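# Load the jar dryer and start it

## Robot

A 6-joint arm with a two-finger parallel gripper is mounted at the origin on the work surface. World frame = base frame: x ahead of the robot, y to its left, z up, the work surface at z = 0. Lengths are in mm, angles in degrees, forces in N, time in s.
With the tool pointing down it reaches from about 275 to 875 mm from the base axis. Payload 12.5 kg.
Tool frame: the origin (TCP) lies on the mounting face of the last link; the fingertips stand ahead of it and the grasp point (between the pads) lies 155 mm ahead of it (robot.tips_ahead is the z of the fingertips in the tool frame, in mm); z points along the fingers, x is the direction in which the jaws open and shut, and the axes are right-handed (so a half turn about z gives the same grasp; the last joint's range is limited). The gripper opens to 85 mm and grips with 20 to 120 N. Pads are 22 mm wide; open, the fingers measure 114 mm over their backs; the gripper's body (76 mm by 85 mm) begins 54 mm behind the grasp point. The pads swing forward as they close: fully open they stand 13 mm farther back than shut.
Start: joints at [-80.306, 20.094, 94.641, -0, 65.266, -4.847], TCP at [138.117, -532.362, 404.69] pointing down, gripper open.
Joint ranges: [-157.81, 157.81], [-45, 120.19], [0.68, 151.7], [-89.99, 269.99], [4.06, 180], [-164.3, 164.3]. Speed limits (degrees/s): [127.2, 127.2, 159.86, 180, 180, 180].

## Interface

Orientations are given as a 3x3 rotation matrix whose columns are the frame's x, y, z axes.
In Python, from rig import robot gives the robot as it stands. The module is installed in compiled form; this text tells all that it offers.
- The arm moves only by the tool drive_tool, never from a script. Its argument "targets" is a list that holds one entry, the list of rows, each a list of 7 numbers: the shift along the tool's x, y, z scaled (see below), then the turn, a rotation vector about the tool's x, y, z scaled (see below), then the gripper's target within -1 to 1 (fully open at 1, half-way at 0, shut at -1). A call has 1 to 10 rows; each row is the pose to reach, as a shift and turn from the pose measured when the call began, along the tool's axes at that moment, turning the shorter way round; what a row does not reach only later rows make up. The controller multiplies each number of a shift by 100 mm and each number of a turn by 360 degrees. A row lasts 1/12 s, in which the tool goes at most 41.7 mm and 7.16 degrees, less where a joint would pass 70% of its speed; a pose out of reach is approached as far as the arm can. A call with a number of a shift or a turn outside -1 to 1 is refused whole. A call with a gripper value outside its range is refused whole. The fingers move at their own pace and stop on an object; "squeeze" is the grip in N (left out, the last holds). Time passes only in rows, so rows that repeat a pose let the fingers close. It gives the time, the measured TCP pose, the force and the opening at its end, in the units of the state.
- robot.get_state(): the state, without advancing time (a new reading comes with each control period).
- robot.camera(name): name is "scene" or "top"; returns a dict with "img" (480x640x3 uint8, red, green, blue), "camera_matrix" (3x3 intrinsics, pixels), "dist" ([k1, k2, p1, p2, k3] as OpenCV has them; the pictures are not rectified), "extrinsics" (4x4, takes a point from world to camera coordinates). Camera axes: x right, y up, looking along -z (the intrinsics and any distortion apply to the point x, -y, -z); pixel columns grow to the right and rows downward; lengths in mm; the calibration is good to about 2 mm. A picture is of the moment at which its call begins. There is no depth.
- robot.finish_job(): hands the job in, once; it reports no verdict.
The state is a dict: "time_s": time; "joints": joint angles; "qd": joint speeds; "joint_efforts": joint torques, N m; "tcp_pos": TCP position; "eef_rot": TCP orientation; "wrist_force": force on the tool from outside, world axes, zero at the start; "torque": the same for the moment, N m; "opening": finger opening in mm.
Only numpy, scipy, OpenCV 4.12 (cv2) and the standard library are available. Lean on these libraries where they do the work, as an engineer would, in place of code of your own. Each camera call takes 0.05 s, during which the arm holds its last target. There are 200 camera calls.

## Task

Get the washed pickle jars on the reed mat dried: swing the dryer's clear hood right up and back, and set every jar down gently (they are glass), upside down over a blue air peg of its own with its rim flat on the deck. Then lower the hood until it is shut, and only then press the green start button fully down and let it go. Leave the other things on the table where they are.

Things in the scene. Friction and masses are not known exactly. Their poses are not given: they have to be found in the camera images.
- dryer: Jar dryer, fixed: steel base 250 (x) x 250 mm (y), flat deck 55 mm above the table, four blue pegs, clear hood over the deck hinged at the far edge; grey control box (170 x 80, top at 70 mm) along its -y side. Origin on the table under the middle of the four pegs; x points away from the robot (within 0.3 rad) to the hinge, y left, z up.
- peg0 (a point): Foot of a blue air peg (far row, left), at deck level, 55 mm above the table, on the peg's axis. Peg 24 mm thick, 76 mm tall, with a tapered tip; pegs stand 80 mm apart along the dryer's x and 115 mm along its y. Axes as the dryer's.
- peg1 (a point): Foot of a blue air peg (far row, right), at deck level, 55 mm above the table, on the peg's axis. Peg 24 mm thick, 76 mm tall, with a tapered tip; pegs stand 80 mm apart along the dryer's x and 115 mm along its y. Axes as the dryer's.
- peg2 (a point): Foot of a blue air peg (near row, left), at deck level, 55 mm above the table, on the peg's axis. Peg 24 mm thick, 76 mm tall, with a tapered tip; pegs stand 80 mm apart along the dryer's x and 115 mm along its y. Axes as the dryer's.
- peg3 (a point): Foot of a blue air peg (near row, right), at deck level, 55 mm above the table, on the peg's axis. Peg 24 mm thick, 76 mm tall, with a tapered tip; pegs stand 80 mm apart along the dryer's x and 115 mm along its y. Axes as the dryer's.
- hood (a joint): Angle of the clear hood: 0 shut on the deck, 1.5 (stop) swung up and back, upright behind the deck. Friction hinge: stays wherever it is left; about 5 N at the handle moves it. Starts between 0 and 0.3. Hood 232 mm deep, 236 wide, 112 high, walls 4, open below; shut, it clears seated jars by about 20 mm.
- hood_grip (a point): Middle of the hood's black bar handle: a round bar 12 mm thick and 120 mm long along the dryer's y, 50 mm out from the hood's front wall and 30 mm below the hood's top; it moves with the hood. Closed, it is 141 mm above the table, 282 mm to the robot's side of the hinge.
- hood_hinge (a point): Middle of the hood's hinge axis, along the dryer's y at the far edge of the deck, 59 mm above the table. With the hood shut the handle lies 282 mm from this axis towards the robot (dryer's -x) and 82 mm above it; it swings up and away from the robot.
- start (a joint): Travel of the green start button: 0 released, 0.008 m fully down. Spring push button, about 1.5 N at first touch and 5 N fully down, comes back by itself.
- start_top (a point): Middle of the top face of the green start button (36 mm across) on the control box's top; it faces up, 94 mm above the table when released, and is pressed straight down.
- mat: Bamboo reed mat, 340 mm (x) by 320 mm (y), 6 mm thick, fixed flat on the table; the jars lie on it. Origin under its middle, on the table; z up.
- jar0: Greenish glass pickle jar (three or four of the four are present): body 58 x 58 mm square, 78 long, then a round open neck 50 mm outside, 43 inside, 14 long; 92 mm in all, 0.2 kg. Origin at the centre of its outer bottom; z runs along its axis to the mouth. It lies on its side on the mat, on a flat, axis 35 mm above the table, mouth roughly away from the robot (within 0.7 rad).
- jar1: Greenish glass pickle jar (three or four of the four are present): body 58 x 58 mm square, 78 long, then a round open neck 50 mm outside, 43 inside, 14 long; 92 mm in all, 0.2 kg. Origin at the centre of its outer bottom; z runs along its axis to the mouth. It lies on its side on the mat, on a flat, axis 35 mm above the table, mouth roughly away from the robot (within 0.7 rad).
- jar2: Greenish glass pickle jar (three or four of the four are present): body 58 x 58 mm square, 78 long, then a round open neck 50 mm outside, 43 inside, 14 long; 92 mm in all, 0.2 kg. Origin at the centre of its outer bottom; z runs along its axis to the mouth. It lies on its side on the mat, on a flat, axis 35 mm above the table, mouth roughly away from the robot (within 0.7 rad).
- jar3: Greenish glass pickle jar (three or four of the four are present): body 58 x 58 mm square, 78 long, then a round open neck 50 mm outside, 43 inside, 14 long; 92 mm in all, 0.2 kg. Origin at the centre of its outer bottom; z runs along its axis to the mouth. It lies on its side on the mat, on a flat, axis 35 mm above the table, mouth roughly away from the robot (within 0.7 rad).
- brush: Bystander: scrubbing brush, 140 x 45 x 42 mm, lying. Origin under its middle.
- lids: Bystander: stack of brass-coloured jar lids, 58 mm across, 38 mm high. Origin under its middle.
- crock: Bystander: brown lidded crock, 116 mm across, 128 mm high. Origin under its middle.
- bowl: Bystander: steel bowl, 90 mm across, 45 mm high. Origin under its middle.
- bottle: Bystander: amber bottle with a red cap, 66 mm across, 200 mm high. Origin under its middle.
- paddle: Bystander: flat wooden paddle, 240 mm long, lying. Origin under its middle.
- teacup: Bystander: blue cup, 72 mm across, 75 mm high. Origin under its middle.
There are look-alikes about, which are no part of the job. What is shaped like the jar1 but purple or yellow is not meant.

How it is judged:
By the outcome, as a careful person would: the job done as asked, in the order asked, and still so for the second after the job is handed in, with the robot touching nothing.
Of jar0, jar1, jar2, jar3 only 3 to 4 are there at a start; the rules pass over those that are not, and their reading is None.
At some moment in a run one of jar0, jar1, jar2, jar3 may be knocked a few centimetres aside while the robot is not near it.
It also fails if it takes over 210 s, if anything falls off the work surface, if the arm or the gripper's body presses on something with over 40 N, if the wrist force passes 120 N, or if a joint passes its speed limit or range.

## Working session

There is one attempt and no reset: what is moved stays moved. The work goes in short steps, Python scripts to look and compute and a tool call to move; the robot and the scene stay as the last step left them, time stands still between calls to the robot, and variables do not carry over. Pictures are saved under pics/ and viewed, about 12 in all and at most 16, crops included, and the job is handed in when it is done.

Besides the shell and the picture viewer there is one more tool, called after "Call:" as name([rows], argument=value, ...), one row to a line, values as JSON. drive_tool: Moves the arm, as the interface text tells. Shifts and turns lie within -1 to 1; 1 stands for 100 mm of shift or 360 degrees of turn. Its arguments: {"type":"object","properties":{"targets":{"type":"array","items":{"type":"array","items":{"type":"array","items":{"type":"number"}}}},"squeeze":{"type":"number"}},"required":["targets"]}

```bash
mkdir -p pics
cat > h.py <<'E'
from rig import robot
import numpy as np, cv2
def snap(n,f=None):
    c=robot.camera(n)
    if f: cv2.imwrite('pics/'+f,c['img'][:,:,::-1])
    return c
def ray(c,px):
    K=np.array(c['camera_matrix']);E=np.array(c['extrinsics'])
    u=cv2.undistortPoints(np.array([[px]],float),K,np.array(c['dist'],float))[0,0]
    d=E[:3,:3].T@np.array([u[0],-u[1],-1]);o=-E[:3,:3].T@E[:3,3]
    return o,d
def onz(c,px,z):
    o,d=ray(c,px);return o+d*(z-o[2])/d[2]
def proj(c,P):
    K=np.array(c['camera_matrix']);E=np.array(c['extrinsics'])
    P=np.atleast_2d(np.array(P,float));q=P@E[:3,:3].T+E[:3,3]
    q=q*[1,-1,-1]
    return cv2.projectPoints(q,np.zeros(3),np.zeros(3),K,np.array(c['dist'],float))[0][:,0]
E
python3 - <<'E'
from h import *
for n in('scene','top'):
    c=snap(n,n+'0.png');E=np.array(c['extrinsics']);print(n,-E[:3,:3].T@E[:3,3],E[:3,:3].round(2).tolist())
print(robot.get_state(),robot.tips_ahead)
E
```

```text
scene [1066.60944317  122.205904   1224.0759894 ] [[-0.26, 0.97, 0.01], [-0.84, -0.23, 0.48], [0.47, 0.12, 0.87]]
top [ 306.50643777  -42.58482912 1729.69331705] [[-0.01, -1.0, 0.01], [1.0, -0.01, 0.09], [-0.09, 0.01, 1.0]]
{'time_s': 0.1, 'joints': array([-8.03076252e+01,  2.01227866e+01,  9.46721702e+01,  5.86770609e-04,
        6.52672660e+01, -4.84629843e+00]), 'qd': array([-0.06622128, -0.03706491, -0.07561285, -0.01553269,  0.11322724,
       -0.04035359]), 'joint_efforts': array([ 1.59797251e-03, -5.06830287e+01, -2.91875589e+01, -5.92564606e-05,
        2.61101064e-03,  5.34315163e-06]), 'tcp_pos': array([ 138.08402933, -532.27079599,  404.20486029]), 'eef_rot': array([[ 2.51029176e-01, -9.67979505e-01, -1.73666700e-04],
       [-9.67978917e-01, -2.51029216e-01,  1.07205603e-03],
       [-1.08132368e-03, -1.01011638e-04, -9.99999410e-01]]), 'wrist_force': array([ 0.07155582, -0.28123754, -0.63259617]), 'torque': array([ 0.00155759,  0.02453061, -0.00066092]), 'opening': 85.31070426170838} 173.4
```

View pics/scene0.png

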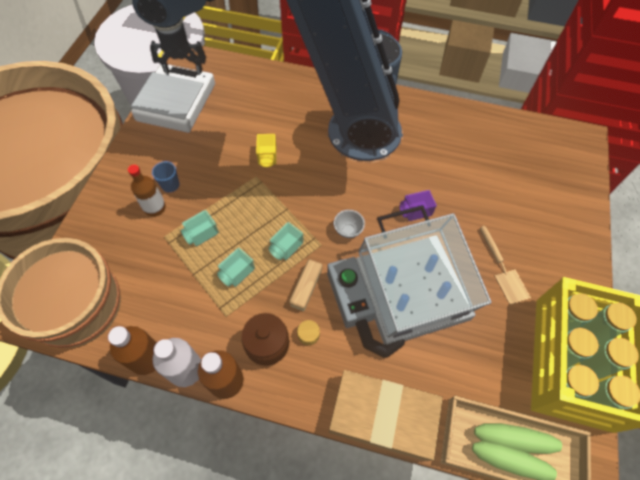

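View pics/top0.png

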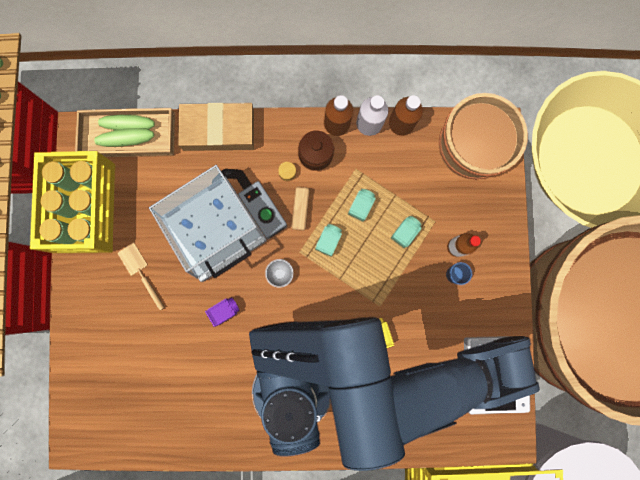

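The four frame corners of interest: three greenish jars on the mat, top view at (362,205), (329,239), (407,231). The purple (222,311) and yellow (388,335) ones are look-alikes. The dryer is at (215,222), its handle at (265,255) and the green button at (266,214).

```bash
cat >> h.py <<'E'
def blobs(c,lo,hi,amin=20):
    h=cv2.cvtColor(c['img'],cv2.COLOR_RGB2HSV);m=cv2.inRange(h,lo,hi)
    n,l,s,ce=cv2.connectedComponentsWithStats(m)
    return [(ce[i],s[i],(l==i).astype(np.uint8)) for i in range(1,n) if s[i,4]>=amin]
E
python3 - <<'E'
from h import *
ims=[]
for n,(x0,y0,x1,y1) in(('top',(140,150,440,310)),('scene',(150,170,500,370))):
    c=snap(n);hsv=cv2.cvtColor(c['img'],cv2.COLOR_RGB2HSV)
    for nm,lo,hi in(('green',(65,60,40),(95,255,255)),('blue',(100,70,60),(120,255,255))):
        for ce,s,m in blobs(c,lo,hi):
            if x0<ce[0]<x1 and y0<ce[1]<y1: 
                r=cv2.minAreaRect(cv2.findNonZero(m))
                print(n,nm,ce.round(1),s[2:],'rect',np.round(r[1],1),round(r[2],1),'z64',onz(c,ce,64)[:2].round(),'z93',onz(c,ce,93)[:2].round())
    s=800/(x1-x0);ims.append(cv2.resize(c['img'][y0:y1,x0:x1],(800,int((y1-y0)*s)),interpolation=cv2.INTER_CUBIC))
for i,im in enumerate(ims): cv2.imwrite(f'pics/crop{i}.png',im[:,:,::-1]); print(im.shape)
E
```

```text
top green [361.9 204.1] [ 26  31 488] rect [17.  29.1] 26.6 z64 [ 597. -235.] z93 [ 592. -232.]
top green [268.2 212.8] [ 5  8 20] rect [7. 4.] 90.0 z64 [572.  64.] z93 [567.  62.]
top green [406.8 231.3] [ 29  30 519] rect [18.6 29.6] 36.9 z64 [ 508. -377.] z93 [ 505. -371.]
top green [328.6 239.5] [ 25  31 489] rect [17.8 28.5] 24.8 z64 [ 485. -127.] z93 [ 482. -125.]
top blue [217.6 203.7] [10 10 68] rect [10.6  6.4] 45.0 z64 [603. 226.] z93 [598. 221.]
top blue [186.6 223.4] [12 10 76] rect [11.6  6.7] 33.7 z64 [541. 325.] z93 [537. 318.]
top blue [231.1 224.8] [10 10 64] rect [9.9 6.4] 45.0 z64 [535. 182.] z93 [531. 178.]
top blue [200.  244.7] [11  8 65] rect [9.9 7.1] 45.0 z64 [473. 281.] z93 [470. 276.]
scene green [198.6 228.4] [ 35  32 713] rect [25.  31.6] 59.7 z64 [ 528. -367.] z93 [ 541. -355.]
scene green [285.5 241.7] [ 31  34 700] rect [23.3 33.2] 45.0 z64 [ 503. -119.] z93 [ 517. -113.]
scene green [234.9 267.9] [ 34  35 757] rect [24.7 33.2] 45.0 z64 [ 615. -226.] z93 [ 627. -218.]
scene blue [164.5 173. ] [ 22  25 366] rect [21.5 21.8] 18.4 z64 [ 377. -539.] z93 [ 394. -522.]
scene blue [432.2 261.3] [ 9 14 54] rect [ 5.4 14.5] 16.7 z64 [454. 285.] z93 [470. 281.]
scene blue [391.1 274. ] [ 9 16 87] rect [ 6.  15.8] 18.4 z64 [521. 184.] z93 [534. 182.]
scene blue [446.4 285.3] [ 6  6 29] rect [5. 5.] 90.0 z64 [514. 332.] z93 [528. 327.]
scene blue [402.9 301.4] [ 9 15 77] rect [ 5.8 14.8] 26.6 z64 [589. 228.] z93 [601. 225.]
(426, 800, 3)
(457, 800, 3)
```

View pics/crop0.png

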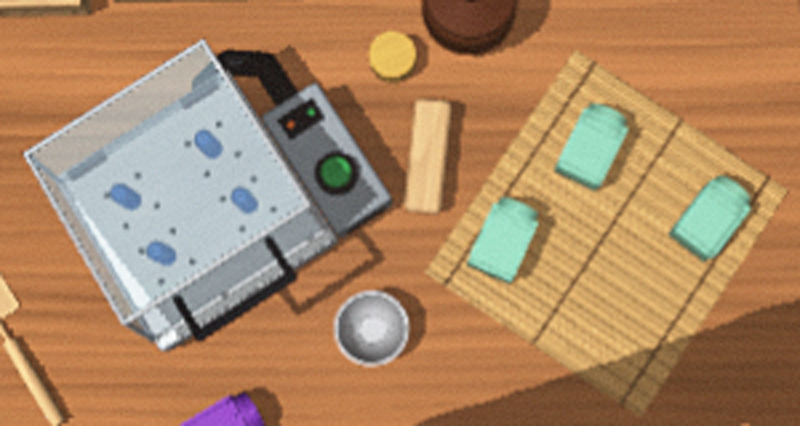

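View pics/crop1.png

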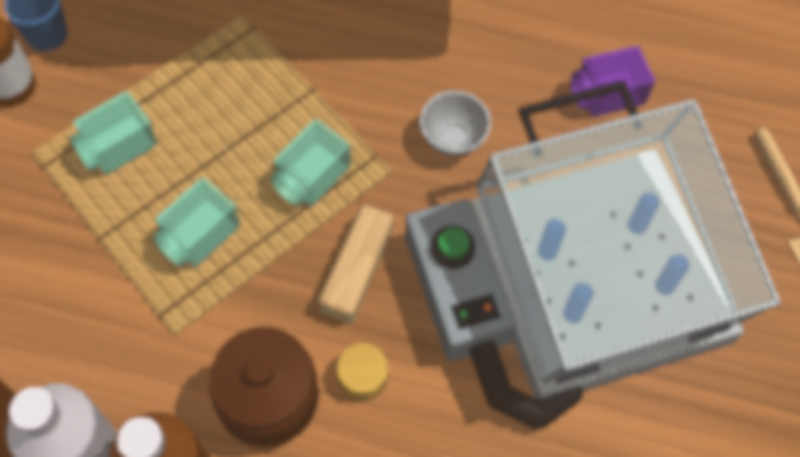

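Both crops confirm three greenish jars lying on the mat with their mouths away from the robot. The pegs show clearly through the hood, and the handle bar runs from (215,276) to (251,253) in the top view and from (379,219) to (424,207) in the scene view.

```bash
cat >> h.py <<'E'
def tri(c1,p1,c2,p2):
    o1,d1=ray(c1,p1);o2,d2=ray(c2,p2)
    A=np.stack([d1,-d2],1);t=np.linalg.lstsq(A,o2-o1,rcond=None)[0]
    a=o1+d1*t[0];b=o2+d2*t[1];return (a+b)/2,np.linalg.norm(a-b)
G=((65,60,40),(95,255,255))
def jars(ct,cs=None):
    out=[]
    for ce,s,m in blobs(ct,*G,amin=200):
        q=cv2.findNonZero(m)[:,0].astype(float)
        P=np.array([onz(ct,p,35)[:2] for p in q])
        (cx,cy),(w,h),a=cv2.minAreaRect(P.astype(np.float32))
        ang=a if w>h else a+90
        ang=(ang+90)%180-90
        out.append((ce.round(1),np.round([cx,cy],1),round(ang,1),np.round([w,h],1)))
    return out
E
python3 - <<'E'
from h import *
t=snap('top');s=snap('scene')
for j in jars(t):print(j)
for a,b in(((361.9,204.1),(234.9,267.9)),((406.8,231.3),(198.6,228.4)),((328.6,239.5),(285.5,241.7)),
 ((217.6,203.7),(402.9,301.4)),((231.1,224.8),(391.1,274)),((200,244.7),(432.2,261.3)),
 ((215,275.6),(424.3,207.2)),((250.6,253.1),(379.3,219.4)),((266,214.3),(348,277.3))):
  p,e=tri(t,a,s,b);print(p.round(1),round(e,1))
print('btn',onz(t,(140+336*.375,150+172*.375),94).round(1),onz(s,(150+453*.4375,170+244*.4375),94).round(1))
E
```

```text
(array([361.9, 204.3]), array([ 603.2, -239.7]), -27.4, array([56.6, 96.2]))
(array([406.8, 231.3]), array([ 513.4, -383.9]), -36.8, array([60.5, 97.9]))
(array([328.6, 239.5]), array([ 489.2, -128.4]), -24.8, array([56.9, 92.4]))
[ 602.7 -237.6   30.9] 2.6
[ 512.  -382.5   30.1] 2.4
[ 487.6 -126.8   32.1] 3.2
[599.1 224.1  86.9] 3.8
[531.7 180.9  86.2] 2.9
[469.4 278.2  92.2] 5.1
[368.7 219.  183.4] 11.5
[433.8 114.1 179.6] 9.8
[565.6  72.6  73.5] 3.8
btn [562.1  69.3  94. ] [572.5  75.4  94. ]
```

```bash
cat >> h.py <<'E'
from scipy.spatial.transform import Rotation as Ro, Slerp
def rot(z,x):
    z=np.array(z,float);z/=np.linalg.norm(z);x=np.array(x,float);x-=z*(x@z);x/=np.linalg.norm(x)
    return np.stack([x,np.cross(z,x),z],1)
def az(d): d=np.radians(d);return np.array([np.cos(d),np.sin(d),0])
DZ=np.array([0,0,-1.])
def plan(wps,maxang=65):
    """wps: list of (tcp pos, R); prints calls from the present pose"""
    s=robot.get_state();p,R=np.array(s['tcp_pos']),np.array(s['eef_rot'])
    for P,Q in wps:
        P=np.array(P,float);a=Ro.from_matrix(R.T@Q).magnitude()*57.3
        n=1
        while True:
            ok=True;ts=np.linspace(0,1,n+1);S=Slerp([0,1],Ro.from_matrix([R,Q]))(ts).as_matrix()
            for i in range(n):
                if np.abs(S[i].T@(P-p)/n).max()>100 or a/n>maxang: ok=False
            if ok:break
            n+=1
        for i in range(n):
            sh=S[i].T@(P-p)/n;rv=Ro.from_matrix(S[i].T@S[i+1]).as_rotvec()*57.2958
            k=int(np.ceil(max(np.linalg.norm(sh)/41.7,np.linalg.norm(rv)/7.16)))+1
            print((sh/100).round(3).tolist()+(rv/360).round(4).tolist(),'x',k)
        print('-- reach',P.round(1));p,R=P,Q
def st():
    s=robot.get_state();R=s['eef_rot'];g=s['tcp_pos']+155*R[:,2]
    print('t',round(s['time_s'],2),'tcp',s['tcp_pos'].round(1),'grasp',g.round(1),'z',R[:,2].round(3),'x',R[:,0].round(3),'F',s['wrist_force'].round(1),'op',round(s['opening'],1),'j',np.round(s['joints'],1))
E
python3 - <<'E'
from h import *
t=snap('top');s=snap('scene')
for n,c,(x0,y0,x1,y1) in(('t',t,(205,235,290,290)),('s',s,(372,195,440,232))):
    m=(c['img'][y0:y1,x0:x1].max(2)<60).astype(np.uint8)
    k,l,S,ce=cv2.connectedComponentsWithStats(m)
    for i in range(1,k):
        if S[i,4]>25:
            q=cv2.findNonZero((l==i).astype(np.uint8))[:,0]+[x0,y0];r=cv2.minAreaRect(q.astype(np.float32))
            print(n,S[i],np.round(r[0],1),np.round(r[1],1),round(r[2],1),np.round(cv2.boxPoints(r),1).tolist())
plan([((139,-420,440),rot(DZ,az(-60))),((330,-150,440),rot(DZ,az(-15))),((401,166,420),rot(DZ,az(32)))])
E
```

```text
t [  0   4  46  39 216] [227.4 258.3] [18.4 44.1] 56.7 [[203.89999389648438, 262.70001220703125], [240.8000030517578, 238.5], [250.89999389648438, 253.8000030517578], [214.0, 278.1000061035156]]
[-0.543, -0.145, -0.177, -0.0, 0.0, -0.0215] x 3
[-0.518, -0.217, -0.177, -0.0, 0.0, -0.0215] x 3
-- reach [ 139. -420.  440.]
[-0.346, -0.751, 0.0, 0.0, 0.0, -0.0313] x 3
[-0.193, -0.804, 0.0, 0.0, 0.0, -0.0313] x 3
[-0.032, -0.826, 0.0, 0.0, 0.0, -0.0313] x 3
[0.13, -0.817, 0.0, 0.0, 0.0, -0.0313] x 3
-- reach [ 330. -150.  440.]
[-0.033, -0.809, 0.05, 0.0, 0.0, -0.0326] x 3
[0.132, -0.799, 0.05, 0.0, 0.0, -0.0326] x 3
[0.292, -0.755, 0.05, 0.0, 0.0, -0.0326] x 3
[0.44, -0.68, 0.05, 0.0, 0.0, -0.0326] x 3
-- reach [401. 166. 420.]
```

Call:
drive_tool([
  [[-0.54,-0.145,-0.18,0,0,-0.0215,0],[-0.54,-0.145,-0.18,0,0,-0.0215,0],[-0.54,-0.145,-0.18,0,0,-0.0215,0]],
], squeeze=25)

```text
time_s: 0.65
tcp_pos: [138.7, -474.3, 423.6]
eef_rot: [[0.381, -0.925, 0.0], [-0.925, -0.381, 0.0], [-0.0, -0.0, -1.0]]
wrist_force: [-0.5, 0.1, 0.5]
opening: 51.8
```

Call:
drive_tool([
  [[-0.52,-0.22,-0.18,0,0,-0.0215,0],[-0.52,-0.22,-0.18,0,0,-0.0215,0],[-0.52,-0.22,-0.18,0,0,-0.0215,0]],
])

```text
time_s: 0.9
tcp_pos: [139.4, -415.8, 442.6]
eef_rot: [[0.503, -0.864, 0.0], [-0.864, -0.503, -0.001], [0.001, -0.0, -1.0]]
wrist_force: [0.5, -0.2, 0.4]
opening: 42.4
```

Call:
drive_tool([
  [[-0.35,-0.75,0,0,0,-0.031,0],[-0.35,-0.75,0,0,0,-0.031,0],[-0.35,-0.75,0,0,0,-0.031,0]],
])

```text
time_s: 1.15
tcp_pos: [188.5, -344.8, 442.4]
eef_rot: [[0.665, -0.747, 0.001], [-0.747, -0.665, 0.0], [0.0, -0.001, -1.0]]
wrist_force: [1.4, -1.0, 0.3]
opening: 42.3
```

Call:
drive_tool([
  [[-0.19,-0.8,0,0,0,-0.031,0],[-0.19,-0.8,0,0,0,-0.031,0],[-0.19,-0.8,0,0,0,-0.031,0]],
])

```text
time_s: 1.4
tcp_pos: [237.8, -274.4, 442.5]
eef_rot: [[0.801, -0.598, 0.002], [-0.598, -0.801, 0.001], [0.001, -0.002, -1.0]]
wrist_force: [0.3, -0.3, -0.7]
opening: 43.2
```

Call:
drive_tool([
  [[-0.03,-0.83,0,0,0,-0.031,0],[-0.03,-0.83,0,0,0,-0.031,0],[-0.03,-0.83,0,0,0,-0.031,0]],
])

```text
time_s: 1.65
tcp_pos: [287.5, -203.0, 442.8]
eef_rot: [[0.905, -0.425, 0.003], [-0.425, -0.905, 0.002], [0.002, -0.003, -1.0]]
wrist_force: [0.1, -0.6, 0.1]
opening: 42.8
```

Call:
drive_tool([
  [[0.13,-0.82,0,0,0,-0.031,0],[0.13,-0.82,0,0,0,-0.031,0],[0.13,-0.82,0,0,0,-0.031,0]],
])

```text
time_s: 1.9
tcp_pos: [336.7, -131.0, 443.2]
eef_rot: [[0.972, -0.234, 0.004], [-0.234, -0.972, 0.003], [0.004, -0.004, -1.0]]
wrist_force: [-1.3, -0.3, -0.9]
opening: 42.9
```

Run:
```python
from h import *
st();plan([((401,166,420),rot(DZ,az(32)))])
```

```text
t 1.9 tcp [ 336.7 -131.   443.2] grasp [ 337.4 -130.6  288.2] z [ 0.004  0.003 -1.   ] x [ 0.972 -0.234  0.004] F [-1.3 -0.3 -0.9] op 42.9 j [-28.7  -3.3 116.6   0.3  66.6 -15.3]
[-0.018, -0.759, 0.061, -0.0001, -0.0002, -0.0316] x 3
[0.132, -0.748, 0.06, -0.0001, -0.0002, -0.0316] x 3
[0.277, -0.707, 0.06, -0.0001, -0.0002, -0.0316] x 3
[0.412, -0.638, 0.059, -0.0001, -0.0002, -0.0316] x 3
-- reach [401. 166. 420.]
```

Call:
drive_tool([
  [[-0.02,-0.76,0.06,0,0,-0.0316,0],[-0.02,-0.76,0.06,0,0,-0.0316,0],[-0.02,-0.76,0.06,0,0,-0.0316,0]],
])

```text
time_s: 2.15
tcp_pos: [353.7, -52.9, 437.2]
eef_rot: [[1.0, -0.03, 0.004], [-0.03, -1.0, 0.004], [0.004, -0.004, -1.0]]
wrist_force: [-1.2, -0.9, 0.2]
opening: 42.7
```

Call:
drive_tool([
  [[0.13,-0.75,0.06,0,0,-0.0316,0],[0.13,-0.75,0.06,0,0,-0.0316,0],[0.13,-0.75,0.06,0,0,-0.0316,0]],
])

```text
time_s: 2.4
tcp_pos: [370.1, 25.2, 431.2]
eef_rot: [[0.985, 0.175, 0.005], [0.175, -0.985, 0.005], [0.005, -0.004, -1.0]]
wrist_force: [0.2, -0.6, -0.1]
opening: 42.8
```

Call:
drive_tool([
  [[0.28,-0.71,0.06,0,0,-0.0316,0],[0.28,-0.71,0.06,0,0,-0.0316,0],[0.28,-0.71,0.06,0,0,-0.0316,0]],
])

```text
time_s: 2.65
tcp_pos: [386.6, 103.5, 425.3]
eef_rot: [[0.929, 0.371, 0.005], [0.371, -0.929, 0.006], [0.007, -0.004, -1.0]]
wrist_force: [-0.3, -0.1, 0.2]
opening: 42.6
```

Call:
drive_tool([
  [[0.41,-0.64,0.06,0,0,-0.0316,0],[0.41,-0.64,0.06,0,0,-0.0316,0],[0.41,-0.64,0.06,0,0,-0.0316,0],[0.41,-0.64,0.06,0,0,-0.0316,0]],
])

```text
time_s: 2.98
tcp_pos: [401.8, 178.5, 419.3]
eef_rot: [[0.837, 0.547, 0.004], [0.547, -0.837, 0.006], [0.007, -0.002, -1.0]]
wrist_force: [-0.2, -0.2, -0.8]
opening: 42.6
```

Run:
```python
from h import *
st()
s=snap('scene');t=snap('top')
a=cv2.resize(s['img'][150:300,340:500],(640,600),interpolation=cv2.INTER_CUBIC)
cv2.imwrite('pics/hand1.png',a[:,:,::-1])
for j in jars(t):print(j)
```

```text
t 2.98 tcp [401.8 178.5 419.3] grasp [402.5 179.4 264.3] z [ 0.004  0.006 -1.   ] x [0.837 0.547 0.007] F [-0.2 -0.2 -0.8] op 42.6 j [ 17.8   7.4 109.    0.3  63.3 -15.4]
(array([361.9, 204.2]), array([ 603.5, -239.2]), -27.4, array([55.3, 96.2]))
(array([406.8, 231.2]), array([ 513.4, -384. ]), -37.8, array([60.2, 97.8]))
(array([328.5, 239.5]), array([ 488.7, -128. ]), -24.8, array([58.6, 93.6]))
```

View pics/hand1.png

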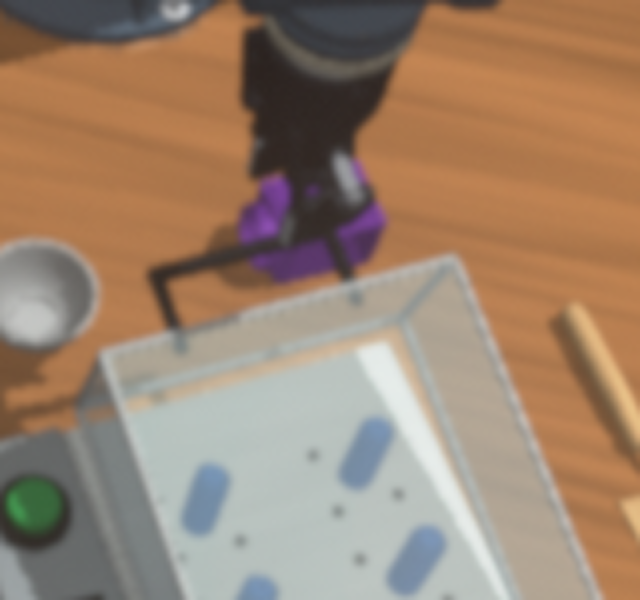

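Run:
```python
from h import *
s=snap('scene');t=snap('top')
X=az(32.2)
for d in (110,116,122):
  for f in (3,6,9,12):
    a=np.radians(16.21+f);P=np.array([535.5,250.5,59])+X*(d-293.7*np.cos(a));P[2]+=293.7*np.sin(a)
    print(d,f,P.round(),'t',proj(t,P)[0].round(1),'s',proj(s,P)[0].round(1))
print('meas t 231.5,264.3  s 401.2,213.4')
# far edge of hood/hinge check: deck corner etc
st();plan([((401.5,167,360),rot(DZ,az(32.2)))])
```

```text
110 3 [394. 161. 156.] t [233.9 267.5] s [396.9 215.4]
110 6 [398. 164. 170.] t [232.3 265.7] s [398.5 214.3]
110 9 [404. 168. 184.] t [230.6 263.6] s [400.2 213.5]
110 12 [410. 171. 198.] t [228.7 261.4] s [402.1 212.9]
116 3 [399. 165. 156.] t [232.9 265.8] s [397.7 217.3]
116 6 [404. 167. 170.] t [231.2 264. ] s [399.3 216.2]
116 9 [409. 171. 184.] t [229.5 261.9] s [401.1 215.4]
116 12 [415. 174. 198.] t [227.6 259.6] s [403.  214.9]
122 3 [404. 168. 156.] t [231.8 264.1] s [398.6 219.2]
122 6 [409. 171. 170.] t [230.2 262.3] s [400.2 218.1]
122 9 [414. 174. 184.] t [228.4 260.2] s [402.  217.3]
122 12 [420. 178. 198.] t [226.5 257.9] s [403.8 216.8]
meas t 231.5,264.3  s 401.2,213.4
t 3.18 tcp [401.2 176.9 419.9] grasp [402.  177.9 264.9] z [ 0.005  0.006 -1.   ] x [0.839 0.545 0.007] F [ 0.4 -0.4  0.1] op 42.6 j [ 17.7   7.2 109.1   0.3  63.3 -15.4]
[-0.056, 0.086, 0.598, -0.0003, -0.0012, 0.0022] x 3
-- reach [401.5 167.  360. ]
```

Call:
drive_tool([
  [[-0.055,0.085,0.2,0,-0.001,0.002,0],[-0.055,0.085,0.35,0,-0.001,0.002,0],[-0.055,0.085,0.5,0,-0.001,0.002,0],[-0.055,0.085,0.6,0,-0.001,0.002,0],[-0.055,0.085,0.7,0,-0.001,0.002,0],[-0.055,0.085,0.8,0,-0.001,0.002,0],[-0.055,0.085,0.87,0,-0.001,0.002,0],[-0.055,0.085,0.87,0,-0.001,0.002,0]],
])

```text
time_s: 3.85
tcp_pos: [401.5, 166.5, 331.9]
eef_rot: [[0.846, 0.532, -0.002], [0.532, -0.846, 0.002], [-0.0, -0.003, -1.0]]
wrist_force: [-0.3, -0.4, 0.2]
opening: 42.9
```

Call:
drive_tool([
  [[0,0,0,0,0,0,-0.5],[0,0,0,0,0,0,-0.8],[0,0,0,0,0,0,-1],[0,0,0,0,0,0,-1],[0,0,0,0,0,0,-1],[0,0,0,0,0,0,-1],[0,0,0,0,0,0,-1]],
], squeeze=30)

```text
time_s: 4.43
tcp_pos: [402.4, 166.8, 332.7]
eef_rot: [[0.847, 0.532, 0.002], [0.532, -0.847, 0.003], [0.004, -0.002, -1.0]]
wrist_force: [7.6, 4.4, -5.4]
opening: 11.1
```

Run:
```python
from h import *
st()
R=rot(DZ,az(32.2));g=np.array(robot.get_state()['tcp_pos'])
X=az(32.2)
p0=np.array([-np.sqrt(293.7**2-(178-59)**2),119.]);w=[]
for a in np.radians(np.array([6,12,18,24,30,36,42,48,54,60,66,72,77])):
    q=np.array([p0[0]*np.cos(a)+p0[1]*np.sin(a),-p0[0]*np.sin(a)+p0[1]*np.cos(a)])-p0
    w.append((q/100).round(3).tolist())
print(w)
```

```text
t 4.43 tcp [402.4 166.8 332.7] grasp [402.7 167.3 177.7] z [ 0.002  0.003 -1.   ] x [0.847 0.532 0.004] F [ 7.6  4.4 -5.4] op 11.1 j [ 16.4  14.  115.    0.2  50.8 -15.9]
[[0.139, 0.274], [0.306, 0.532], [0.499, 0.772], [0.716, 0.989], [0.955, 1.183], [1.212, 1.351], [1.486, 1.491], [1.773, 1.602], [2.07, 1.682], [2.373, 1.73], [2.68, 1.747], [2.987, 1.731], [3.241, 1.694]]
```

Call:
drive_tool([
  [[0.066,0,-0.139,0,0,0,-1],[0.139,0,-0.274,0,0,0,-1],[0.22,0,-0.405,0,0,0,-1],[0.306,0,-0.532,0,0,0,-1],[0.4,0,-0.655,0,0,0,-1],[0.499,0,-0.772,0,0,0,-1],[0.605,0,-0.882,0,0,0,-1],[0.716,0,-0.989,0,0,0,-1],[0.716,0,-0.989,0,0,0,-1]],
])

```text
time_s: 5.18
tcp_pos: [464.8, 206.2, 431.8]
eef_rot: [[0.846, 0.532, 0.007], [0.532, -0.846, 0.007], [0.01, -0.002, -1.0]]
wrist_force: [17.6, 13.0, -24.3]
opening: 10.8
```

Run:
```python
from h import *
st()
```

```text
t 5.18 tcp [464.8 206.2 431.8] grasp [465.9 207.3 276.9] z [ 0.007  0.007 -1.   ] x [0.846 0.532 0.01 ] F [ 17.6  13.  -24.3] op 10.8 j [ 18.6  14.   98.9   0.3  66.5 -13.7]
```

Call:
drive_tool([
  [[0.02,0,0.02,0,0,0,-1],[0.04,0,0.04,0,0,0,-1],[0.04,0,0.04,0,0,0,-1]],
], squeeze=20)

```text
time_s: 5.43
tcp_pos: [466.5, 207.3, 430.6]
eef_rot: [[0.846, 0.533, 0.001], [0.533, -0.846, 0.003], [0.003, -0.002, -1.0]]
wrist_force: [-30.6, -17.5, 37.0]
opening: 10.8
```

Run:
```python
from h import *
s=snap('scene');st()
a=cv2.resize(s['img'][130:350,330:520],(690,800),interpolation=cv2.INTER_CUBIC)[:600]
cv2.imwrite('pics/hand2.png',a[:,:,::-1])
```

```text
t 5.48 tcp [466.5 207.2 430.6] grasp [466.7 207.8 275.6] z [ 0.002  0.003 -1.   ] x [0.846 0.533 0.003] F [-29.8 -18.4  35.7] op 10.9 j [ 18.7  14.4  98.6   0.2  66.8 -13.6]
```

View pics/hand2.png

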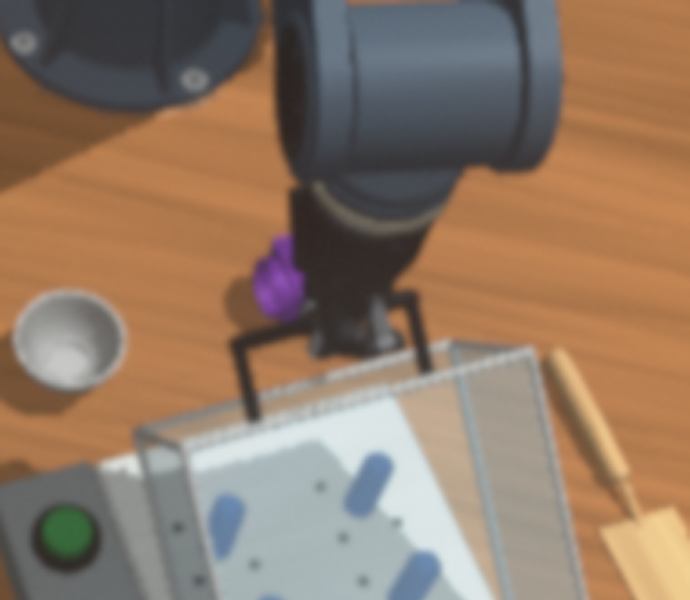

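```bash
cat >> h.py <<'E'
def arc(a,bs):
    a=np.radians(a)
    for b in bs:
        c=a+np.radians(b);print(b,(2.937*(np.cos(a)-np.cos(c))).round(3),(-2.937*(np.sin(c)-np.sin(a))).round(3))
E
python3 -c "
from h import *
arc(47.5,[2,4,6,8,10,12,14,16,18,20])"
```

```text
2 0.077 -0.068
4 0.156 -0.133
6 0.237 -0.196
8 0.321 -0.255
10 0.406 -0.312
12 0.494 -0.365
14 0.583 -0.416
16 0.674 -0.463
18 0.766 -0.507
20 0.86 -0.548
```

Call:
drive_tool([
  [[0.077,0,-0.068,0,0,0,-1],[0.156,0,-0.133,0,0,0,-1],[0.237,0,-0.196,0,0,0,-1],[0.321,0,-0.255,0,0,0,-1],[0.406,0,-0.312,0,0,0,-1],[0.494,0,-0.365,0,0,0,-1],[0.583,0,-0.416,0,0,0,-1],[0.583,0,-0.416,0,0,0,-1]],
])

```text
time_s: 6.15
tcp_pos: [516.6, 238.9, 471.6]
eef_rot: [[0.846, 0.533, 0.001], [0.533, -0.846, 0.004], [0.003, -0.003, -1.0]]
wrist_force: [5.8, 5.1, -11.3]
opening: 10.9
```

```bash
python3 -c "
from h import *
st()
z=(robot.get_state()['tcp_pos'][2]-155-59)/293.7;a=np.degrees(np.arcsin(z));print(a)
arc(61.5,[2,4,6,8,10,12,14,16,18])"
```

```text
t 6.15 tcp [516.6 238.9 471.6] grasp [516.8 239.5 316.6] z [ 0.001  0.004 -1.   ] x [0.846 0.533 0.003] F [  5.8   5.1 -11.3] op 10.9 j [ 20.1  18.7  86.9   0.2  74.2 -12.2]
61.27547663896112
2 0.091 -0.047
4 0.183 -0.091
6 0.277 -0.132
8 0.373 -0.17
10 0.469 -0.204
12 0.567 -0.235
14 0.666 -0.262
16 0.766 -0.286
18 0.866 -0.307
```

Low forces now. I'll continue with the arc.

Call:
drive_tool([
  [[0.091,0,-0.045,0,0,0,-1],[0.183,0,-0.088,0,0,0,-1],[0.277,0,-0.128,0,0,0,-1],[0.373,0,-0.165,0,0,0,-1],[0.469,0,-0.198,0,0,0,-1],[0.567,0,-0.228,0,0,0,-1],[0.666,0,-0.255,0,0,0,-1],[0.766,0,-0.278,0,0,0,-1],[0.766,0,-0.278,0,0,0,-1]],
])

```text
time_s: 6.9
tcp_pos: [582.0, 280.2, 498.2]
eef_rot: [[0.846, 0.533, -0.001], [0.533, -0.846, 0.004], [0.001, -0.004, -1.0]]
wrist_force: [2.8, 3.8, -11.0]
opening: 10.8
```

```bash
python3 -c "
from h import *
st()
z=(robot.get_state()['tcp_pos'][2]-155-59)/293.7;a=np.degrees(np.arcsin(z));print(a)
arc(77.3,[2,4,6,8,10,12,14,16,18,20,22,24,26])"
```

```text
t 6.9 tcp [582.  280.2 498.2] grasp [581.9 280.8 343.2] z [-0.001  0.004 -1.   ] x [0.846 0.533 0.001] F [  2.8   3.8 -11. ] op 10.8 j [ 21.6  26.5  72.    0.2  81.5 -10.7]
75.38340583467907
2 0.1 -0.021
4 0.201 -0.038
6 0.303 -0.052
8 0.405 -0.062
10 0.507 -0.069
12 0.61 -0.072
14 0.712 -0.071
16 0.815 -0.067
18 0.917 -0.059
20 1.019 -0.048
22 1.12 -0.033
24 1.221 -0.015
26 1.321 0.007
```

Call:
drive_tool([
  [[0.1,0,-0.021,0,0,0,-1],[0.2,0,-0.038,0,0,0,-1],[0.303,0,-0.052,0,0,0,-1],[0.405,0,-0.06,0,0,0,-1],[0.507,0,-0.066,0,0,0,-1],[0.61,0,-0.068,0,0,0,-1],[0.712,0,-0.067,0,0,0,-1],[0.815,0,-0.063,0,0,0,-1],[0.815,0,-0.063,0,0,0,-1]],
])

```text
time_s: 7.65
tcp_pos: [651.4, 324.2, 503.0]
eef_rot: [[0.846, 0.533, -0.003], [0.533, -0.846, 0.003], [-0.001, -0.005, -1.0]]
wrist_force: [1.3, 3.4, -10.7]
opening: 10.9
```

```bash
python3 -c "
from h import *
st()
arc(93,[2,4,6,8,9,10,12,14])"
```

```text
t 7.65 tcp [651.4 324.2 503. ] grasp [650.9 324.7 348. ] z [-0.003  0.003 -1.   ] x [ 0.846  0.533 -0.001] F [  1.3   3.4 -10.7] op 10.9 j [22.8 36.5 55.4  0.2 88.1 -9.5]
2 0.102 0.007
4 0.204 0.018
6 0.306 0.032
8 0.407 0.05
9 0.457 0.06
10 0.507 0.071
12 0.606 0.096
14 0.705 0.124
```

Call:
drive_tool([
  [[0.102,0,0.005,0,0,0,-1],[0.204,0,0.014,0,0,0,-1],[0.306,0,0.026,0,0,0,-1],[0.407,0,0.042,0,0,0,-1],[0.407,0,0.042,0,0,0,-1]],
])

```text
time_s: 8.07
tcp_pos: [682.9, 343.8, 498.3]
eef_rot: [[0.846, 0.533, -0.028], [0.533, -0.846, -0.01], [-0.029, -0.006, -1.0]]
wrist_force: [-61.2, -33.9, 6.3]
opening: 11.0
```

Call:
drive_tool([
  [[0.03,0,0.006,0,0,0,-1],[0.03,0,0.006,0,0,0,-1]],
])

```text
time_s: 8.23
tcp_pos: [683.7, 344.2, 498.3]
eef_rot: [[0.846, 0.532, -0.036], [0.532, -0.846, -0.015], [-0.039, -0.007, -0.999]]
wrist_force: [-25.3, -13.2, 1.2]
opening: 11.2
```

Call:
drive_tool([
  [[0.03,0,0.006,0,0,0,-1],[0.03,0,0.006,0,0,0,-1]],
])

```text
time_s: 8.4
tcp_pos: [684.7, 344.8, 498.3]
eef_rot: [[0.846, 0.532, -0.043], [0.532, -0.847, -0.019], [-0.046, -0.007, -0.999]]
wrist_force: [-21.7, -11.0, 1.2]
opening: 10.8
```

```bash
python3 -c "
from h import *
st()"
```

```text
t 8.4 tcp [684.7 344.8 498.3] grasp [678.1 341.9 343.5] z [-0.043 -0.019 -0.999] x [ 0.846  0.532 -0.046] F [-21.7 -11.    1.2] op 10.8 j [23.2 42.7 45.5 -0.  94.5 -8.9]
```

Call:
drive_tool([
  [[-0.01,0,0,0,0,0,-0.6],[-0.01,0,0,0,0.005,0,-0.2],[-0.01,0,0,0,0.007,0,0],[-0.01,0,0,0,0.007,0,0],[-0.01,0,0,0,0.007,0,0]],
])

```text
time_s: 8.82
tcp_pos: [683.6, 344.0, 499.2]
eef_rot: [[0.847, 0.532, -0.005], [0.532, -0.847, 0.005], [-0.002, -0.007, -1.0]]
wrist_force: [0.3, -0.1, 0.4]
opening: 42.6
```

Call:
drive_tool([
  [[0,0,-0.2,0,0,0,0],[0,0,-0.4,0,0,0,0],[0,0,-0.6,0,0,0,0],[0,0,-0.6,0,0,0,0]],
])

```text
time_s: 9.15
tcp_pos: [683.3, 343.4, 564.2]
eef_rot: [[0.847, 0.532, 0.001], [0.532, -0.847, 0.007], [0.005, -0.006, -1.0]]
wrist_force: [0.6, 0.7, 0.8]
opening: 42.3
```

```bash
cat >> h.py <<'E'
TH=np.radians(35)
def gpose(c,a,back=0,up=0,off=36,zg=36):
    """c: jar centre xy, a: azimuth of mouth -> TCP pose to grasp"""
    h=az(a);d=np.cos(TH)*h+np.sin(TH)*DZ;R=rot(d,az(a+90))
    g=np.array([c[0],c[1],zg])+h*(off-46);return g-155*d-back*d+[0,0,up],R
E
python3 - <<'E'
from h import *
st()
s=snap('scene','s3.png');t=snap('top')
for j in jars(t):print(j)
P,R=gpose((488.5,-127.5),-25,back=90,up=20);print(P,gpose((488.5,-127.5),-25)[0])
plan([((500,170,500),rot(DZ,az(45))),((380,0,400),rot(DZ,az(60))),(P,R)])
E
```

```text
t 9.15 tcp [683.3 343.4 564.2] grasp [683.4 344.5 409.3] z [ 0.001  0.007 -1.   ] x [0.847 0.532 0.005] F [0.6 0.7 0.8] op 42.3 j [23.1 41.8 38.6  0.4 99.5 -8.9]
(array([361.9, 204.2]), array([ 603.2, -239.7]), -27.4, array([56.6, 96.2]))
(array([406.8, 231.3]), array([ 513.3, -384.1]), -38.1, array([60.2, 97.7]))
(array([328.5, 239.5]), array([ 488.7, -128.1]), -25.1, array([57.8, 93.6]))
[297.54797239 -38.45760718 196.52622691] [364.36432127 -69.61458236 124.90434763]
[-0.827, 0.165, 0.198, -0.0004, -0.0, -0.0119] x 4
[-0.837, 0.103, 0.199, -0.0004, -0.0, -0.0119] x 4
[-0.842, 0.039, 0.199, -0.0004, -0.0, -0.0119] x 4
-- reach [500. 170. 500.]
[-0.684, 0.118, 0.333, 0.0, 0.0, -0.0139] x 3
[-0.691, 0.058, 0.333, 0.0, 0.0, -0.0139] x 3
[-0.694, -0.003, 0.333, 0.0, 0.0, -0.0139] x 3
-- reach [380.   0. 400.]
[-0.248, -0.174, 0.678, -0.0509, 0.0022, -0.0043] x 4
[-0.25, -0.384, 0.585, -0.0509, 0.0022, -0.0043] x 4
[-0.244, -0.555, 0.43, -0.0509, 0.0022, -0.0043] x 4
-- reach [297.5 -38.5 196.5]
```

View pics/s3.png

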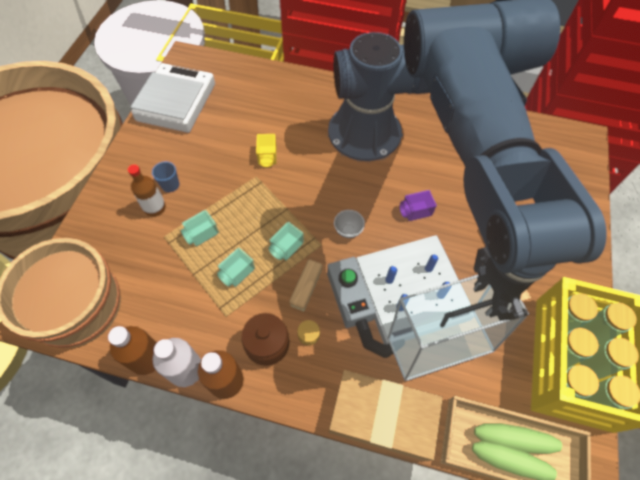

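The picture shows the hood fully upright at about (450,330) and four free pegs. I'll start with jar B, the one nearest the dryer, approaching straight down with the tool tilted 45°.

```bash
sed -i 's/^TH=.*/TH=np.radians(45)/' h.py
python3 - <<'E'
from h import *
P,R=gpose((488.7,-128),-25,up=130);print(P)
plan([((500,170,520),rot(DZ,az(45))),((390,0,400),rot(DZ,az(60))),(P,R)])
E
```

```text
[380.30418291 -77.45420038 275.60155108]
[-0.827, 0.165, 0.132, -0.0004, -0.0, -0.0119] x 4
[-0.837, 0.102, 0.132, -0.0004, -0.0, -0.0119] x 4
[-0.842, 0.039, 0.132, -0.0004, -0.0, -0.0119] x 4
-- reach [500. 170. 520.]
[-0.66, 0.141, 0.4, 0.0, 0.0, -0.0139] x 3
[-0.67, 0.083, 0.4, 0.0, 0.0, -0.0139] x 3
[-0.674, 0.025, 0.4, 0.0, 0.0, -0.0139] x 3
-- reach [390.   0. 400.]
[-0.36, 0.152, 0.622, -0.0625, 0.0027, -0.0066] x 5
[-0.371, -0.111, 0.624, -0.0625, 0.0027, -0.0066] x 5
-- reach [380.3 -77.5 275.6]
```

Call:
drive_tool([
  [[-0.83,0.165,0.13,0,0,-0.012,0],[-0.83,0.165,0.13,0,0,-0.012,0],[-0.83,0.165,0.13,0,0,-0.012,0],[-0.83,0.165,0.13,0,0,-0.012,0]],
])

```text
time_s: 9.58
tcp_pos: [620.7, 284.0, 545.2]
eef_rot: [[0.805, 0.594, -0.008], [0.594, -0.805, 0.004], [-0.004, -0.007, -1.0]]
wrist_force: [1.3, 1.7, 0.2]
opening: 42.8
```

Call:
drive_tool([
  [[-0.84,0.1,0.13,0,0,-0.012,1],[-0.84,0.1,0.13,0,0,-0.012,1],[-0.84,0.1,0.13,0,0,-0.012,1],[-0.84,0.1,0.13,0,0,-0.012,1]],
])

```text
time_s: 9.92
tcp_pos: [558.3, 225.4, 532.1]
eef_rot: [[0.758, 0.652, -0.009], [0.652, -0.758, 0.003], [-0.004, -0.008, -1.0]]
wrist_force: [-0.5, 0.8, 1.3]
opening: 85.4
```

Call:
drive_tool([
  [[-0.84,0.04,0.13,0,0,-0.012,1],[-0.84,0.04,0.13,0,0,-0.012,1],[-0.84,0.04,0.13,0,0,-0.012,1],[-0.84,0.04,0.13,0,0,-0.012,1]],
])

```text
time_s: 10.25
tcp_pos: [497.5, 167.6, 520.0]
eef_rot: [[0.708, 0.706, -0.008], [0.706, -0.708, 0.004], [-0.003, -0.008, -1.0]]
wrist_force: [0.1, 0.6, 1.6]
opening: 85.7
```

Call:
drive_tool([
  [[-0.66,0.14,0.4,0,0,-0.014,1],[-0.66,0.14,0.4,0,0,-0.014,1],[-0.66,0.14,0.4,0,0,-0.014,1]],
])

```text
time_s: 10.5
tcp_pos: [459.8, 109.7, 477.4]
eef_rot: [[0.644, 0.765, -0.012], [0.765, -0.644, 0.002], [-0.006, -0.011, -1.0]]
wrist_force: [-0.2, -0.1, -0.4]
opening: 85.2
```

Call:
drive_tool([
  [[-0.67,0.08,0.4,0,0,-0.014,1],[-0.67,0.08,0.4,0,0,-0.014,1],[-0.67,0.08,0.4,0,0,-0.014,1]],
])

```text
time_s: 10.75
tcp_pos: [421.7, 51.6, 435.2]
eef_rot: [[0.575, 0.818, -0.017], [0.818, -0.575, 0.002], [-0.008, -0.015, -1.0]]
wrist_force: [0.3, 0.1, -0.0]
opening: 85.3
```

Call:
drive_tool([
  [[-0.67,0.025,0.4,0,0,-0.014,1],[-0.67,0.025,0.4,0,0,-0.014,1],[-0.67,0.025,0.4,0,0,-0.014,1]],
])

```text
time_s: 11.0
tcp_pos: [384.2, -6.7, 393.5]
eef_rot: [[0.502, 0.865, -0.021], [0.865, -0.502, 0.002], [-0.009, -0.019, -1.0]]
wrist_force: [0.5, 0.8, -0.1]
opening: 85.3
```

Run:
```python
from h import *
st();P,R=gpose((488.7,-128),-25,up=130);plan([(P,R)])
```

```text
t 11.0 tcp [384.2  -6.7 393.5] grasp [381.   -6.4 238.6] z [-0.021  0.002 -1.   ] x [ 0.502  0.865 -0.009] F [ 0.5  0.8 -0.1] op 85.3 j [-7.900e+00  3.400e+00  1.176e+02 -1.000e-01  6.020e+01 -6.770e+01]
[-0.311, 0.172, 0.589, -0.064, 0.0034, -0.0065] x 5
[-0.325, -0.084, 0.6, -0.064, 0.0034, -0.0065] x 5
-- reach [380.3 -77.5 275.6]
```

Call:
drive_tool([
  [[-0.31,0.17,0.59,-0.064,0.0034,-0.0065,1],[-0.31,0.17,0.59,-0.064,0.0034,-0.0065,1],[-0.31,0.17,0.59,-0.064,0.0034,-0.0065,1],[-0.31,0.17,0.59,-0.064,0.0034,-0.0065,1],[-0.31,0.17,0.59,-0.064,0.0034,-0.0065,1]],
])

```text
time_s: 11.42
tcp_pos: [384.3, -41.9, 334.8]
eef_rot: [[0.464, 0.819, 0.337], [0.886, -0.431, -0.171], [0.006, 0.378, -0.926]]
wrist_force: [-0.1, 0.2, -1.0]
opening: 85.4
```

Call:
drive_tool([
  [[-0.325,-0.08,0.6,-0.064,0.0034,-0.0065,1],[-0.325,-0.08,0.6,-0.064,0.0034,-0.0065,1],[-0.325,-0.08,0.6,-0.064,0.0034,-0.0065,1],[-0.325,-0.08,0.6,-0.064,0.0034,-0.0065,1],[-0.325,-0.08,0.6,-0.064,0.0034,-0.0065,1]],
])

```text
time_s: 11.83
tcp_pos: [388.4, -75.7, 296.5]
eef_rot: [[0.48, 0.726, 0.492], [0.876, -0.369, -0.31], [-0.044, 0.58, -0.813]]
wrist_force: [-0.3, -0.4, -0.6]
opening: 85.2
```

Run:
```python
from h import *
st();P,R=gpose((488.7,-128),-25,up=50);plan([(P,R),gpose((488.7,-128),-25)])
t=snap('top')
for j in jars(t):print(j)
```

```text
t 11.83 tcp [388.4 -75.7 296.5] grasp [ 464.6 -123.8  170.4] z [ 0.492 -0.31  -0.813] x [ 0.48   0.876 -0.044] F [-0.3 -0.4 -0.6] op 85.2 j [-15.6  11.7 129.2 -64.   10.7 -17. ]
[-0.01, -0.637, 0.786, -0.0266, 0.012, -0.0034] x 4
-- reach [380.3 -77.5 195.6]
[-0.0, -0.354, 0.354, 0.0, 0.0, 0.0] x 3
-- reach [380.3 -77.5 145.6]
(array([361.9, 204.2]), array([ 603.5, -239.2]), -27.4, array([55.3, 96.2]))
(array([406.8, 231.3]), array([ 513.4, -384. ]), -37.8, array([60.2, 97.8]))
(array([329.6, 237.5]), array([ 494.6, -132.2]), -27.2, array([57.6, 78.5]))
```

```bash
cat > kin.py <<'E'
import numpy as np
from scipy.spatial.transform import Rotation as Ro
from scipy.optimize import least_squares
def fk(q,L):
    q=np.radians(q);A,B,E,r0,z0,C=L;b=q[1]+q[2]
    w=np.array([r0+A*np.sin(q[1])+B*np.sin(b)+E*np.cos(b),0,z0+A*np.cos(q[1])+B*np.cos(b)-E*np.sin(b)])
    R1=Ro.from_euler('z',q[0])
    R=R1*Ro.from_euler('y',b)*Ro.from_euler('z',q[3])*Ro.from_euler('y',q[4])*Ro.from_euler('z',q[5]+0)
    R=R.as_matrix();return R1.apply(w)+C*R[:,2],R
D=[([-80.306,20.094,94.641,0,65.266,-4.847],[138.117,-532.362,404.69]),([17.8,7.4,109,.3,63.3,-15.4],[401.8,178.5,419.3]),
([16.4,14,115,.2,50.8,-15.9],[402.4,166.8,332.7]),([18.6,14,98.9,.3,66.5,-13.7],[464.8,206.2,431.8]),
([21.6,26.5,72,.2,81.5,-10.7],[582,280.2,498.2]),([22.8,36.5,55.4,.2,88.1,-9.5],[651.4,324.2,503]),
([23.2,42.7,45.5,0,94.5,-8.9],[684.7,344.8,498.3]),([23.1,41.8,38.6,.4,99.5,-8.9],[683.3,343.4,564.2]),
([-28.7,-3.3,116.6,.3,66.6,-15.3],[336.7,-131,443.2]),([-15.6,11.7,129.2,-64,10.7,-17],[388.4,-75.7,296.5])]
f=least_squares(lambda L:np.concatenate([fk(q,L)[0]-p for q,p in D]),[400,400,0,100,400,100]);L=f.x
LO=np.array([-157.8,-45,.7,-90,4.06,-164.3]);HI=np.array([157.8,120.2,151.7,270,180,164.3])
def ik(P,R,q0):
    g=lambda q:np.concatenate([fk(q,L)[0]-P,(fk(q,L)[1]-R).ravel()*200])
    s=least_squares(g,np.clip(q0,LO+.1,HI-.1),bounds=(LO,HI));return s.x.round(1),round(float(np.abs(s.fun).max()),2)
E
python3 - <<'E'
from kin import *
print(L.round(1),np.abs(f.fun).max())
for q,p in D[-1:]: print(fk(q,L)[1].round(3).tolist())
import h
for th in (45,50,55,60,65):
  h.TH=np.radians(th)
  for c,a in (((488.7,-128),-25),((603.2,-239.5),-27),((513.4,-384),-37.5)):
    for up in (0,100): 
      P,R=h.gpose(c,a,up=up);print(th,c,up,*ik(P,R,[-15,20,110,0,30,-90]))
E
```

```text
[490.6 430.6  31.5   4.1 217.3  63. ] 45.4088072147529
[[-0.481, -0.726, 0.491], [-0.876, 0.37, -0.31], [0.044, -0.579, -0.814]]
45 (488.7, -128) 0 [  -8.    26.8  126.9  -90.    12.6 -164. ] 54.52
45 (488.7, -128) 100 [  -8.    15.2  129.   -90.    12.5 -164.3] 26.96
45 (603.2, -239.5) 0 [ -17.3   38.3  108.8  -90.     8.5 -164.3] 33.77
45 (603.2, -239.5) 100 [ -17.5   28.4  111.1  -90.     7.9 -164.3] 29.43
45 (513.4, -384) 0 [ -32.8   37.6  110.   -90.     5.9 -164.3] 45.53
45 (513.4, -384) 100 [ -33.    27.5  112.2  -90.     4.9 -164.3] 37.55
50 (488.7, -128) 0 [  -8.8   27.6  126.5  -90.    10.8 -164.3] 40.3
50 (488.7, -128) 100 [  -8.8   16.5  128.4  -90.    10.8 -164.3] 11.72
50 (603.2, -239.5) 0 [ -17.7   38.6  108.6  -90.     7.3 -164.3] 29.67
50 (603.2, -239.5) 100 [ -17.8   29.   110.7  -90.     6.7 -164.3] 25.33
50 (513.4, -384) 0 [ -33.    37.9  109.7  -90.     4.9 -164.3] 39.22
50 (513.4, -384) 100 [ -33.2   28.1  111.8  -90.     4.1 -164.3] 31.25
55 (488.7, -128) 0 [  -9.5   28.6  126.   -90.     9.3 -164.3] 26.18
55 (488.7, -128) 100 [  -9.5   17.8  127.8  -90.     9.
[... 444 characters left out ...]
03.2, -239.5) 0 [ -18.4   39.6  108.   -90.     4.9 -164.3] 22.97
60 (603.2, -239.5) 100 [ -18.5   30.4  109.7  -90.     4.3 -164.3] 33.98
60 (513.4, -384) 0 [ -33.3   38.9  109.   -90.     4.1 -164.3] 32.22
60 (513.4, -384) 100 [ -33.3   29.7  110.7  -90.     4.1 -164.3] 45.0
65 (488.7, -128) 0 [ -10.8   30.9  124.8  -90.     6.3 -164.3] 8.64
65 (488.7, -128) 100 [ -10.8   20.6  126.4  -90.     6.2 -164.3] 30.86
65 (603.2, -239.5) 0 [ -18.7   40.2  107.5  -90.     4.1 -164.3] 26.52
65 (603.2, -239.5) 100 [ -18.7   31.2  109.1  -90.     4.1 -164.3] 41.34
65 (513.4, -384) 0 [ -33.3   39.6  108.6  -90.     4.1 -164.3] 38.37
65 (513.4, -384) 100 [ -33.3   30.6  110.1  -90.     4.1 -164.3] 50.95
```

```bash
cat > p.py <<'E'
import re
s=open('kin.py').read()
s=s.replace("A,B,E,r0,z0,C=L","A,B,E,r0,z0,C,F,G,H,J=L").replace("q[5]+0)","q[5]+np.pi)")
s=s.replace("    R=R.as_matrix();return R1.apply(w)+C*R[:,2],R","""    R=R.as_matrix();R4=R1*Ro.from_euler('y',b)*Ro.from_euler('z',q[3]);R5=R4*Ro.from_euler('y',q[4])
    return R1.apply(w)+R4.apply([F,J,0])+R5.apply([G,H,C]),R""").replace("[400,400,0,100,400,100])","[400,400,0,100,400,100,0,0,0,0])")
s=s.replace("for q,p in D])","for q,p in D]+[L[6:]*.01])")
open('kin.py','w').write(s)
E
python3 p.py
python3 - <<'E'
from kin import *
print(L.round(1))
print(f.fun[:30].reshape(-1,3).round(1))
E
```

```text
[489.8 440.2  40.1 -54.3 367.  201.    1.1 -51.6  23.1  23.1]
[[-0.3 -0.2 -0.4]
 [ 0.4 -0.   0.2]
 [-0.4  0.1 -0.2]
 [ 1.1  0.2  0.9]
 [ 0.6  0.8  0.4]
 [ 0.8  0.8  1.1]
 [-3.2 -2.5 -1.9]
 [ 1.6  0.5  0.1]
 [-0.5  0.6  0.1]
 [-0.4 -0.2 -0.3]]
```

```bash
python3 - <<'E'
import re
s=open('kin.py').read()
s=s.replace("w=np.array([r0+A*np.sin(q[1])+B*np.sin(b)+E*np.cos(b),0,","w=np.array([A*np.sin(q[1])+B*np.sin(b)+E*np.cos(b),r0,")
s=s.replace("[L[6:]*.01]","[L[6:]*W]").replace("D=[","W=1.\nD=[")
open('kin.py','w').write(s)
E
python3 - <<'E'
import kin;from kin import *
for W in(.01,.3,3):
  f=least_squares(lambda L:np.concatenate([fk(q,L)[0]-p for q,p in D]+[L[6:]*W]),[400,400,0,40,400,100,0,0,0,0])
  print(W,f.x.round(1),np.abs(f.fun[:30]).max().round(1))
E
```

```text
0.01 [ 4.873e+02  4.381e+02  3.910e+01  4.850e+01  2.548e+02  8.790e+01
  1.300e+00  3.000e-01 -1.000e+00 -1.000e+00] 0.8
0.3 [487.  437.9  40.3  47.5 257.9  90.4   0.5  -0.   -0.5  -0.5] 0.8
3 [487.1 437.9  40.9  46.6 259.5  92.   -0.   -0.   -0.   -0. ] 0.8
```

```bash
sed -i 's/^W=1\./W=3./' kin.py
cat > chk.py <<'E'
from kin import *
import h
def best(P,R):
    r=[]
    for j4 in(0,90,180,-60):
        for j6 in(-90,90,0):
            q=ik(P,R,[np.degrees(np.arctan2(P[1],P[0]))-5,25,105,j4,40,j6]);r.append(q)
    r.sort(key=lambda a:a[1]);return r[0]
E
python3 - <<'E'
from chk import *
for th in (40,45,50,55,60):
  h.TH=np.radians(th)
  for n,c,a in (('B',(488.7,-128),-25),('A',(603.2,-239.5),-27),('C',(513.4,-384),-37.5)):
    for up in (0,100): 
      P,R=h.gpose(c,a,up=up);print(th,n,up,*best(P,R))
E
```

```text
40 B 0 [-16.7  39.6 135.4 189.   45.1  89. ] 0.0
40 B 100 [-16.7  21.1 136.  193.8  27.5  83. ] 0.0
40 A 0 [-25.2  42.6 116.4 182.8  29.   88.7] 0.0
40 A 100 [-25.2  29.7 116.8 184.7  16.6  86.6] 0.0
40 C 0 [-42.5  42.2 117.7 172.3  30.   93.5] 0.0
40 C 100 [-42.5  29.1 118.1 167.1  17.5  99.1] 0.0
45 B 0 [-17.1  36.8 133.9 189.6  35.9  87.8] 0.0
45 B 100 [-17.1  19.2 133.9 197.7  18.6  78.8] 0.0
45 A 0 [-25.3  41.1 114.6 183.4  20.7  88. ] 0.0
45 A 100 [-25.3  28.8 114.6 188.2   8.4  83.1] 0.0
45 C 0 [-42.4  40.7 115.9 170.7  21.8  95.2] 0.0
45 C 100 [-42.4  28.2 115.8 158.7   9.5 107.6] 0.0
50 B 0 [-17.5  34.5 132.1 190.8  26.8  86.2] 0.0
50 B 100 [-17.5  17.9 131.5 207.9  10.4  68.3] 0.0
50 A 0 [-25.4  40.  112.5 184.9  12.6  86.5] 0.0
50 A 100 [-24.9  28.7 112.7 222.7   4.1  49. ] 6.09
50 C 0 [-42.2  39.6 113.8 167.   13.6  99. ] 0.0
50 C 100 [-42.5  27.7 113.4 107.8   4.1 158.3] 1.97
55 B 0 [-17.8  32.8 130.  193.3  18.1  83.2] 0.0
55 B 100 [-17.8  17.2 129.  256.8   4.2  19.1] 0.0
55 A 0 [-25.4  39.3 110.1 191.6   4.5  79.8] 0.0
55 A 100 [-25.4  28.2 109.3  -7.    7.6 -81.7] 0.0
55 C 0 [-42.   38.9 111.4 153.2   5.8 112.9] 0.0
55 C 100 [ -42.    27.5  110.6   20.4    7.5 -114. ] 0.0
60 B 0 [-18.2  31.7 127.7 200.4   9.8  75.8] 0.0
60 B 100 [-18.2  17.  126.3 -26.4   7.7 -57.9] 0.0
60 A 0 [-25.4  39.  107.4 -12.1   4.1 -76.5] 0.98
60 A 100 [-25.5  28.5 106.3  -3.   15.2 -85.8] 0.0
60 C 0 [ -41.9   38.5  108.6   36.7    4.1 -130.5] 1.18
60 C 100 [ -41.9   27.8  107.6    8.6   14.8 -102.1] 0.0
```

```bash
cat >> chk.py <<'E'
from rig import robot
def jplan(qs,g,step=(6,6,7,9,9,9),mm=36,deg=6.8):
    """joint-space path -> calls of poses, each call relative to the nominal pose at its start"""
    s=robot.get_state();q=np.array(s['joints']);P0,R0=np.array(s['tcp_pos']),np.array(s['eef_rot'])
    pts=[]
    for t in qs:
        t=np.array(t,float);n=int(np.ceil(np.max(np.abs(t-q)/step)))
        a,b=fk(q,L),fk(t,L)
        m=max(n,1)
        while True:
            ps=[fk(q+(t-q)*i/m,L) for i in range(m+1)]
            if all(np.linalg.norm(ps[i+1][0]-ps[i][0])<mm and Ro.from_matrix(ps[i][1].T@ps[i+1][1]).magnitude()*57.3<deg for i in range(m)):break
            m+=1
        pts+=ps[1:];q=t
    out=[];cur=[]
    def flush():
        nonlocal cur
        if cur: print([r+[g] for r in cur]);cur=[]
    last=(P0,R0)
    for P,R in pts:
        sh=R0.T@(P-P0)/100
        if len(cur)==10 or np.abs(sh).max()>1:
            flush();P0,R0=last;sh=R0.T@(P-P0)/100
        cur.append(sh.round(3).tolist()+(Ro.from_matrix(R0.T@R).as_rotvec()/2/np.pi).round(4).tolist());last=(P,R)
    flush()
E
python3 - <<'E'
from chk import *
for th in (35,40):
  h.TH=np.radians(th)
  for n,c,a in (('B',(488.7,-128),-25),('A',(603.2,-239.5),-27),('C',(513.4,-384),-37.5)):
    for up in (0,80):
      P,R=h.gpose(c,a,up=up);R=R@np.diag([-1,-1,1]);print(th,n,up,*ik(P,R,[-20,30,125,180,25,-90]))
  # placement: jar grasp 36 from bottom
  for n,p in (('fr',(599,223)),('fl',(537.5,320.5)),('nr',(531.5,180.5)),('nl',(470,278))):
    k=h.az(32.2);z=np.cos(h.TH)*h.DZ+np.sin(h.TH)*k;R=h.rot(z,h.az(32.2+90))
    for up in(0,90):
      P=np.array([*p,111+up])-155*z;print(th,n,up,*ik(P,R,[20,25,115,180,20,90]))
print('A');jplan([[-15,5,118,0,32,-85]],1)
E
```

```text
35 B 0 [-16.4  43.  136.5 188.7  54.5 -90.1] 0.0
35 B 80 [-16.4  27.4 138.  190.9  40.6 -93.3] 0.0
35 A 0 [-25.2  44.5 117.8 182.4  37.3 -90.9] 0.0
35 A 80 [-25.2  33.6 118.9 183.2  27.5 -91.8] 0.0
35 C 0 [-42.7  44.2 119.1 173.1  38.4 -87.6] 0.0
35 C 80 [-42.7  33.1 120.2 171.1  28.5 -85.1] 0.0
35 fr 0 [ 11.7  31.7 111.   88.8  11.8 164.3] 10.11
35 fr 90 [ 11.5  23.7 111.9  88.9  12.2 164.3] 28.94
35 fl 0 [ 24.9  30.3 113.   99.7   4.1 164.3] 7.17
35 fl 90 [ 24.9  22.3 113.8  99.8   4.1 164.3] 26.92
35 nr 0 [  8.   25.7 120.4  85.6  13.7 164.3] 0.82
35 nr 90 [  7.5  17.1 121.2  85.6  14.8 164.3] 24.77
35 nl 0 [ 23.4  24.2 123.1 111.3   5.4 151.4] 0.0
35 nl 90 [ 23.8  15.3 123.4  98.9   4.1 164.3] 22.99
40 B 0 [-16.7  39.6 135.4 189.   45.1 -91. ] 0.0
40 B 80 [-16.7  24.7 136.3 192.3  31.3 -95.2] 0.0
40 A 0 [-25.2  42.6 116.4 182.8  29.  -91.3] 0.0
40 A 80 [-25.2  32.2 117.  184.1  19.2 -92.7] 0.0
40 C 0 [-42.5  42.2 117.7 172.3  30.  -86.5] 0.0
40 C 80 [-42.5  31.6 118.3 168.7  20.2 -82.7] 0.0
40 fr 0 [ 11.1  31.3 111.9  95.4  13.5 157.9] 0.0
40 fr 90 [ 10.9  23.  112.5  89.4  13.7 164.3] 16.97
40 fl 0 [ 24.6  30.1 114.5 131.6   6.5 132.4] 0.0
40 fl 90 [ 24.9  21.4 114.5 100.1   4.1 164.3] 14.25
40 nr 0 [  7.   26.2 122.7 110.7  17.  138.6] 0.0
40 nr 90 [  6.8  16.1 121.8  86.1  16.4 164.3] 11.59
40 nl 0 [ 23.   24.8 125.7 149.7  11.7 112.7] 0.0
40 nl 90 [ 23.2  14.  124.3  98.8   5.5 164.3] 9.37
A
[[-0.008, 0.117, -0.052, 0.0009, -0.0042, -0.0009, 1], [-0.01, 0.222, -0.11, 0.0035, -0.0069, -0.0018, 1], [-0.001, 0.319, -0.175, 0.0074, -0.0076, -0.003, 1], [0.019, 0.409, -0.246, 0.0121, -0.0061, -0.0044, 1], [0.051, 0.495, -0.323, 0.0173, -0.0023, -0.0063, 1], [0.096, 0.58, -0.408, 0.0223, 0.004, -0.0087, 1], [0.152, 0.665, -0.501, 0.0267, 0.0128, -0.0117, 1], [0.22, 0.753, -0.604, 0.0299, 0.024, -0.0153, 1]]
```

```bash
sed -i 's/^TH=.*/TH=np.radians(22)/; s/off=36,zg=36/off=36,zg=42/; s/R=rot(d,az(a+90))/R=rot(d,az(a-90))/' h.py
python3 - <<'E'
from chk import *
for n,c,a in (('B',(488.7,-128),-25),('A',(603.2,-239.5),-27),('C',(513.4,-384),-37.5)):
    for up in (0,80,150):
      P,R=h.gpose(c,a,up=up);print(n,up,P.round(),*ik(P,R,[-20,30,125,180,25,-90]))
for n,p in (('fr',(599,223)),('fl',(537.5,320.5)),('nr',(531.5,180.5)),('nl',(470,278))):
    k=h.az(32.2);z=np.cos(h.TH)*h.DZ+np.sin(h.TH)*k;R=h.rot(z,h.az(32.2+90))
    for up in(0,95):
      P=np.array([*p,111+up])-155*z;print(n,up,P.round(),*ik(P,R,[20,25,115,0,20,-90]))
t=robot.camera('top')
print('yellow',h.onz(t,(388,335),30).round(),'bowl',h.onz(t,(279,272),30).round(),'brush',h.onz(t,(301,208),30).round())
E
```

```text
B 0 [349. -63. 100.] [-15.5  52.  137.7 189.   77.7 -88.4] 0.0
B 80 [349. -63. 180.] [-15.5  35.9 140.9 189.7  64.8 -90.6] 0.0
B 150 [349. -63. 250.] [-15.5  21.1 141.2 191.4  50.6 -93.7] 0.0
A 0 [ 466. -170.  100.] [-25.1  50.  120.  182.1  58.  -90.4] 0.0
A 80 [ 466. -170.  180.] [-25.1  38.4 122.3 182.4  48.7 -90.9] 0.0
A 150 [ 466. -170.  250.] [-25.1  28.5 122.5 182.8  39.1 -91.5] 0.0
C 0 [ 391. -290.  100.] [-43.   49.9 121.3 174.   59.2 -89. ] 0.0
C 80 [ 391. -290.  180.] [-43.   38.1 123.6 173.3  49.7 -87.7] 0.0
C 150 [ 391. -290.  250.] [-43.   28.  123.8 172.   40.  -85.9] 0.0
fr 0 [550. 192. 255.] [  13.6   32.1  101.6   15.7   26.2 -121.5] 0.0
fr 95 [550. 192. 350.] [  13.6   24.1   98.3   11.4   37.2 -116.5] 0.0
fl 0 [488. 290. 255.] [  25.6   30.8  104.     6.3   23.4 -101.9] 0.0
fl 95 [488. 290. 350.] [ 25.6  22.6 100.6   4.3  35.  -99.7] 0.0
nr 0 [482. 150. 255.] [  10.5   26.   113.1   21.9   21.8 -130.7] 0.0
nr 95 [482. 150. 350.] [  10.5   16.7  109.4   14.3   34.1 -122.2] 0.0
nl 0 [421. 247. 255.] [  24.4   24.5  115.7    9.4   18.2 -106.2] 0.0
nl 95 [421. 247. 350.] [  24.4   14.9  111.9    5.6   31.5 -102. ] 0.0
yellow [ 179. -314.   30.] bowl [385.  33.  30.] brush [592. -40.  30.]
```

Run:
```python
from chk import *
jplan([[-15,5,118,0,32,-88],[-15,7,119,0,14,-90],[-15,7,119,90,14,-90]],1)
```

```text
[[-0.007, 0.117, -0.052, 0.001, -0.0041, -0.0019, 1], [-0.008, 0.222, -0.111, 0.0036, -0.0066, -0.004, 1], [0.001, 0.319, -0.175, 0.0074, -0.0071, -0.0062, 1], [0.022, 0.409, -0.246, 0.012, -0.0055, -0.0087, 1], [0.054, 0.496, -0.324, 0.017, -0.0016, -0.0116, 1], [0.098, 0.581, -0.408, 0.0217, 0.0048, -0.0151, 1], [0.154, 0.667, -0.501, 0.0258, 0.0136, -0.0191, 1], [0.221, 0.755, -0.604, 0.0286, 0.0247, -0.0238, 1], [0.241, 0.802, -0.537, 0.0147, 0.0262, -0.0245, 1], [0.259, 0.849, -0.478, 0.0007, 0.0276, -0.0251, 1]]
[[0.001, 0.048, 0.053, -0.0139, 0.0001, -0.0019, 1], [0.025, 0.049, 0.053, -0.0138, 0.0052, 0.0153, 1], [0.05, 0.053, 0.051, -0.0138, 0.0102, 0.0324, 1], [0.074, 0.059, 0.049, -0.0137, 0.0153, 0.0495, 1], [0.097, 0.067, 0.046, -0.0135, 0.0204, 0.0667, 1], [0.119, 0.079, 0.042, -0.0134, 0.0254, 0.0838, 1], [0.14, 0.092, 0.037, -0.0132, 0.0305, 0.1009, 1], [0.159, 0.107, 0.032, -0.013, 0.0356, 0.118, 1], [0.175, 0.125, 0.026, -0.0127, 0.0406, 0.1352, 1], [0.19, 0.144, 0.019, -0.0124, 0.0457, 0.1523, 1]]
[[0.025, 0.001, -0.0, -0.0, 0.0043, 0.0173, 1], [0.049, 0.005, -0.001, -0.0, 0.0086, 0.0347, 1], [0.073, 0.012, -0.003, -0.0, 0.013, 0.052, 1], [0.096, 0.021, -0.005, -0.0, 0.0173, 0.0693, 1], [0.118, 0.033, -0.008, -0.0, 0.0216, 0.0866, 1]]
```

Call:
drive_tool([
  [[-0.01,0.22,-0.11,0.004,-0.007,-0.004,1],[0,0.32,-0.175,0.007,-0.007,-0.006,1],[0.02,0.41,-0.25,0.012,-0.0055,-0.009,1],[0.055,0.5,-0.32,0.017,-0.0016,-0.012,1],[0.1,0.58,-0.41,0.022,0.005,-0.015,1],[0.15,0.67,-0.5,0.026,0.014,-0.019,1],[0.22,0.755,-0.6,0.0286,0.025,-0.024,1],[0.22,0.755,-0.6,0.0286,0.025,-0.024,1],[0.22,0.755,-0.6,0.0286,0.025,-0.024,1]],
])

```text
time_s: 12.68
tcp_pos: [424.8, -65.2, 388.9]
eef_rot: [[0.287, 0.866, 0.41], [0.958, -0.267, -0.107], [0.017, 0.423, -0.906]]
wrist_force: [-0.2, -1.2, -0.1]
opening: 85.6
```

Run:
```python
from chk import *
h.st()
jplan([[-15,8,119,0,16,-90],[-15,8,119,180,16,-90]],1)
```

```text
t 12.68 tcp [424.8 -65.2 388.9] grasp [488.4 -81.7 248.5] z [ 0.41  -0.107 -0.906] x [0.287 0.958 0.017] F [-0.2 -1.2 -0.1] op 85.6 j [-15.    5.1 117.9   0.3  32.  -88.3]
[[-0.0, 0.064, 0.127, -0.0166, 0.0001, -0.0027, 1], [-0.0, 0.121, 0.24, -0.0332, 0.0001, -0.0055, 1], [0.029, 0.121, 0.239, -0.033, 0.007, 0.0117, 1], [0.058, 0.125, 0.237, -0.0328, 0.0139, 0.0289, 1], [0.087, 0.131, 0.233, -0.0325, 0.0209, 0.0461, 1], [0.114, 0.14, 0.228, -0.0321, 0.0278, 0.0633, 1], [0.14, 0.152, 0.221, -0.0317, 0.0347, 0.0805, 1], [0.164, 0.167, 0.213, -0.0312, 0.0416, 0.0977, 1], [0.186, 0.184, 0.204, -0.0306, 0.0485, 0.115, 1], [0.206, 0.203, 0.193, -0.0299, 0.0554, 0.1322, 1]]
[[0.029, 0.002, -0.0, -0.0, 0.0051, 0.0178, 1], [0.058, 0.006, -0.002, -0.0, 0.0102, 0.0356, 1], [0.087, 0.014, -0.004, -0.0, 0.0153, 0.0534, 1], [0.114, 0.026, -0.007, -0.0, 0.0204, 0.0712, 1], [0.139, 0.04, -0.011, -0.0, 0.0255, 0.089, 1], [0.163, 0.056, -0.016, -0.0, 0.0306, 0.1068, 1], [0.184, 0.076, -0.022, -0.0, 0.0357, 0.1246, 1], [0.203, 0.097, -0.028, -0.0, 0.0408, 0.1424, 1], [0.22, 0.121, -0.035, -0.0, 0.0459, 0.1602, 1], [0.233, 0.146, -0.042, -0.0, 0.051, 0.178, 1]]
[[0.029, 0.002, -0.0, -0.0, 0.0051, 0.0178, 1], [0.058, 0.006, -0.002, -0.0, 0.0102, 0.0356, 1], [0.087, 0.014, -0.004, -0.0, 0.0153, 0.0534, 1], [0.114, 0.026, -0.007, 0.0, 0.0204, 0.0712, 1], [0.139, 0.04, -0.011, 0.0, 0.0255, 0.089, 1], [0.163, 0.056, -0.016, 0.0, 0.0306, 0.1068, 1], [0.184, 0.076, -0.022, 0.0, 0.0357, 0.1246, 1], [0.203, 0.097, -0.028, 0.0, 0.0408, 0.1424, 1], [0.22, 0.121, -0.035, -0.0, 0.0459, 0.1602, 1]]
```

Call:
drive_tool([
  [[0,0.064,0.127,-0.0166,0,-0.0027,1],[0,0.12,0.24,-0.033,0,-0.0055,1],[0.03,0.12,0.24,-0.033,0.007,0.0117,1],[0.06,0.125,0.237,-0.033,0.014,0.029,1],[0.087,0.13,0.233,-0.0325,0.021,0.046,1],[0.114,0.14,0.228,-0.032,0.028,0.063,1],[0.14,0.15,0.22,-0.0317,0.035,0.08,1],[0.164,0.167,0.213,-0.031,0.0416,0.098,1],[0.186,0.184,0.204,-0.0306,0.0485,0.115,1],[0.206,0.203,0.193,-0.03,0.0554,0.132,1]],
])

```text
time_s: 13.52
tcp_pos: [456.3, -52.8, 379.5]
eef_rot: [[0.623, 0.344, 0.703], [0.446, -0.894, 0.041], [0.642, 0.288, -0.71]]
wrist_force: [-0.3, 0.8, 1.5]
opening: 85.7
```

Run:
```python
from chk import *
h.st()
jplan([[-15,8,119,180,16,-90],[-15.5,21.1,141.2,191.4,50.6,-93.7]],1)
```

```text
t 13.52 tcp [456.3 -52.8 379.5] grasp [565.2 -46.3 269.4] z [ 0.703  0.041 -0.71 ] x [0.623 0.446 0.642] F [-0.3  0.8  1.5] op 85.7 j [-15.    8.1 119.   53.6  16.  -89.9]
[[0.032, 0.002, 0.001, 0.0, 0.0051, 0.0178, 1], [0.061, 0.007, -0.001, 0.0, 0.0102, 0.0355, 1], [0.089, 0.015, -0.004, 0.0, 0.0153, 0.0533, 1], [0.117, 0.026, -0.007, 0.0, 0.0204, 0.071, 1], [0.142, 0.041, -0.012, 0.0, 0.0255, 0.0888, 1], [0.166, 0.057, -0.017, 0.0, 0.0306, 0.1065, 1], [0.188, 0.077, -0.023, 0.0, 0.0357, 0.1242, 1], [0.207, 0.099, -0.03, 0.0, 0.0408, 0.142, 1], [0.223, 0.122, -0.037, 0.0001, 0.0459, 0.1597, 1], [0.237, 0.148, -0.045, 0.0001, 0.051, 0.1775, 1]]
[[0.03, 0.001, -0.001, 0.0, 0.0051, 0.0177, 1], [0.059, 0.006, -0.003, 0.0, 0.0102, 0.0355, 1], [0.088, 0.014, -0.005, 0.0, 0.0153, 0.0532, 1], [0.115, 0.025, -0.009, 0.0001, 0.0204, 0.071, 1], [0.141, 0.039, -0.013, 0.0001, 0.0255, 0.0887, 1], [0.165, 0.055, -0.018, 0.0001, 0.0306, 0.1065, 1], [0.187, 0.074, -0.024, 0.0001, 0.0357, 0.1242, 1], [0.206, 0.096, -0.031, 0.0002, 0.0408, 0.142, 1], [0.223, 0.119, -0.038, 0.0002, 0.046, 0.1597, 1], [-0.037, 0.306, 0.001, -0.0006, 0.0475, 0.1626, 1]]
[[0.025, 0.312, -0.029, -0.0003, 0.0025, 0.0025, 1], [0.053, 0.612, -0.087, -0.0006, 0.0057, 0.0046, 1], [0.085, 0.897, -0.173, -0.001, 0.0095, 0.0062, 1]]
[[0.051, 0.267, -0.107, -0.0003, 0.0044, 0.001, 1], [0.105, 0.516, -0.238, -0.0007, 0.0092, 0.0015, 1], [0.16, 0.743, -0.391, -0.0011, 0.0145, 0.0012, 1]]
```

Call:
drive_tool([
  [[0.03,0.002,0,0,0.005,0.0178,1],[0.06,0.007,0,0,0.01,0.0355,1],[0.09,0.015,-0.004,0,0.0153,0.053,1],[0.117,0.026,-0.007,0,0.02,0.071,1],[0.14,0.04,-0.012,0,0.0255,0.089,1],[0.166,0.057,-0.017,0,0.0306,0.1065,1],[0.188,0.077,-0.023,0,0.0357,0.124,1],[0.207,0.1,-0.03,0,0.041,0.142,1],[0.223,0.122,-0.037,0,0.046,0.16,1],[0.237,0.148,-0.045,0,0.051,0.1775,1]],
])

```text
time_s: 14.35
tcp_pos: [473.0, -55.5, 401.2]
eef_rot: [[0.372, -0.288, 0.882], [-0.626, -0.78, 0.009], [0.685, -0.556, -0.47]]
wrist_force: [0.5, 0.5, -0.1]
opening: 85.4
```

Call:
drive_tool([
  [[0.03,0.002,0,0,0.005,0.0178,1],[0.06,0.006,-0.002,0,0.01,0.0355,1],[0.09,0.014,-0.005,0,0.0153,0.053,1],[0.115,0.025,-0.009,0,0.02,0.071,1],[0.14,0.04,-0.012,0,0.0255,0.089,1],[0.166,0.057,-0.017,0,0.0306,0.1065,1],[0.188,0.077,-0.023,0,0.0357,0.124,1],[0.207,0.1,-0.03,0,0.041,0.142,1],[0.223,0.122,-0.037,0,0.046,0.16,1]],
])

```text
time_s: 15.1
tcp_pos: [474.6, -79.0, 410.5]
eef_rot: [[-0.268, -0.348, 0.898], [-0.963, 0.109, -0.245], [-0.013, -0.931, -0.365]]
wrist_force: [0.8, -0.8, 0.5]
opening: 85.7
```

Run:
```python
from chk import *
h.st()
for j in h.jars(robot.camera('top')):print(j)
print('j');jplan([[-15.5,21.1,141.2,191.4,50.6,-93.7],[-15.5,35.9,140.9,189.7,64.8,-90.6]],1)
```

```text
t 15.1 tcp [474.6 -79.  410.5] grasp [ 613.8 -116.9  354. ] z [ 0.898 -0.245 -0.365] x [-0.268 -0.963 -0.013] F [ 0.8 -0.8  0.5] op 85.7 j [-14.9   8.2 119.  181.   15.8 -90. ]
(array([362. , 204.1]), array([ 603.5, -238.8]), -26.2, array([57.3, 96.8]))
(array([406.8, 231.3]), array([ 512.9, -384. ]), -39.1, array([60.7, 98.5]))
j
[[0.022, 0.316, 0.002, -0.0001, 0.0019, 0.0022, 1], [0.049, 0.626, -0.028, -0.0003, 0.0045, 0.0041, 1], [0.079, 0.924, -0.087, -0.0004, 0.0076, 0.0056, 1]]
[[0.046, 0.282, -0.083, -0.0001, 0.0037, 0.0011, 1], [0.095, 0.547, -0.192, -0.0003, 0.0078, 0.0016, 1], [0.145, 0.793, -0.324, -0.0005, 0.0123, 0.0016, 1]]
[[0.065, 0.225, -0.149, -0.0002, 0.0049, -0.0007, 1], [0.068, 0.433, -0.045, -0.0002, 0.0052, -0.0008, 1], [0.072, 0.65, 0.041, -0.0003, 0.0051, -0.0009, 1], [0.077, 0.874, 0.109, -0.0003, 0.0048, -0.0008, 1]]
```

Call:
drive_tool([
  [[0.022,0.316,0,0,0.002,0.002,1],[0.05,0.626,-0.028,0,0.0045,0.004,1],[0.08,0.924,-0.087,0,0.0076,0.0056,1]],
])

```text
time_s: 15.4
tcp_pos: [432.0, -73.6, 326.0]
eef_rot: [[-0.326, -0.336, 0.884], [-0.945, 0.15, -0.291], [-0.035, -0.93, -0.367]]
wrist_force: [0.4, -0.5, -1.4]
opening: 85.3
```

Call:
drive_tool([
  [[0.046,0.28,-0.083,0,0.004,0.001,1],[0.095,0.55,-0.19,0,0.008,0.0016,1],[0.145,0.79,-0.32,0,0.012,0.0016,1],[0.145,0.79,-0.32,0,0.012,0.0016,1]],
])

```text
time_s: 15.73
tcp_pos: [368.9, -65.0, 260.4]
eef_rot: [[-0.394, -0.342, 0.853], [-0.919, 0.162, -0.359], [-0.015, -0.926, -0.378]]
wrist_force: [0.1, 0.3, -0.3]
opening: 85.6
```

Run:
```python
from chk import *
h.st()
s=h.snap('scene');t=h.snap('top')
for ce,b,m in h.blobs(s,*h.G,amin=200):print('s',ce.round(1),b[2:])
for j in h.jars(t):print(j)
h.plan([h.gpose((488.7,-128),-25,up=80),h.gpose((488.7,-128),-25)])
```

```text
t 15.73 tcp [368.9 -65.  260.4] grasp [ 501.2 -120.6  201.8] z [ 0.853 -0.359 -0.378] x [-0.394 -0.919 -0.015] F [ 0.1  0.3 -0.3] op 85.6 j [-15.4  19.9 138.5 189.5  46.4 -92.8]
s [198.7 228.4] [ 34  32 713]
s [285.4 241.4] [ 32  34 731]
s [234.9 267.9] [ 34  35 760]
(array([361.9, 204.3]), array([ 603.5, -239.2]), -27.4, array([55.3, 96.2]))
(array([406.8, 231.3]), array([ 513.5, -383.9]), -37.0, array([60.9, 97.6]))
(array([330.3, 235.7]), array([ 499.8, -134.8]), -27.2, array([57.7, 67. ]))
[0.079, 0.853, 0.101, -0.0005, 0.0058, -0.0005] x 4
-- reach [349.4 -63.  180.1]
[0.0, 0.742, 0.3, 0.0, 0.0, 0.0] x 3
-- reach [349.4 -63.  100.1]
```

Call:
drive_tool([
  [[0.08,0.35,0.04,0,0.003,0,1],[0.08,0.6,0.07,0,0.0058,0,1],[0.08,0.853,0.1,0,0.0058,-0.0005,1],[0.08,0.853,0.1,0,0.0058,-0.0005,1],[0.08,0.853,0.1,0,0.0058,-0.0005,1]],
])

```text
time_s: 16.25
tcp_pos: [350.1, -63.1, 179.7]
eef_rot: [[-0.421, -0.338, 0.842], [-0.907, 0.158, -0.39], [-0.001, -0.928, -0.373]]
wrist_force: [1.2, 0.3, 0.7]
opening: 85.5
```

Run:
```python
from chk import *
h.st()
h.plan([h.gpose((488.7,-128),-25)])
```

```text
t 16.25 tcp [350.1 -63.1 179.7] grasp [ 480.6 -123.6  121.8] z [ 0.842 -0.39  -0.373] x [-0.421 -0.907 -0.001] F [1.2 0.3 0.7] op 85.5 j [-15.5  35.9 140.8 189.6  64.8 -90.6]
[0.003, 0.741, 0.291, -0.0002, 0.0003, 0.0] x 3
-- reach [349.4 -63.  100.1]
```

Call:
drive_tool([
  [[0,0.18,0.07,0,0,0,1],[0,0.36,0.14,0,0,0,1],[0,0.5,0.2,0,0,0,1],[0,0.6,0.24,0,0,0,1],[0,0.68,0.27,0,0,0,1],[0,0.74,0.29,0,0,0,1],[0,0.74,0.29,0,0,0,1],[0,0.74,0.29,0,0,0,1]],
])

```text
time_s: 16.92
tcp_pos: [350.4, -63.0, 101.2]
eef_rot: [[-0.421, -0.336, 0.843], [-0.907, 0.157, -0.39], [-0.001, -0.929, -0.371]]
wrist_force: [0.9, 0.0, -0.5]
opening: 85.3
```

Run:
```python
from chk import *
h.st()
s=h.snap('scene')
cv=h.cv2;a=cv.resize(s['img'][170:310,210:400],(760,560),interpolation=cv.INTER_CUBIC);cv.imwrite('pics/g1.png',a[:,:,::-1])
```

```text
t 16.92 tcp [350.4 -63.  101.2] grasp [ 480.9 -123.5   43.7] z [ 0.843 -0.39  -0.371] x [-0.421 -0.907 -0.001] F [ 0.9  0.  -0.5] op 85.3 j [-15.4  51.8 137.7 188.9  77.5 -88.3]
```

View pics/g1.png

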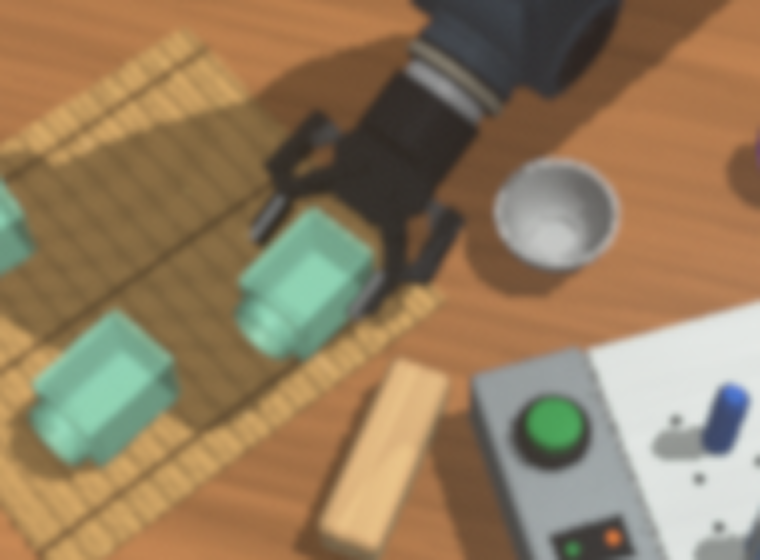

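Call:
drive_tool([
  [[0.0,0,0,0,0,0,0.6],[0,0,0,0,0,0,0.4],[0,0,0,0,0,0,0.3],[0,0,0,0,0,0,0.2],[0,0,0,0,0,0,0.1],[0,0,0,0,0,0,0.1],[0,0,0,0,0,0,0.1]],
], squeeze=35)

```text
time_s: 17.55
tcp_pos: [350.4, -62.9, 101.8]
eef_rot: [[-0.42, -0.334, 0.843], [-0.907, 0.156, -0.39], [-0.002, -0.929, -0.369]]
wrist_force: [-1.0, 1.5, 7.4]
opening: 57.4
```

Call:
drive_tool([
  [[0,-0.09,-0.04,0,0,0,0.1],[0,-0.28,-0.11,0,0,0,0.1],[0,-0.5,-0.2,0,0,0,0.1],[0,-0.74,-0.29,0,0,0,0.1],[0,-0.93,-0.37,0,0,0,0.1],[0,-0.93,-0.37,0,0,0,0.1]],
])

```text
time_s: 18.05
tcp_pos: [350.3, -63.0, 204.6]
eef_rot: [[-0.42, -0.33, 0.845], [-0.907, 0.155, -0.391], [-0.002, -0.931, -0.365]]
wrist_force: [-1.2, -0.3, -2.4]
opening: 57.9
```

Run:
```python
from chk import *
h.st()
k=h.az(32.2);z=np.cos(h.TH)*h.DZ+np.sin(h.TH)*k;R=h.rot(z,h.az(32.2+90))
P=np.array([599,223,111+120])-155*z
q=ik(P,R,[13,24,100,15,35,-118]);print(q)
print(fk([-10,8,119,180,16,-90],L)[0],fk([0,10,110,60,25,-100],L)[0])
jplan([[-13,8,119,180,18,-90]],.1)
```

```text
t 18.05 tcp [350.3 -63.  204.6] grasp [ 481.3 -123.5  148. ] z [ 0.845 -0.391 -0.365] x [-0.42  -0.907 -0.002] F [-1.2 -0.3 -2.4] op 57.9 j [-15.5  30.8 141.2 190.   60.7 -91.3]
(array([  13.6,   22.3,   97. ,   10.7,   40.2, -115.5]), 0.0)
[479.61847547 -37.13636929 412.70226241] [505.85732478  80.23642808 426.31467557]
[[-0.082, -0.234, 0.137, 0.0007, -0.0051, 0.0005, 0.1], [-0.161, -0.488, 0.25, 0.0014, -0.0099, 0.0003, 0.1], [-0.239, -0.765, 0.338, 0.0021, -0.0145, -0.0005, 0.1]]
[[-0.067, -0.296, 0.069, 0.0007, -0.0042, -0.0014, 0.1], [-0.132, -0.61, 0.107, 0.0015, -0.0081, -0.0033, 0.1], [-0.194, -0.938, 0.112, 0.0023, -0.0114, -0.0056, 0.1]]
[[-0.047, -0.341, -0.02, 0.0008, -0.0028, -0.0027, 0.1], [-0.091, -0.69, -0.076, 0.0016, -0.005, -0.0057, 0.1]]
```

Call:
drive_tool([
  [[-0.08,-0.234,0.137,0,-0.005,0,0.1],[-0.16,-0.49,0.25,0.0014,-0.01,0,0.1],[-0.24,-0.765,0.34,0.002,-0.0145,0,0.1]],
])

```text
time_s: 18.3
tcp_pos: [415.0, -66.4, 263.3]
eef_rot: [[-0.34, -0.322, 0.883], [-0.94, 0.151, -0.307], [-0.035, -0.935, -0.354]]
wrist_force: [1.3, 0.2, -3.6]
opening: 57.4
```

Call:
drive_tool([
  [[-0.067,-0.296,0.069,0,-0.004,-0.0014,0.1],[-0.13,-0.61,0.107,0.0015,-0.008,-0.003,0.1],[-0.194,-0.938,0.112,0.002,-0.0114,-0.0056,0.1]],
])

```text
time_s: 18.55
tcp_pos: [462.3, -65.8, 347.6]
eef_rot: [[-0.264, -0.324, 0.909], [-0.964, 0.115, -0.239], [-0.027, -0.939, -0.342]]
wrist_force: [0.9, 0.4, -3.3]
opening: 57.5
```

Call:
drive_tool([
  [[-0.05,-0.34,-0.02,0,-0.003,-0.003,0.1],[-0.09,-0.69,-0.076,0.0016,-0.005,-0.006,0.1],[-0.09,-0.69,-0.076,0.0016,-0.005,-0.006,0.1]],
])

```text
time_s: 18.8
tcp_pos: [482.0, -63.4, 420.5]
eef_rot: [[-0.222, -0.314, 0.923], [-0.975, 0.073, -0.21], [-0.001, -0.947, -0.323]]
wrist_force: [0.8, -0.8, 1.1]
opening: 58.0
```

```bash
cat >> chk.py <<'E'
import json
def savejar(name,P,R,c):
    """jar in tool frame from the measured tool pose at the grasp and the seen centre"""
    P,R=np.array(P,float),np.array(R,float)
    hh=R[:,2]*[1,1,0];hh/=np.linalg.norm(hh)
    b=R.T@(np.array([c[0],c[1],35])-46*hh-P);b[0]=0;a=R.T@hh;a[0]=0;a/=np.linalg.norm(a)
    json.dump([b.tolist(),a.tolist()],open(name+'.json','w'));print('bottom in tool',b.round(1),'axis',a.round(3))
def place(name,peg,up=0,yaw=32.2):
    b,a=map(np.array,json.load(open(name+'.json')))
    x=h.az(yaw+90);T=np.stack([[1,0,0],a,np.cross([1,0,0],a)],1);W=np.stack([x,h.DZ,np.cross(x,h.DZ)],1)
    R=W@T.T;return np.array([peg[0],peg[1],147+up])-R@b,R
C=np.array([535.3,250.7]);X2=h.az(32.2)[:2];Y2=np.array([-X2[1],X2[0]])
PEG={'fr':C+40*X2-57.5*Y2,'fl':C+40*X2+57.5*Y2,'nr':C-40*X2-57.5*Y2,'nl':C-40*X2+57.5*Y2}
E
python3 - <<'E'
from chk import *
print({k:v.round(1) for k,v in PEG.items()})
h.st()
savejar('B',[350.4,-62.9,101.8],[[-0.42,-0.334,0.843],[-0.907,0.156,-0.39],[-0.002,-0.929,-0.369]],(488.2,-127.5))
for up in(0,110):
  P,R=place('B',PEG['fr'],up);q=ik(P,R,[13,24,100,15,35,-118]);print(up,P.round(1),R[:,2].round(3),q)
jplan([[-13,9,116,11,22,-100]],.1)
E
```

```text
{'fr': array([599.8, 223.4]), 'fl': array([538.5, 320.7]), 'nr': array([532.1, 180.7]), 'nl': array([470.8, 278. ])}
t 18.8 tcp [482.  -63.4 420.5] grasp [625.1 -95.9 370.5] z [ 0.923 -0.21  -0.323] x [-0.222 -0.975 -0.001] F [ 0.8 -0.8  1.1] op 58.0 j [-13.    8.  118.2 179.3  17.3 -89.3]
bottom in tool [  0.   22.9 123.3] axis [ 0.    -0.369  0.929]
0 [543.3 187.8 253.1] [ 0.312  0.197 -0.929] (array([  13.3,   31.6,  102.8,   15.9,   25.9, -122. ]), 0.0)
110 [543.3 187.8 363.1] [ 0.312  0.197 -0.929] (array([  13.3,   22.4,   98.7,   11. ,   38.8, -116.2]), 0.0)
[[-0.032, -0.009, 0.007, 0.0006, -0.0052, -0.0176, 0.1], [-0.062, -0.011, 0.01, 0.0011, -0.0104, -0.0352, 0.1], [-0.092, -0.009, 0.012, 0.0018, -0.0157, -0.0528, 0.1], [-0.122, -0.005, 0.012, 0.0024, -0.021, -0.0704, 0.1], [-0.15, 0.003, 0.012, 0.0031, -0.0263, -0.088, 0.1], [-0.178, 0.013, 0.011, 0.0038, -0.0317, -0.1055, 0.1], [-0.203, 0.027, 0.009, 0.0045, -0.0371, -0.1231, 0.1], [-0.227, 0.043, 0.006, 0.0052, -0.0426, -0.1406, 0.1], [-0.248, 0.062, 0.003, 0.0059, -0.0481, -0.1581, 0.1], [-0.266, 0.083, -0.001, 0.0066, 
[... 263 characters left out ...]
0.004, 0.0046, -0.0281, -0.0873, 0.1], [-0.165, 0.028, 0.001, 0.0055, -0.0339, -0.1047, 0.1], [-0.189, 0.044, -0.003, 0.0065, -0.0397, -0.1221, 0.1], [-0.211, 0.064, -0.007, 0.0075, -0.0456, -0.1394, 0.1], [-0.231, 0.086, -0.013, 0.0086, -0.0516, -0.1568, 0.1], [-0.248, 0.111, -0.019, 0.0096, -0.0576, -0.1741, 0.1]]
[[-0.031, -0.001, 0.001, 0.0012, -0.006, -0.0173, 0.1], [-0.063, 0.002, 0.001, 0.0024, -0.012, -0.0346, 0.1], [-0.096, 0.008, -0.0, 0.0037, -0.0181, -0.0519, 0.1], [-0.128, 0.019, -0.003, 0.005, -0.0242, -0.0691, 0.1], [-0.159, 0.033, -0.007, 0.0063, -0.0304, -0.0863, 0.1], [-0.189, 0.05, -0.013, 0.0076, -0.0367, -0.1035, 0.1], [-0.217, 0.071, -0.02, 0.009, -0.043, -0.1207, 0.1]]
```

Call:
drive_tool([
  [[-0.03,-0.009,0.007,0,-0.005,-0.0176,0.1],[-0.06,-0.01,0.01,0.001,-0.01,-0.035,0.1],[-0.09,-0.009,0.012,0.002,-0.016,-0.053,0.1],[-0.12,-0.005,0.012,0.0024,-0.021,-0.07,0.1],[-0.15,0.003,0.012,0.003,-0.026,-0.088,0.1],[-0.178,0.013,0.011,0.004,-0.032,-0.1055,0.1],[-0.203,0.027,0.009,0.0045,-0.037,-0.123,0.1],[-0.227,0.043,0.006,0.005,-0.0426,-0.14,0.1],[-0.248,0.062,0.003,0.006,-0.048,-0.158,0.1],[-0.266,0.083,0,0.0066,-0.0537,-0.1756,0.1]],
])

```text
time_s: 19.63
tcp_pos: [485.3, -36.7, 410.6]
eef_rot: [[0.42, -0.15, 0.895], [-0.507, -0.857, 0.094], [0.753, -0.493, -0.436]]
wrist_force: [0.0, 0.6, -1.8]
opening: 57.6
```

Call:
drive_tool([
  [[-0.03,-0.004,0.003,0.001,-0.0055,-0.0175,0.1],[-0.06,-0.005,0.005,0.002,-0.011,-0.035,0.1],[-0.084,-0.002,0.006,0.003,-0.017,-0.0524,0.1],[-0.112,0.005,0.005,0.0036,-0.0224,-0.07,0.1],[-0.14,0.015,0.004,0.0046,-0.028,-0.087,0.1],[-0.165,0.028,0,0.0055,-0.034,-0.105,0.1],[-0.19,0.044,-0.003,0.0065,-0.04,-0.122,0.1],[-0.21,0.064,-0.007,0.0075,-0.0456,-0.139,0.1],[-0.23,0.086,-0.013,0.0086,-0.0516,-0.157,0.1],[-0.248,0.11,-0.019,0.0096,-0.0576,-0.174,0.1]],
])

```text
time_s: 20.47
tcp_pos: [471.2, -33.6, 385.1]
eef_rot: [[0.534, 0.498, 0.683], [0.573, -0.808, 0.141], [0.622, 0.316, -0.716]]
wrist_force: [0.0, -0.5, -2.0]
opening: 57.8
```

Run:
```python
from chk import *
h.st()
jplan([[-13,9,116,11,22,-100],[13.3,22.4,98.7,11,38.8,-116.2]],.1)
```

```text
t 20.47 tcp [471.2 -33.6 385.1] grasp [577.1 -11.8 274. ] z [ 0.683  0.141 -0.716] x [0.534 0.573 0.622] F [ 0.  -0.5 -2. ] op 57.8 j [-13.    9.1 116.7  54.2  21.  -97.4]
[[-0.026, 0.002, -0.001, 0.001, -0.0058, -0.0171, 0.1], [-0.054, 0.007, -0.006, 0.002, -0.0118, -0.0342, 0.1], [-0.083, 0.016, -0.011, 0.003, -0.0177, -0.0512, 0.1], [-0.112, 0.028, -0.019, 0.004, -0.0238, -0.0682, 0.1], [-0.139, 0.044, -0.027, 0.005, -0.0299, -0.0852, 0.1], [-0.166, 0.063, -0.037, 0.0061, -0.0361, -0.1022, 0.1], [-0.191, 0.086, -0.048, 0.0072, -0.0423, -0.1191, 0.1], [0.033, -0.035, 0.106, 0.0159, -0.0383, -0.1315, 0.1], [0.257, -0.179, 0.254, 0.0245, -0.0341, -0.144, 0.1], [0.479, -0.344, 0.395, 0.0331, -0.0298, -0.1566, 0.1]]
[[0.285, 0.109, 0.09, 0.0044, 0.0059, -0.0138, 0.1], [0.584, 0.201, 0.175, 0.0087, 0.0117, -0.0277, 0.1], [0.898, 0.274, 0.253, 0.0129, 0.0174, -0.0417, 0.1]]
[[0.292, 0.141, 0.097, 0.0041, 0.0057, -0.0141, 0.1], [0.6, 0.265, 0.19, 0.0081, 0.0112, -0.0284, 0.1]]
```

Call:
drive_tool([
  [[-0.026,0,0,0.001,-0.006,-0.017,0.1],[-0.054,0.007,-0.006,0.002,-0.012,-0.034,0.1],[-0.083,0.016,-0.011,0.003,-0.018,-0.051,0.1],[-0.112,0.028,-0.019,0.004,-0.024,-0.068,0.1],[-0.14,0.044,-0.027,0.005,-0.03,-0.085,0.1],[-0.166,0.063,-0.037,0.006,-0.036,-0.102,0.1],[-0.19,0.086,-0.048,0.007,-0.042,-0.119,0.1],[-0.19,0.086,-0.048,0.007,-0.042,-0.119,0.1]],
])

```text
time_s: 21.13
tcp_pos: [461.7, -52.2, 377.5]
eef_rot: [[0.186, 0.816, 0.546], [0.981, -0.189, -0.053], [0.06, 0.546, -0.836]]
wrist_force: [-0.0, 0.2, -1.5]
opening: 57.5
```

Run:
```python
from chk import *
h.st()
jplan([[13.3,22.4,98.7,11,38.8,-116.2]],.1)
```

```text
t 21.13 tcp [461.7 -52.2 377.5] grasp [546.4 -60.4 248. ] z [ 0.546 -0.053 -0.836] x [0.186 0.981 0.06 ] F [-0.   0.2 -1.5] op 57.5 j [ -13.     9.2  116.1   11.    22.1 -100.2]
[[0.274, 0.086, 0.084, 0.0048, 0.006, -0.0134, 0.1], [0.561, 0.152, 0.16, 0.0094, 0.012, -0.0268, 0.1], [0.86, 0.2, 0.228, 0.0138, 0.0179, -0.0405, 0.1]]
[[0.284, 0.111, 0.088, 0.0043, 0.0058, -0.0137, 0.1], [0.584, 0.205, 0.171, 0.0085, 0.0116, -0.0276, 0.1], [0.898, 0.28, 0.247, 0.0126, 0.0173, -0.0416, 0.1]]
[[0.292, 0.143, 0.095, 0.004, 0.0056, -0.0141, 0.1], [0.6, 0.268, 0.185, 0.0079, 0.0112, -0.0282, 0.1]]
```

Call:
drive_tool([
  [[0.27,0.086,0.084,0.005,0.006,-0.0134,0.1],[0.56,0.15,0.16,0.0094,0.012,-0.027,0.1],[0.86,0.2,0.228,0.0138,0.018,-0.0405,0.1]],
])

```text
time_s: 21.38
tcp_pos: [506.9, 28.1, 373.1]
eef_rot: [[-0.089, 0.876, 0.473], [0.996, 0.064, 0.069], [0.03, 0.478, -0.878]]
wrist_force: [0.6, -0.2, -1.3]
opening: 57.7
```

Call:
drive_tool([
  [[0.284,0.11,0.088,0.0043,0.006,-0.0137,0.1],[0.584,0.205,0.17,0.0085,0.0116,-0.0276,0.1],[0.898,0.28,0.247,0.0126,0.0173,-0.0416,0.1]],
])

```text
time_s: 21.63
tcp_pos: [535.4, 122.6, 365.8]
eef_rot: [[-0.365, 0.853, 0.374], [0.931, 0.328, 0.161], [0.015, 0.407, -0.913]]
wrist_force: [0.0, -0.2, -1.0]
opening: 58.1
```

Run:
```python
from chk import *
h.st()
h.plan([place('B',PEG['fr'],110),place('B',PEG['fr'],82)])
```

```text
t 21.63 tcp [535.4 122.6 365.8] grasp [593.4 147.6 224.2] z [ 0.374  0.161 -0.913] x [-0.365  0.931  0.015] F [ 0.  -0.2 -1. ] op 58.1 j [   6.9   19.5  102.9   11.6   35.  -112.4]
[0.578, 0.27, 0.159, 0.0068, 0.0094, -0.0286] x 3
-- reach [543.3 187.8 363.1]
[0.0, -0.103, 0.26, 0.0, 0.0, 0.0] x 2
-- reach [543.3 187.8 335.1]
```

Call:
drive_tool([
  [[0.29,0.14,0.08,0.0035,0.005,-0.014,0.1],[0.578,0.27,0.16,0.0068,0.0094,-0.0286,0.1],[0.578,0.27,0.16,0.0068,0.0094,-0.0286,0.1],[0.578,0.27,0.16,0.0068,0.0094,-0.0286,0.1],[0.578,0.27,0.16,0.0068,0.0094,-0.0286,0.1]],
])

```text
time_s: 22.05
tcp_pos: [543.1, 187.7, 361.7]
eef_rot: [[-0.531, 0.789, 0.309], [0.847, 0.493, 0.197], [0.003, 0.367, -0.93]]
wrist_force: [0.1, 0.7, -1.3]
opening: 57.4
```

Run:
```python
from chk import *
h.st()
h.plan([place('B',PEG['fr'],5)])
s=h.snap('scene');t=h.snap('top');cv=h.cv2
a=cv.resize(s['img'][210:350,340:480],(560,560),interpolation=cv.INTER_CUBIC)
cv.imwrite('pics/p1.png',a[:,:,::-1])
```

```text
t 22.05 tcp [543.1 187.7 361.7] grasp [591.  218.2 217.5] z [ 0.309  0.197 -0.93 ] x [-0.531  0.847  0.003] F [ 0.1  0.7 -1.3] op 57.4 j [  13.3   22.5   98.7   11.1   38.9 -116.2]
[-0.003, -0.378, 0.965, -0.0004, -0.0003, -0.0004] x 4
-- reach [543.3 187.8 258.1]
```

View pics/p1.png

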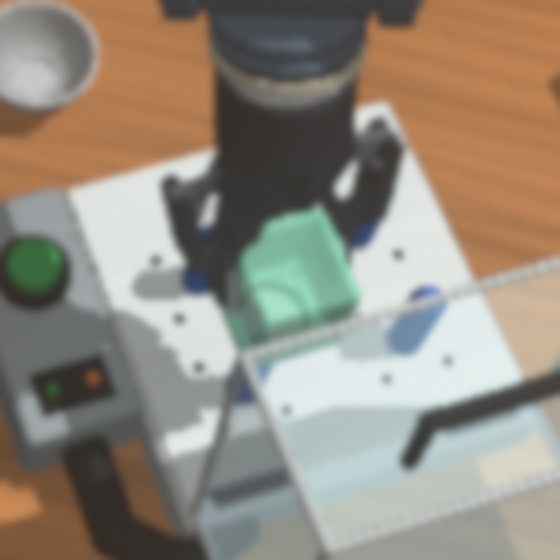

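Run:
```python
from chk import *
s=h.snap('scene')
p=[599.8,223.4];top=[];bot=[]
for i,j in((1,1),(1,-1),(-1,-1),(-1,1)):
    o=29*(i*X2+j*Y2);top.append([p[0]+o[0],p[1]+o[1],147+109]);bot.append([p[0]+o[0],p[1]+o[1],147+109-78])
for n,v in(('top',top),('bot',bot)): print(n,((h.proj(s,v)-[340,210])*4).round().tolist())
b=[x for x in h.blobs(s,*h.G,amin=150)];print([(x[0].round(1),x[1]) for x in b])
```

```text
top [[364.0, 292.0], [268.0, 320.0], [229.0, 228.0], [324.0, 201.0]]
bot [[336.0, 343.0], [245.0, 370.0], [209.0, 282.0], [298.0, 256.0]]
[(array([198.6, 228.5]), array([182, 212,  34,  32, 708], dtype=int32)), (array([234.9, 267.9]), array([219, 250,  34,  35, 759], dtype=int32)), (array([413.6, 277. ]), array([400, 262,  29,  30, 643], dtype=int32))]
```

Call:
drive_tool([
  [[0,-0.05,0.13,0,0,0,0.1],[0,-0.1,0.26,0,0,0,0.1],[0,-0.15,0.39,0,0,0,0.1],[0,-0.2,0.52,0,0,0,0.1],[0,-0.25,0.64,0,0,0,0.1],[0,-0.3,0.76,0,0,0,0.1],[0,-0.34,0.86,0,0,0,0.1],[0,-0.36,0.92,0,0,0,0.1],[0,-0.36,0.92,0,0,0,0.1]],
])

```text
time_s: 22.95
tcp_pos: [543.4, 186.8, 262.7]
eef_rot: [[-0.53, 0.789, 0.31], [0.848, 0.493, 0.196], [0.002, 0.367, -0.93]]
wrist_force: [-0.0, -0.6, -1.7]
opening: 57.5
```

Run:
```python
from chk import *
h.st()
h.plan([place('B',PEG['fr'],0)])
```

```text
t 22.95 tcp [543.4 186.8 262.7] grasp [591.4 217.1 118.5] z [ 0.31   0.196 -0.93 ] x [-0.53   0.848  0.002] F [-0.  -0.6 -1.7] op 57.5 j [  13.2   30.7  102.5   15.2   27.1 -121.1]
[0.009, -0.031, 0.091, -0.0004, -0.0001, -0.0006] x 2
-- reach [543.3 187.8 253.1]
```

Call:
drive_tool([
  [[0,-0.004,0.012,0,0,0,0.1],[0,-0.008,0.022,0,0,0,0.1],[0,-0.012,0.032,0,0,0,0.1],[0,-0.015,0.042,0,0,0,0.1],[0,-0.018,0.052,0,0,0,0.1],[0,-0.02,0.058,0,0,0,0.1],[0,-0.02,0.058,0,0,0,0.1]],
])

```text
time_s: 23.53
tcp_pos: [543.6, 186.9, 256.6]
eef_rot: [[-0.53, 0.789, 0.31], [0.848, 0.493, 0.196], [0.002, 0.367, -0.93]]
wrist_force: [0.0, 0.1, -1.8]
opening: 57.8
```

Call:
drive_tool([
  [[0,-0.004,0.009,0,0,0,0.1],[0,-0.007,0.018,0,0,0,0.1],[0,-0.007,0.018,0,0,0,0.1]],
])

```text
time_s: 23.78
tcp_pos: [543.8, 187.0, 255.9]
eef_rot: [[-0.53, 0.789, 0.311], [0.848, 0.492, 0.196], [0.002, 0.368, -0.93]]
wrist_force: [-6.2, -3.4, 12.2]
opening: 57.4
```

Call:
drive_tool([
  [[0,0.002,-0.005,0,0,0,0.37],[0,0.002,-0.005,0,0,0,0.42],[0,0.002,-0.005,0,0,0,0.5],[0,0.002,-0.005,0,0,0,0.58],[0,0.002,-0.005,0,0,0,0.58]],
])

```text
time_s: 24.2
tcp_pos: [543.8, 187.0, 256.3]
eef_rot: [[-0.53, 0.789, 0.311], [0.848, 0.492, 0.196], [0.002, 0.368, -0.93]]
wrist_force: [0.8, 0.0, 0.1]
opening: 67.2
```

Call:
drive_tool([
  [[0,0,-0.2,0,0,0,0.58],[0,0,-0.45,0,0,0,0.58],[0,0.1,-0.7,0,0,0,0.58],[0,0.3,-0.95,0,0,0,0.58],[0,0.3,-0.95,0,0,0,0.58]],
])

```text
time_s: 24.62
tcp_pos: [539.6, 183.7, 361.6]
eef_rot: [[-0.53, 0.785, 0.32], [0.848, 0.491, 0.198], [-0.002, 0.377, -0.926]]
wrist_force: [0.5, 0.3, 1.3]
opening: 67.6
```

Run:
```python
from chk import *
h.st()
s=h.snap('scene');t=h.snap('top');cv=h.cv2
a=cv.resize(s['img'][210:350,340:480],(560,560),interpolation=cv.INTER_CUBIC)
b=cv.resize(t['img'][150:310,150:390],(240*560//160,560),interpolation=cv.INTER_CUBIC)[:,:240*1]
cv.imwrite('pics/p2.png',np.hstack([a,b])[:,:,::-1])
for j in h.jars(t):print(j)
p=PEG['fr'];top=[]
for i,j in((1,1),(1,-1),(-1,-1),(-1,1)):
    o=29*(i*X2+j*Y2);top.append([p[0]+o[0],p[1]+o[1],147])
print(((h.proj(s,top)-[340,210])*4).round().tolist(),((h.proj(t,top)-[150,150])*3.5).round().tolist())
```

```text
t 24.62 tcp [539.6 183.7 361.6] grasp [589.3 214.4 218. ] z [ 0.32   0.198 -0.926] x [-0.53   0.848 -0.002] F [0.5 0.3 1.3] op 67.6 j [  13.    22.    99.5   11.4   37.9 -116.7]
(array([361.9, 204.3]), array([ 603.2, -239.7]), -27.4, array([56.6, 96.2]))
(array([406.8, 231.3]), array([ 513.4, -383.9]), -37.8, array([60.1, 97.8]))
[[325.0, 361.0], [236.0, 388.0], [202.0, 302.0], [289.0, 277.0]] [[178.0, 166.0], [235.0, 130.0], [270.0, 185.0], [213.0, 221.0]]
```

View pics/p2.png

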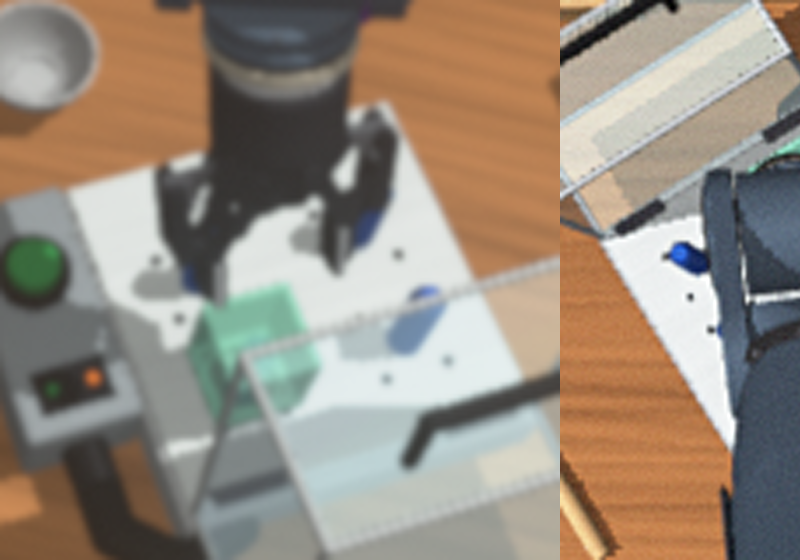

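Run:
```python
from chk import *
jplan([[-22,11,114,11,22,-98],[-25,12,118,180,18,-91]],1,step=(6.5,6.5,7,10,10,10),mm=38,deg=7)
```

```text
[[-0.307, -0.145, -0.086, -0.0032, -0.0054, 0.0142, 1], [-0.599, -0.308, -0.177, -0.0064, -0.011, 0.0284, 1], [-0.873, -0.487, -0.273, -0.0098, -0.0166, 0.0424, 1]]
[[-0.307, -0.111, -0.08, -0.0035, -0.0057, 0.014, 1], [-0.6, -0.24, -0.167, -0.007, -0.0114, 0.0278, 1], [-0.878, -0.384, -0.259, -0.0107, -0.0172, 0.0416, 1]]
[[-0.302, -0.079, -0.075, -0.0038, -0.0058, 0.0137, 1], [-0.592, -0.174, -0.157, -0.0078, -0.0117, 0.0272, 1], [-0.869, -0.285, -0.246, -0.0119, -0.0177, 0.0407, 1]]
[[-0.294, -0.048, -0.07, -0.0043, -0.006, 0.0133, 1], [-0.267, -0.05, -0.063, -0.0057, 0.0006, 0.031, 1], [-0.241, -0.047, -0.058, -0.0072, 0.0071, 0.0488, 1], [-0.218, -0.041, -0.055, -0.0086, 0.0136, 0.0665, 1], [-0.198, -0.032, -0.053, -0.01, 0.02, 0.0843, 1], [-0.181, -0.02, -0.053, -0.0114, 0.0264, 0.1021, 1], [-0.167, -0.006, -0.053, -0.0128, 0.0327, 0.12, 1], [-0.157, 0.011, -0.055, -0.0142, 0.0389, 0.1378, 1], [-0.15, 0.029, -0.058, -0.0156, 0.0451, 0.1557, 1], [-0.148, 0.048, -0.062, -0.017, 0.0513, 0.1736, 1]]
[[0.018, 0.011, 0.0, -0.0011, 0.0058, 0.018, 1], [0.034, 0.025, -0.001, -0.0022, 0.0115, 0.0361, 1], [0.049, 0.043, -0.003, -0.0033, 0.0172, 0.0542, 1], [0.061, 0.064, -0.006, -0.0045, 0.0229, 0.0722, 1], [0.07, 0.088, -0.011, -0.0056, 0.0286, 0.0903, 1], [0.077, 0.115, -0.016, -0.0068, 0.0342, 0.1084, 1], [0.081, 0.145, -0.023, -0.0081, 0.0399, 0.1265, 1], [0.081, 0.176, -0.03, -0.0093, 0.0455, 0.1446, 1], [0.077, 0.208, -0.038, -0.0106, 0.0512, 0.1627, 1], [0.07, 0.242, -0.047, -0.0118, 0.0568, 0.1807, 1]]
[[0.029, 0.024, -0.003, -0.0013, 0.0057, 0.0181, 1], [0.056, 0.051, -0.008, -0.0025, 0.0115, 0.0361, 1], [0.082, 0.081, -0.014, -0.0038, 0.0172, 0.0542, 1], [0.106, 0.115, -0.021, -0.005, 0.023, 0.0722, 1], [0.127, 0.152, -0.029, -0.0062, 0.0289, 0.0903, 1], [0.146, 0.191, -0.039, -0.0073, 0.0347, 0.1083, 1], [0.162, 0.232, -0.049, -0.0085, 0.0406, 0.1263, 1]]
```

Call:
drive_tool([
  [[-0.307,-0.145,-0.086,-0.003,-0.0054,0.0142,1],[-0.6,-0.31,-0.177,-0.0064,-0.011,0.0284,1],[-0.873,-0.487,-0.273,-0.01,-0.0166,0.0424,1]],
])

```text
time_s: 24.97
tcp_pos: [537.1, 78.8, 362.6]
eef_rot: [[-0.266, 0.874, 0.407], [0.964, 0.236, 0.124], [0.012, 0.426, -0.905]]
wrist_force: [0.0, -0.3, 1.0]
opening: 85.7
```

Call:
drive_tool([
  [[-0.307,-0.11,-0.08,-0.0035,-0.0057,0.014,1],[-0.6,-0.24,-0.167,-0.007,-0.0114,0.0278,1],[-0.878,-0.384,-0.26,-0.0107,-0.0172,0.0416,1]],
])

```text
time_s: 25.22
tcp_pos: [515.6, -19.7, 367.3]
eef_rot: [[0.017, 0.878, 0.479], [0.999, -0.032, 0.022], [0.035, 0.478, -0.877]]
wrist_force: [-0.3, 0.1, -0.8]
opening: 85.2
```

Call:
drive_tool([
  [[-0.3,-0.08,-0.075,-0.004,-0.006,0.0137,1],[-0.592,-0.174,-0.157,-0.008,-0.0117,0.0272,1],[-0.87,-0.285,-0.246,-0.012,-0.0177,0.0407,1],[-0.87,-0.285,-0.246,-0.012,-0.0177,0.0407,1]],
])

```text
time_s: 25.55
tcp_pos: [475.3, -109.3, 371.0]
eef_rot: [[0.298, 0.798, 0.524], [0.952, -0.288, -0.103], [0.069, 0.53, -0.845]]
wrist_force: [0.5, -0.8, 0.3]
opening: 85.1
```

Run:
```python
from chk import *
h.st()
jplan([[-24,11.5,116,180,18,-91]],1,step=(6.5,6.5,7,10,10,10),mm=38,deg=7)
```

```text
t 25.55 tcp [ 475.3 -109.3  371. ] grasp [ 556.5 -125.2  240. ] z [ 0.524 -0.103 -0.845] x [0.298 0.952 0.069] F [ 0.5 -0.8  0.3] op 85.1 j [-19.2  12.2 113.2  11.2  23.  -99.8]
[[0.024, 0.007, 0.0, -0.0015, 0.0066, 0.018, 1], [0.045, 0.015, -0.002, -0.0031, 0.013, 0.036, 1], [0.064, 0.028, -0.006, -0.0046, 0.0195, 0.0541, 1], [0.081, 0.044, -0.012, -0.0061, 0.0258, 0.0722, 1], [0.094, 0.062, -0.018, -0.0076, 0.0322, 0.0903, 1], [0.103, 0.084, -0.026, -0.0091, 0.0384, 0.1084, 1], [0.109, 0.108, -0.035, -0.0107, 0.0447, 0.1265, 1], [0.111, 0.133, -0.046, -0.0121, 0.0509, 0.1447, 1], [0.108, 0.16, -0.056, -0.0136, 0.0571, 0.1628, 1], [0.101, 0.188, -0.068, -0.0151, 0.0632, 0.181, 1]]
[[0.024, 0.02, -0.006, -0.0016, 0.0062, 0.0182, 1], [0.047, 0.045, -0.014, -0.0031, 0.0123, 0.0363, 1], [0.068, 0.072, -0.023, -0.0047, 0.0184, 0.0545, 1], [0.086, 0.103, -0.034, -0.0062, 0.0246, 0.0727, 1], [0.102, 0.137, -0.046, -0.0077, 0.0307, 0.0909, 1], [0.114, 0.173, -0.059, -0.0092, 0.0368, 0.1091, 1], [0.123, 0.212, -0.073, -0.0107, 0.043, 0.1273, 1], [0.128, 0.252, -0.089, -0.0121, 0.0492, 0.1454, 1], [0.129, 0.294, -0.105, -0.0135, 0.0554, 0.1636, 1], [0.126, 0.336, -0.122, -0.0148, 0.0616, 0.1818, 1]]
[[0.041, 0.022, -0.006, -0.0013, 0.0061, 0.0182, 1], [0.08, 0.047, -0.014, -0.0025, 0.0122, 0.0364, 1], [0.118, 0.076, -0.024, -0.0036, 0.0184, 0.0547, 1], [0.153, 0.107, -0.034, -0.0047, 0.0245, 0.0729, 1], [0.186, 0.142, -0.046, -0.0056, 0.0306, 0.0911, 1], [0.216, 0.179, -0.059, -0.0065, 0.0367, 0.1094, 1]]
```

Call:
drive_tool([
  [[0.024,0.007,0,-0.0015,0.0066,0.018,1],[0.045,0.015,-0.002,-0.003,0.013,0.036,1],[0.064,0.028,-0.006,-0.0046,0.0195,0.054,1],[0.08,0.044,-0.012,-0.006,0.026,0.072,1],[0.094,0.062,-0.018,-0.0076,0.032,0.09,1],[0.103,0.084,-0.026,-0.009,0.0384,0.108,1],[0.109,0.108,-0.035,-0.0107,0.0447,0.1265,1],[0.11,0.133,-0.046,-0.012,0.051,0.1447,1],[0.108,0.16,-0.056,-0.0136,0.057,0.163,1],[0.1,0.188,-0.068,-0.015,0.063,0.181,1]],
])

```text
time_s: 26.38
tcp_pos: [489.6, -104.2, 386.2]
eef_rot: [[0.612, 0.134, 0.779], [0.124, -0.99, 0.073], [0.781, 0.051, -0.622]]
wrist_force: [0.3, 0.2, 0.4]
opening: 85.4
```

Call:
drive_tool([
  [[0.024,0.02,-0.006,-0.0016,0.006,0.018,1],[0.047,0.045,-0.014,-0.003,0.0123,0.0363,1],[0.068,0.072,-0.023,-0.0047,0.0184,0.0545,1],[0.086,0.103,-0.034,-0.006,0.0246,0.0727,1],[0.1,0.137,-0.046,-0.0077,0.0307,0.091,1],[0.114,0.173,-0.059,-0.009,0.037,0.109,1],[0.123,0.212,-0.073,-0.0107,0.043,0.127,1],[0.128,0.252,-0.089,-0.012,0.049,0.145,1],[0.129,0.294,-0.105,-0.0135,0.0554,0.1636,1],[0.126,0.336,-0.122,-0.015,0.0616,0.182,1]],
])

```text
time_s: 27.22
tcp_pos: [492.1, -136.7, 404.0]
eef_rot: [[0.062, -0.402, 0.913], [-0.843, -0.511, -0.168], [0.534, -0.76, -0.371]]
wrist_force: [0.2, -0.3, 0.1]
opening: 85.3
```

Call:
drive_tool([
  [[0.04,0.022,-0.006,-0.0013,0.006,0.018,1],[0.08,0.047,-0.014,-0.0025,0.012,0.036,1],[0.118,0.076,-0.024,-0.0036,0.0184,0.0547,1],[0.153,0.107,-0.034,-0.0047,0.0245,0.073,1],[0.186,0.142,-0.046,-0.0056,0.03,0.091,1],[0.216,0.18,-0.059,-0.0065,0.037,0.109,1]],
])

```text
time_s: 27.72
tcp_pos: [480.6, -163.0, 402.6]
eef_rot: [[-0.413, -0.317, 0.854], [-0.911, 0.136, -0.39], [0.007, -0.939, -0.344]]
wrist_force: [0.2, -0.6, -0.1]
opening: 85.5
```

Run:
```python
from chk import *
h.st()
t=h.snap('top');s=h.snap('scene')
for j in h.jars(t):print(j)
for ce,b,m in h.blobs(s,*h.G,amin=200):print('s',ce.round(1),b[2:])
c=(603,-238.7)
h.plan([h.gpose(c,-27.2,up=150),h.gpose(c,-27.2,up=80)])
```

```text
t 27.72 tcp [ 480.6 -163.   402.6] grasp [ 613.  -223.4  349.2] z [ 0.854 -0.39  -0.344] x [-0.413 -0.911  0.007] F [ 0.2 -0.6 -0.1] op 85.5 j [-23.9  11.8 116.2 182.   17.8 -92.1]
(array([217.1, 202.8]), array([610.7, 232.7]), 31.7, array([78.2, 62.3]))
(array([406.7, 231.3]), array([ 513.5, -383.7]), -38.1, array([60.8, 97.9]))
s [199.  228.3] [ 35  34 747]
s [234.9 267.9] [ 34  35 762]
s [400.  292.4] [ 28  31 360]
[0.047, 0.736, 0.212, -0.0026, 0.0035, 0.0022] x 3
[0.052, 0.731, 0.225, -0.0026, 0.0035, 0.0022] x 3
-- reach [ 466.3 -168.4  250.1]
[0.0, 0.649, 0.262, 0.0, 0.0, 0.0] x 3
-- reach [ 466.3 -168.4  180.1]
```

A is unchanged in the scene view at (234.9,267.9). I'll descend onto it.

Call:
drive_tool([
  [[0.024,0.37,0.106,-0.001,0.002,0.001,1],[0.047,0.736,0.212,-0.0026,0.0035,0.002,1],[0.047,0.736,0.212,-0.0026,0.0035,0.002,1]],
])

```text
time_s: 28.07
tcp_pos: [471.7, -164.7, 319.8]
eef_rot: [[-0.431, -0.339, 0.836], [-0.902, 0.153, -0.403], [0.009, -0.928, -0.372]]
wrist_force: [-1.8, 1.2, -1.6]
opening: 85.7
```

Call:
drive_tool([
  [[0.026,0.36,0.11,-0.001,0.002,0.001,1],[0.052,0.73,0.225,-0.0026,0.0035,0.002,1],[0.052,0.73,0.225,-0.0026,0.0035,0.002,1]],
])

```text
time_s: 28.32
tcp_pos: [462.1, -166.5, 237.5]
eef_rot: [[-0.451, -0.36, 0.817], [-0.892, 0.175, -0.416], [0.007, -0.916, -0.4]]
wrist_force: [-0.3, 0.9, -1.3]
opening: 85.2
```

Call:
drive_tool([
  [[0,0.3,0.12,0,0,0,1],[0,0.55,0.22,0,0,0,1],[0,0.6,0.24,0,0,0,1],[0,0.6,0.24,0,0,0,1]],
])

```text
time_s: 28.65
tcp_pos: [460.9, -166.1, 173.9]
eef_rot: [[-0.449, -0.361, 0.817], [-0.893, 0.174, -0.415], [0.008, -0.916, -0.4]]
wrist_force: [-0.1, -0.3, -0.5]
opening: 85.6
```

Run:
```python
from chk import *
h.st()
s=h.snap('scene')
for ce,b,m in h.blobs(s,*h.G,amin=200):print('s',ce.round(1),b[2:])
c=(603,-238.7)
h.plan([h.gpose(c,-27.2)])
```

```text
t 28.65 tcp [ 460.9 -166.1  173.9] grasp [ 587.6 -230.3  111.8] z [ 0.817 -0.415 -0.4  ] x [-0.449 -0.893  0.008] F [-0.1 -0.3 -0.5] op 85.6 j [-24.9  38.7 122.9 182.4  48.1 -91.3]
s [199.  228.1] [ 35  33 743]
s [234.4 267.9] [ 34  36 742]
s [400.  292.5] [ 28  31 360]
[-0.009, 0.664, 0.35, 0.0041, 0.0007, 0.0016] x 3
-- reach [ 466.3 -168.4  100.1]
```

Call:
drive_tool([
  [[-0.009,0.15,0.08,0.004,0,0.0016,1],[-0.009,0.3,0.16,0.004,0,0.0016,1],[-0.009,0.42,0.22,0.004,0,0.0016,1],[-0.009,0.52,0.27,0.004,0,0.0016,1],[-0.009,0.6,0.315,0.004,0,0.0016,1],[-0.009,0.66,0.35,0.004,0,0.0016,1],[-0.009,0.66,0.35,0.004,0,0.0016,1],[-0.009,0.66,0.35,0.004,0,0.0016,1]],
])

```text
time_s: 29.37
tcp_pos: [466.9, -168.7, 101.3]
eef_rot: [[-0.453, -0.333, 0.827], [-0.891, 0.171, -0.42], [-0.002, -0.927, -0.374]]
wrist_force: [-0.7, 0.0, -0.6]
opening: 85.6
```

Call:
drive_tool([
  [[0,0,0,0,0,0,0.6],[0,0,0,0,0,0,0.4],[0,0,0,0,0,0,0.3],[0,0,0,0,0,0,0.2],[0,0,0,0,0,0,0.1],[0,0,0,0,0,0,0.1],[0,0,0,0,0,0,0.1]],
])

```text
time_s: 29.95
tcp_pos: [467.1, -168.6, 101.9]
eef_rot: [[-0.453, -0.331, 0.828], [-0.892, 0.17, -0.42], [-0.002, -0.928, -0.372]]
wrist_force: [-1.9, 2.3, 6.7]
opening: 57.8
```

Run:
```python
from chk import *
h.st();q=robot.get_state();savejar('A',q['tcp_pos'],q['eef_rot'],(603,-238.7))
c=(603,-238.7)
h.plan([(q['tcp_pos']+[0,0,100],q['eef_rot'])])
P,R=place('A',PEG['fl'],110);print(P.round(1),ik(P,R,[25,23,100,5,35,-100]),ik(*place('A',PEG['fl']),[25,23,100,5,35,-100]))
```

```text
t 29.95 tcp [ 467.1 -168.6  101.9] grasp [ 595.4 -233.7   44.3] z [ 0.828 -0.42  -0.372] x [-0.453 -0.892 -0.002] F [-1.9  2.3  6.7] op 57.8 j [-24.9  49.7 120.  182.2  57.9 -90.3]
bottom in tool [  0.   22.4 124.1] axis [ 0.    -0.372  0.928]
[-0.002, -0.928, -0.372, 0.0, 0.0, 0.0] x 4
-- reach [ 467.1 -168.6  201.9]
[481.9 285.  363.9] (array([ 25.4,  20.8, 101. ,   4.2,  36.6, -99.7]), 0.0) (array([  25.4,   30.3,  105.2,    6.5,   23. , -102.3]), 0.0)
```

Call:
drive_tool([
  [[0,-0.09,-0.04,0,0,0,0.1],[0,-0.28,-0.11,0,0,0,0.1],[0,-0.5,-0.2,0,0,0,0.1],[0,-0.74,-0.29,0,0,0,0.1],[0,-0.93,-0.37,0,0,0,0.1],[0,-0.93,-0.37,0,0,0,0.1]],
])

```text
time_s: 30.45
tcp_pos: [467.7, -169.1, 205.2]
eef_rot: [[-0.453, -0.327, 0.83], [-0.892, 0.168, -0.42], [-0.002, -0.93, -0.367]]
wrist_force: [1.6, -0.3, -0.1]
opening: 57.4
```

Run:
```python
from chk import *
h.st()
jplan([[-22,11.5,115,179,20,-91],[-20,11,113,8,23,-98]],.1,step=(6.5,6.5,7,10,10,10),mm=38,deg=7)
```

```text
t 30.45 tcp [ 467.7 -169.1  205.2] grasp [ 596.3 -234.3  148.3] z [ 0.83  -0.42  -0.367] x [-0.453 -0.892 -0.002] F [ 1.6 -0.3 -0.1] op 57.4 j [-24.9  34.9 122.4 182.6  45.7 -90.9]
[[-0.057, -0.341, -0.035, 0.0023, -0.0028, -0.0013, 0.1], [-0.112, -0.682, -0.099, 0.0047, -0.0053, -0.0028, 0.1]]
[[-0.05, -0.344, -0.082, 0.0024, -0.0024, -0.0017, 0.1], [-0.098, -0.687, -0.194, 0.0047, -0.0046, -0.0035, 0.1]]
[[-0.043, -0.344, -0.131, 0.0024, -0.0019, -0.0019, 0.1], [-0.083, -0.682, -0.292, 0.0047, -0.0037, -0.0039, 0.1], [-0.126, -0.69, -0.293, 0.0056, -0.0098, -0.022, 0.1], [-0.169, -0.693, -0.296, 0.0065, -0.016, -0.0401, 0.1], [-0.211, -0.693, -0.299, 0.0074, -0.0222, -0.0581, 0.1], [-0.252, -0.689, -0.305, 0.0083, -0.0284, -0.0762, 0.1], [-0.292, -0.68, -0.311, 0.0093, -0.0345, -0.0942, 0.1], [-0.329, -0.668, -0.318, 0.0103, -0.0407, -0.1123, 0.1], [-0.364, -0.653, -0.327, 0.0113, -0.0469, -0.1303, 0.1], [-0.396, -0.635, -0.337, 0.0123, -0.0531, -0.1484, 0.1]]
[[-0.035, -0.012, 0.001, 0.001, -0.0064, -0.018, 0.1], [-0.07, -0.019, 0.0, 0.002, -0.0128, -0.0359, 0.1], [-0.105, -0.023,
[... 164 characters left out ...]
08, -0.016, 0.006, -0.0386, -0.1078, 0.1], [-0.231, 0.004, -0.024, 0.007, -0.0451, -0.1257, 0.1], [-0.256, 0.02, -0.032, 0.008, -0.0516, -0.1436, 0.1], [-0.278, 0.038, -0.042, 0.009, -0.0581, -0.1616, 0.1], [-0.297, 0.06, -0.052, 0.01, -0.0646, -0.1795, 0.1]]
[[-0.03, -0.005, -0.001, 0.001, -0.0066, -0.0179, 0.1], [-0.059, -0.006, -0.004, 0.002, -0.0132, -0.0358, 0.1], [-0.089, -0.002, -0.009, 0.003, -0.0198, -0.0537, 0.1], [-0.118, 0.006, -0.015, 0.004, -0.0265, -0.0715, 0.1], [-0.145, 0.018, -0.023, 0.005, -0.0332, -0.0894, 0.1], [-0.171, 0.034, -0.032, 0.006, -0.04, -0.1072, 0.1], [-0.194, 0.055, -0.042, 0.007, -0.0468, -0.125, 0.1], [-0.215, 0.078, -0.054, 0.0079, -0.0537, -0.1427, 0.1]]
```

Call:
drive_tool([
  [[-0.057,-0.34,-0.035,0.002,-0.003,-0.001,0.1],[-0.11,-0.68,-0.1,0.0047,-0.005,-0.003,0.1]],
])

```text
time_s: 30.62
tcp_pos: [486.4, -166.4, 271.1]
eef_rot: [[-0.42, -0.314, 0.851], [-0.908, 0.141, -0.396], [0.005, -0.939, -0.344]]
wrist_force: [0.7, -0.5, -1.1]
opening: 58.2
```

Call:
drive_tool([
  [[-0.05,-0.344,-0.08,0.0024,-0.0024,-0.0017,0.1],[-0.1,-0.687,-0.194,0.0047,-0.0046,-0.0035,0.1]],
])

```text
time_s: 30.78
tcp_pos: [495.8, -159.2, 342.4]
eef_rot: [[-0.388, -0.3, 0.872], [-0.922, 0.11, -0.372], [0.016, -0.948, -0.319]]
wrist_force: [0.3, -0.2, -0.8]
opening: 58.0
```

Call:
drive_tool([
  [[-0.043,-0.344,-0.13,0.0024,-0.002,-0.002,0.1],[-0.083,-0.68,-0.29,0.0047,-0.0037,-0.004,0.1],[-0.126,-0.69,-0.293,0.0056,-0.01,-0.022,0.1],[-0.169,-0.693,-0.296,0.0065,-0.016,-0.04,0.1],[-0.21,-0.693,-0.3,0.0074,-0.022,-0.058,0.1],[-0.252,-0.69,-0.305,0.0083,-0.0284,-0.076,0.1],[-0.292,-0.68,-0.31,0.0093,-0.0345,-0.094,0.1],[-0.329,-0.668,-0.318,0.0103,-0.041,-0.112,0.1],[-0.364,-0.653,-0.327,0.0113,-0.047,-0.13,0.1],[-0.396,-0.635,-0.337,0.0123,-0.053,-0.148,0.1]],
])

```text
time_s: 31.62
tcp_pos: [500.8, -117.0, 411.2]
eef_rot: [[0.247, -0.298, 0.922], [-0.684, -0.728, -0.052], [0.686, -0.618, -0.384]]
wrist_force: [-0.3, 0.1, -1.1]
opening: 57.8
```

Call:
drive_tool([
  [[-0.035,-0.012,0,0.001,-0.0064,-0.018,0.1],[-0.07,-0.019,0,0.002,-0.0128,-0.036,0.1],[-0.105,-0.023,-0.002,0.003,-0.0193,-0.054,0.1],[-0.14,-0.022,-0.005,0.004,-0.0257,-0.072,0.1],[-0.172,-0.017,-0.01,0.005,-0.032,-0.09,0.1],[-0.203,-0.008,-0.016,0.006,-0.0386,-0.108,0.1],[-0.23,0.004,-0.024,0.007,-0.045,-0.1257,0.1],[-0.256,0.02,-0.032,0.008,-0.0516,-0.1436,0.1],[-0.278,0.038,-0.042,0.009,-0.058,-0.1616,0.1],[-0.297,0.06,-0.052,0.01,-0.0646,-0.18,0.1]],
])

```text
time_s: 32.45
tcp_pos: [486.7, -100.6, 387.6]
eef_rot: [[0.617, 0.323, 0.718], [0.389, -0.918, 0.078], [0.684, 0.231, -0.692]]
wrist_force: [0.2, -1.0, -2.1]
opening: 57.3
```

Run:
```python
from chk import *
h.st()
jplan([[-20,11,113,8,23,-98],[25.4,20.8,101,4.2,36.6,-99.7]],.1,step=(6.5,6.5,7,10,10,10),mm=38,deg=7)
```

```text
t 32.45 tcp [ 486.7 -100.6  387.6] grasp [597.9 -88.5 280.3] z [ 0.718  0.078 -0.692] x [0.617 0.389 0.684] F [ 0.2 -1.  -2.1] op 57.3 j [-20.5  11.5 113.6  59.1  22.2 -95. ]
[[-0.024, -0.003, -0.003, 0.0007, -0.0063, -0.0177, 0.1], [-0.052, -0.002, -0.01, 0.0015, -0.0127, -0.0354, 0.1], [-0.079, 0.004, -0.018, 0.0022, -0.0192, -0.0531, 0.1], [-0.105, 0.013, -0.028, 0.0029, -0.0256, -0.0707, 0.1], [-0.13, 0.027, -0.039, 0.0037, -0.0322, -0.0884, 0.1], [-0.153, 0.044, -0.052, 0.0044, -0.0388, -0.106, 0.1], [-0.173, 0.065, -0.065, 0.0051, -0.0454, -0.1236, 0.1], [-0.192, 0.089, -0.081, 0.0058, -0.0522, -0.1411, 0.1], [-0.005, -0.144, 0.042, 0.0129, -0.0481, -0.1503, 0.1], [0.174, -0.394, 0.153, 0.0199, -0.0442, -0.1595, 0.1]]
[[0.328, 0.018, 0.038, 0.003, 0.0055, -0.0102, 0.1], [0.662, 0.017, 0.066, 0.0059, 0.0108, -0.0205, 0.1]]
[[0.336, 0.023, 0.039, 0.0029, 0.0051, -0.0104, 0.1], [0.678, 0.026, 0.068, 0.0058, 0.0101, -0.0208, 0.1]]
[[0.343, 0.029, 0.039, 0.0028, 0.0048, -0.0105, 0.1], [0.692, 0.036, 0.069, 0.0057, 0.0094, -0.0211, 0.1]]
[[0.35, 0.034, 0.04, 0.0028, 0.0045, -0.0107, 0.1], [0.707, 0.047, 0.07, 0.0055, 0.0088, -0.0214, 0.1]]
[[0.358, 0.04, 0.04, 0.0027, 0.0041, -0.0108, 0.1], [0.722, 0.057, 0.07, 0.0054, 0.0081, -0.0216, 0.1]]
```

Call:
drive_tool([
  [[-0.024,-0.003,-0.003,0,-0.006,-0.0177,0.1],[-0.052,-0.002,-0.01,0.0015,-0.0127,-0.035,0.1],[-0.079,0.004,-0.018,0.002,-0.019,-0.053,0.1],[-0.105,0.013,-0.028,0.003,-0.0256,-0.07,0.1],[-0.13,0.027,-0.039,0.0037,-0.032,-0.088,0.1],[-0.153,0.044,-0.052,0.0044,-0.039,-0.106,0.1],[-0.173,0.065,-0.065,0.005,-0.0454,-0.1236,0.1],[-0.192,0.089,-0.08,0.006,-0.052,-0.141,0.1],[-0.005,-0.144,0.042,0.013,-0.048,-0.15,0.1],[0.174,-0.394,0.153,0.02,-0.044,-0.1595,0.1]],
])

```text
time_s: 33.28
tcp_pos: [495.7, -56.6, 378.6]
eef_rot: [[0.163, 0.842, 0.515], [0.986, -0.156, -0.057], [0.033, 0.517, -0.856]]
wrist_force: [0.6, 0.3, -2.4]
opening: 57.7
```

Call:
drive_tool([
  [[0.328,0.018,0.038,0.003,0.0055,-0.01,0.1],[0.66,0.017,0.066,0.006,0.011,-0.0205,0.1]],
])

```text
time_s: 33.45
tcp_pos: [511.4, 9.1, 374.4]
eef_rot: [[0.014, 0.875, 0.484], [1.0, -0.026, 0.017], [0.028, 0.483, -0.875]]
wrist_force: [-0.1, -0.7, -2.1]
opening: 57.7
```

Call:
drive_tool([
  [[0.336,0.023,0.039,0.003,0.005,-0.0104,0.1],[0.678,0.026,0.068,0.006,0.01,-0.021,0.1]],
])

```text
time_s: 33.62
tcp_pos: [518.0, 78.5, 369.9]
eef_rot: [[-0.135, 0.887, 0.442], [0.991, 0.111, 0.08], [0.022, 0.448, -0.894]]
wrist_force: [-0.0, 0.5, -1.6]
opening: 57.3
```

Call:
drive_tool([
  [[0.343,0.029,0.039,0.003,0.005,-0.0105,0.1],[0.69,0.036,0.069,0.006,0.0094,-0.021,0.1]],
])

```text
time_s: 33.78
tcp_pos: [514.6, 149.6, 365.1]
eef_rot: [[-0.279, 0.877, 0.391], [0.96, 0.247, 0.131], [0.019, 0.412, -0.911]]
wrist_force: [1.0, 0.7, -1.5]
opening: 57.7
```

Call:
drive_tool([
  [[0.35,0.034,0.04,0.003,0.0045,-0.0107,0.1],[0.707,0.047,0.07,0.0055,0.009,-0.0214,0.1]],
])

```text
time_s: 33.95
tcp_pos: [501.2, 221.3, 360.1]
eef_rot: [[-0.419, 0.844, 0.336], [0.908, 0.382, 0.173], [0.018, 0.377, -0.926]]
wrist_force: [0.6, -0.5, -2.1]
opening: 57.4
```

Run:
```python
from chk import *
h.st()
h.plan([place('A',PEG['fl'],110)])
```

```text
t 33.95 tcp [501.2 221.3 360.1] grasp [553.2 248.1 216.6] z [ 0.336  0.173 -0.926] x [-0.419  0.908  0.018] F [ 0.6 -0.5 -2.1] op 57.4 j [  18.4   19.9  103.     5.8   35.3 -100.3]
[0.66, 0.095, 0.01, 0.0011, 0.0051, -0.0201] x 3
-- reach [481.9 285.  363.9]
```

Call:
drive_tool([
  [[0.33,0.05,0,0,0.0025,-0.01,0.1],[0.66,0.095,0.01,0.001,0.005,-0.02,0.1],[0.66,0.095,0.01,0.001,0.005,-0.02,0.1],[0.66,0.095,0.01,0.001,0.005,-0.02,0.1],[0.66,0.095,0.01,0.001,0.005,-0.02,0.1]],
])

```text
time_s: 34.37
tcp_pos: [481.8, 284.7, 362.8]
eef_rot: [[-0.532, 0.787, 0.313], [0.847, 0.494, 0.197], [-0.0, 0.37, -0.929]]
wrist_force: [0.2, -1.0, -1.8]
opening: 57.8
```

Run:
```python
from chk import *
h.st()
h.plan([place('A',PEG['fl'],10)])
s=h.snap('scene');p=PEG['fl'];v=[]
for z in(147+108,147+30):
  for i,j in((1,1),(1,-1),(-1,-1),(-1,1)):
    o=29*(i*X2+j*Y2);v.append([p[0]+o[0],p[1]+o[1],z])
v=h.proj(s,v);print('pred bbox',v.min(0),v.max(0))
for ce,b,m in h.blobs(s,*h.G,amin=100):print('s',ce.round(1),b)
```

```text
t 34.37 tcp [481.8 284.7 362.8] grasp [530.3 315.2 218.7] z [ 0.313  0.197 -0.929] x [-0.532  0.847 -0.   ] F [ 0.2 -1.  -1.8] op 57.8 j [ 25.4  20.9 101.1   4.2  36.6 -99.6]
[0.002, -0.363, 0.92, -0.0004, 0.0001, -0.0002] x 4
-- reach [481.9 285.  263.9]
pred bbox [436.02169796 247.47731746] [477.71296902 289.28422156]
s [198.6 228.5] [182 212  34  32 706]
s [460.4 263.6] [447 249  29  29 585]
s [400.  292.1] [388 281  28  32 398]
```

Call:
drive_tool([
  [[0,-0.05,0.13,0,0,0,0.1],[0,-0.1,0.26,0,0,0,0.1],[0,-0.15,0.39,0,0,0,0.1],[0,-0.2,0.52,0,0,0,0.1],[0,-0.25,0.64,0,0,0,0.1],[0,-0.3,0.76,0,0,0,0.1],[0,-0.34,0.86,0,0,0,0.1],[0,-0.363,0.92,0,0,0,0.1],[0,-0.363,0.92,0,0,0,0.1]],
])

```text
time_s: 35.17
tcp_pos: [482.3, 283.7, 262.7]
eef_rot: [[-0.53, 0.789, 0.312], [0.848, 0.493, 0.195], [0.0, 0.368, -0.93]]
wrist_force: [0.4, -0.9, -2.2]
opening: 58.2
```

Call:
drive_tool([
  [[0,-0.004,0.012,0,0,0,0.1],[0,-0.008,0.022,0,0,0,0.1],[0,-0.012,0.032,0,0,0,0.1],[0,-0.015,0.042,0,0,0,0.1],[0,-0.015,0.042,0,0,0,0.1]],
])

```text
time_s: 35.58
tcp_pos: [482.5, 283.9, 258.4]
eef_rot: [[-0.53, 0.788, 0.312], [0.848, 0.493, 0.195], [0.0, 0.368, -0.93]]
wrist_force: [-0.8, -0.7, -1.3]
opening: 57.9
```

Call:
drive_tool([
  [[0,-0.004,0.009,0,0,0,0.1],[0,-0.007,0.018,0,0,0,0.1],[0,-0.007,0.018,0,0,0,0.1]],
])

```text
time_s: 35.83
tcp_pos: [482.4, 283.9, 256.4]
eef_rot: [[-0.53, 0.788, 0.312], [0.848, 0.493, 0.195], [0.0, 0.368, -0.93]]
wrist_force: [0.1, -0.5, -0.6]
opening: 57.5
```

Call:
drive_tool([
  [[0,-0.003,0.007,0,0,0,0.1],[0,-0.004,0.012,0,0,0,0.1],[0,-0.004,0.012,0,0,0,0.1]],
])

```text
time_s: 36.08
tcp_pos: [482.6, 284.0, 256.2]
eef_rot: [[-0.53, 0.788, 0.313], [0.848, 0.493, 0.196], [0.0, 0.37, -0.929]]
wrist_force: [-4.3, -3.2, 10.7]
opening: 57.6
```

Contact, with a light 10 N. Release and back off.

Call:
drive_tool([
  [[0,0.002,-0.004,0,0,0,0.37],[0,0.002,-0.004,0,0,0,0.42],[0,0.002,-0.004,0,0,0,0.5],[0,0.002,-0.004,0,0,0,0.58],[0,0.002,-0.004,0,0,0,0.58]],
])

```text
time_s: 36.5
tcp_pos: [482.7, 284.0, 256.5]
eef_rot: [[-0.53, 0.788, 0.313], [0.848, 0.493, 0.196], [0.0, 0.37, -0.929]]
wrist_force: [0.4, 0.5, 0.7]
opening: 67.6
```

Call:
drive_tool([
  [[0,0,-0.2,0,0,0,0.58],[0,0,-0.45,0,0,0,0.58],[0,0.1,-0.7,0,0,0,0.58],[0,0.3,-0.95,0,0,0,0.58],[0,0.3,-0.95,0,0,0,0.58]],
])

```text
time_s: 36.92
tcp_pos: [478.2, 281.0, 361.6]
eef_rot: [[-0.53, 0.785, 0.321], [0.848, 0.491, 0.2], [-0.001, 0.378, -0.926]]
wrist_force: [0.1, 0.5, 0.7]
opening: 67.6
```

Run:
```python
from chk import *
h.st()
s=h.snap('scene')
for n in('fl','fr'):
  p=PEG[n];v=[]
  for i,j in((1,1),(1,-1),(-1,-1),(-1,1)):
    o=29*(i*X2+j*Y2);v.append([p[0]+o[0],p[1]+o[1],147])
  print(n,'pred top corners',h.proj(s,v).round().tolist())
for ce,b,m in h.blobs(s,*h.G,amin=100):print('s',ce.round(1),b)
for j in h.jars(h.snap('top')):print(j)
jplan([[-38,12,114,8,22,-96]],1,step=(6.8,6.5,7,10,10,10),mm=40,deg=7)
```

```text
t 36.92 tcp [478.2 281.  361.6] grasp [528.  312.  218.2] z [ 0.321  0.2   -0.926] x [-0.53   0.848 -0.001] F [0.1 0.5 0.7] op 67.6 j [ 25.2  20.4 102.    4.3  35.6 -99.8]
fl pred top corners [[464.0, 287.0], [443.0, 294.0], [433.0, 273.0], [454.0, 267.0]]
fr pred top corners [[421.0, 300.0], [399.0, 307.0], [390.0, 285.0], [412.0, 279.0]]
s [198.6 228.4] [182 212  34  32 705]
s [443.3 277.9] [428 269  30  19 293]
s [400.  292.1] [388 281  28  32 399]
s [450.1 289.5] [440 285  21  10 110]
(array([217.3, 202.8]), array([610.8, 232. ]), 33.4, array([78. , 62.1]))
(array([406.8, 231.3]), array([ 513.4, -384. ]), -37.8, array([60.2, 97.8]))
[[-0.371, -0.056, -0.032, -0.0018, -0.0041, 0.0114, 1], [-0.734, -0.136, -0.073, -0.0037, -0.0084, 0.0227, 1]]
[[-0.367, -0.05, -0.033, -0.0019, -0.0044, 0.0113, 1], [-0.726, -0.123, -0.075, -0.0039, -0.0088, 0.0225, 1]]
[[-0.362, -0.044, -0.033, -0.002, -0.0046, 0.0112, 1], [-0.716, -0.11, -0.077, -0.004, -0.0093, 0.0224, 1]]
[[-0.357, -0.037, -0.034, -0.0021, -0.0048, 0.0111, 1], [-0.706, -0.096, -0.077, -0.0041, -0.0097, 0.0222, 1]]
[[-0.351, -0.031, -0.034, -0.0021, -0.005, 0.011, 1], [-0.696, -0.083, -0.078, -0.0043, -0.0102, 0.0219, 1]]
[[-0.346, -0.025, -0.034, -0.0022, -0.0053, 0.0109, 1], [-0.685, -0.071, -0.078, -0.0045, -0.0106, 0.0217, 1]]
[[-0.34, -0.019, -0.033, -0.0023, -0.0055, 0.0108, 1], [-0.674, -0.058, -0.078, -0.0046, -0.0111, 0.0215, 1]]
[[-0.334, -0.013, -0.033, -0.0024, -0.0057, 0.0107, 1], [-0.663, -0.047, -0.077, -0.0048, -0.0115, 0.0212, 1]]
```

Call:
drive_tool([
  [[-0.37,-0.056,-0.032,-0.002,-0.004,0.0114,1],[-0.734,-0.136,-0.073,-0.0037,-0.0084,0.0227,1]],
])

```text
time_s: 37.18
tcp_pos: [502.3, 210.0, 357.4]
eef_rot: [[-0.396, 0.846, 0.358], [0.918, 0.362, 0.16], [0.006, 0.392, -0.92]]
wrist_force: [1.1, 0.5, -0.2]
opening: 85.3
```

Call:
drive_tool([
  [[-0.367,-0.05,-0.033,-0.002,-0.0044,0.0113,1],[-0.726,-0.123,-0.075,-0.004,-0.009,0.0225,1]],
])

```text
time_s: 37.35
tcp_pos: [518.0, 136.1, 357.5]
eef_rot: [[-0.249, 0.884, 0.397], [0.969, 0.222, 0.113], [0.012, 0.412, -0.911]]
wrist_force: [1.1, 0.8, 0.1]
opening: 85.3
```

Call:
drive_tool([
  [[-0.362,-0.044,-0.033,-0.002,-0.0046,0.011,1],[-0.716,-0.11,-0.077,-0.004,-0.0093,0.0224,1]],
])

```text
time_s: 37.52
tcp_pos: [522.7, 61.5, 357.7]
eef_rot: [[-0.095, 0.899, 0.428], [0.995, 0.078, 0.057], [0.018, 0.431, -0.902]]
wrist_force: [-0.4, 0.5, 0.2]
opening: 85.2
```

Call:
drive_tool([
  [[-0.357,-0.037,-0.034,-0.002,-0.005,0.011,1],[-0.706,-0.096,-0.077,-0.004,-0.0097,0.022,1]],
])

```text
time_s: 37.68
tcp_pos: [517.0, -11.9, 357.7]
eef_rot: [[0.06, 0.891, 0.45], [0.998, -0.065, -0.005], [0.025, 0.449, -0.893]]
wrist_force: [0.7, -0.3, -1.0]
opening: 85.5
```

Call:
drive_tool([
  [[-0.35,-0.03,-0.034,-0.002,-0.005,0.011,1],[-0.696,-0.083,-0.078,-0.0043,-0.01,0.022,1]],
])

```text
time_s: 37.85
tcp_pos: [501.1, -82.6, 357.7]
eef_rot: [[0.214, 0.86, 0.463], [0.976, -0.204, -0.072], [0.033, 0.467, -0.883]]
wrist_force: [1.0, -0.0, -0.7]
opening: 85.4
```

Call:
drive_tool([
  [[-0.346,-0.025,-0.034,-0.002,-0.0053,0.011,1],[-0.685,-0.07,-0.078,-0.0045,-0.0106,0.0217,1]],
])

```text
time_s: 38.02
tcp_pos: [475.7, -149.1, 357.6]
eef_rot: [[0.363, 0.807, 0.465], [0.931, -0.336, -0.144], [0.04, 0.486, -0.873]]
wrist_force: [1.1, -0.1, -1.4]
opening: 85.3
```

Call:
drive_tool([
  [[-0.34,-0.019,-0.033,-0.002,-0.0055,0.011,1],[-0.674,-0.058,-0.078,-0.0046,-0.011,0.0215,1],[-0.674,-0.058,-0.078,-0.0046,-0.011,0.0215,1]],
])

```text
time_s: 38.27
tcp_pos: [440.6, -212.0, 357.6]
eef_rot: [[0.507, 0.732, 0.455], [0.861, -0.458, -0.221], [0.046, 0.504, -0.863]]
wrist_force: [-0.6, -0.0, -0.9]
opening: 85.2
```

Run:
```python
from chk import *
h.st()
print(ik(*h.gpose((513.2,-383.5),-37.5,up=130),[-43,30,123,172,40,-86]))
jplan([[-42,12.5,116,172,18,-88]],1,step=(6.5,6.5,7,10,10,10),mm=38,deg=7)
```

```text
t 38.27 tcp [ 440.6 -212.   357.6] grasp [ 511.1 -246.3  223.9] z [ 0.455 -0.221 -0.863] x [0.507 0.861 0.046] F [-0.6 -0.  -0.9] op 85.2 j [-31.7  13.6 113.3   7.4  23.  -96.6]
(array([-43. ,  30.8, 124. , 172.5,  42.9, -86.5]), 0.0)
[[0.006, 0.007, -0.001, -0.0012, 0.0062, 0.0181, 1], [0.009, 0.016, -0.004, -0.0025, 0.0123, 0.0362, 1], [0.01, 0.028, -0.009, -0.0038, 0.0183, 0.0543, 1], [0.008, 0.044, -0.015, -0.0052, 0.0244, 0.0724, 1], [0.004, 0.063, -0.023, -0.0066, 0.0303, 0.0905, 1], [-0.004, 0.085, -0.032, -0.0081, 0.0363, 0.1087, 1], [-0.015, 0.109, -0.041, -0.0096, 0.0422, 0.1268, 1], [-0.03, 0.135, -0.052, -0.0112, 0.0482, 0.145, 1], [-0.049, 0.163, -0.064, -0.0128, 0.0541, 0.1631, 1], [-0.073, 0.191, -0.076, -0.0145, 0.06, 0.1813, 1]]
[[0.019, 0.035, -0.012, -0.0017, 0.0061, 0.0181, 1], [0.037, 0.074, -0.025, -0.0033, 0.0122, 0.0362, 1], [0.053, 0.117, -0.039, -0.005, 0.0183, 0.0543, 1], [0.066, 0.162, -0.056, -0.0066, 0.0245, 0.0723, 1], [0.077, 0.211, -0.073, -0.0083, 0.0308, 0.0904, 1], [0.085, 0.262, -0.092, -0.0099, 0.0371, 0.1084, 1], [0.089, 0.315, -0.113, -0.0115, 0.0434, 0.1264, 1], [0.09, 0.37, -0.135, -0.013, 0.0498, 0.1444, 1], [0.087, 0.426, -0.158, -0.0145, 0.0563, 0.1624, 1], [0.08, 0.483, -0.181, -0.0159, 0.0629, 0.1804, 1]]
[[0.054, 0.031, -0.01, -0.0012, 0.0065, 0.018, 1], [0.107, 0.066, -0.022, -0.0023, 0.0129, 0.036, 1], [0.159, 0.105, -0.035, -0.0034, 0.0195, 0.054, 1], [0.208, 0.146, -0.05, -0.0043, 0.026, 0.072, 1], [0.255, 0.19, -0.066, -0.005, 0.0325, 0.09, 1], [0.299, 0.237, -0.084, -0.0057, 0.0391, 0.108, 1]]
```

Call:
drive_tool([
  [[0.006,0.007,0,-0.001,0.006,0.018,1],[0.009,0.016,-0.004,-0.0025,0.012,0.036,1],[0.01,0.028,-0.009,-0.004,0.018,0.054,1],[0.008,0.044,-0.015,-0.005,0.0244,0.0724,1],[0.004,0.063,-0.023,-0.0066,0.03,0.0905,1],[-0.004,0.085,-0.032,-0.008,0.036,0.109,1],[-0.015,0.109,-0.041,-0.0096,0.042,0.127,1],[-0.03,0.135,-0.052,-0.011,0.048,0.145,1],[-0.049,0.163,-0.064,-0.0128,0.054,0.163,1],[-0.073,0.191,-0.076,-0.0145,0.06,0.181,1]],
])

```text
time_s: 39.1
tcp_pos: [447.3, -225.0, 372.3]
eef_rot: [[0.666, -0.094, 0.74], [-0.015, -0.993, -0.113], [0.746, 0.064, -0.663]]
wrist_force: [0.0, 1.1, -0.4]
opening: 85.4
```

Call:
drive_tool([
  [[0.019,0.035,-0.012,-0.0017,0.006,0.018,1],[0.037,0.074,-0.025,-0.0033,0.012,0.036,1],[0.053,0.117,-0.039,-0.005,0.018,0.054,1],[0.066,0.162,-0.056,-0.0066,0.0245,0.072,1],[0.077,0.21,-0.073,-0.0083,0.031,0.09,1],[0.085,0.262,-0.092,-0.01,0.037,0.108,1],[0.089,0.315,-0.113,-0.0115,0.0434,0.126,1],[0.09,0.37,-0.135,-0.013,0.05,0.144,1],[0.087,0.426,-0.158,-0.0145,0.056,0.162,1],[0.08,0.483,-0.18,-0.016,0.063,0.18,1]],
])

```text
time_s: 39.93
tcp_pos: [434.6, -270.9, 392.0]
eef_rot: [[-0.105, -0.55, 0.829], [-0.822, -0.421, -0.384], [0.56, -0.722, -0.407]]
wrist_force: [0.3, 0.0, 0.4]
opening: 85.6
```

Call:
drive_tool([
  [[0.054,0.03,-0.01,-0.001,0.0065,0.018,1],[0.107,0.066,-0.022,-0.0023,0.013,0.036,1],[0.16,0.105,-0.035,-0.0034,0.0195,0.054,1],[0.208,0.146,-0.05,-0.0043,0.026,0.072,1],[0.255,0.19,-0.066,-0.005,0.0325,0.09,1],[0.3,0.237,-0.084,-0.0057,0.039,0.108,1]],
])

```text
time_s: 40.43
tcp_pos: [411.2, -302.1, 393.8]
eef_rot: [[-0.616, -0.323, 0.718], [-0.785, 0.175, -0.595], [0.067, -0.93, -0.361]]
wrist_force: [-0.4, -0.7, 0.6]
opening: 85.3
```

Run:
```python
from chk import *
h.st()
t=h.snap('top');s=h.snap('scene')
for j in h.jars(t):print(j)
for ce,b,m in h.blobs(s,*h.G,amin=200):print('s',ce.round(1),b[2:])
c=(513,-383.5)
h.plan([h.gpose(c,-37.5,up=90)])
```

```text
t 40.43 tcp [ 411.2 -302.1  393.8] grasp [ 522.5 -394.2  337.8] z [ 0.718 -0.595 -0.361] x [-0.616 -0.785  0.067] F [-0.4 -0.7  0.6] op 85.3 j [-41.9  12.8 116.2 173.   18.  -88.3]
(array([217.6, 203.5]), array([608.6, 230.7]), 26.4, array([77.1, 62.5]))
(array([186.1, 222.8]), array([547., 333.]), 31.4, array([77.3, 65.9]))
s [198.6 228.1] [ 35  33 736]
s [443.7 277.7] [ 29  19 285]
s [400.  292.2] [ 27  32 395]
[-0.057, 0.991, 0.259, -0.0011, -0.0027, 0.0049] x 4
[-0.022, 0.991, 0.266, -0.0011, -0.0027, 0.0049] x 4
-- reach [ 391.1 -289.9  190.1]
```

Call:
drive_tool([
  [[-0.02,0.33,0.09,0,-0.001,0.002,1],[-0.04,0.66,0.17,0,-0.002,0.003,1],[-0.057,0.99,0.26,-0.001,-0.0027,0.005,1],[-0.057,0.99,0.26,-0.001,-0.0027,0.005,1]],
])

```text
time_s: 40.87
tcp_pos: [399.9, -294.4, 286.0]
eef_rot: [[-0.609, -0.321, 0.725], [-0.792, 0.206, -0.574], [0.035, -0.925, -0.379]]
wrist_force: [-0.1, 0.9, -1.1]
opening: 85.0
```

Call:
drive_tool([
  [[-0.01,0.33,0.09,0,-0.001,0.002,1],[-0.02,0.66,0.18,0,-0.002,0.003,1],[-0.02,0.9,0.24,-0.001,-0.0027,0.005,1],[-0.02,0.9,0.24,-0.001,-0.0027,0.005,1],[-0.02,0.9,0.24,-0.001,-0.0027,0.005,1]],
])

```text
time_s: 41.28
tcp_pos: [390.3, -288.2, 194.1]
eef_rot: [[-0.605, -0.308, 0.734], [-0.796, 0.233, -0.558], [0.001, -0.922, -0.386]]
wrist_force: [0.3, -0.5, 0.7]
opening: 85.3
```

Run:
```python
from chk import *
h.st()
s=h.snap('scene')
for ce,b,m in h.blobs(s,*h.G,amin=200):print('s',ce.round(1),b[2:])
c=(513,-383.5)
h.plan([h.gpose(c,-37.5)])
```

```text
t 41.28 tcp [ 390.3 -288.2  194.1] grasp [ 504.1 -374.7  134.2] z [ 0.734 -0.558 -0.386] x [-0.605 -0.796  0.001] F [ 0.3 -0.5  0.7] op 85.3 j [-42.9  35.7 124.  172.8  47.1 -87.4]
s [198.3 229.3] [ 35  33 673]
s [443.8 277.7] [ 29  19 284]
s [400.  292.1] [ 27  32 396]
[0.008, 0.873, 0.377, 0.0016, 0.0006, 0.0004] x 4
-- reach [ 391.1 -289.9  100.1]
```

Call:
drive_tool([
  [[0.008,0.22,0.09,0.0016,0,0,1],[0.008,0.42,0.18,0.0016,0,0,1],[0.008,0.58,0.25,0.0016,0,0,1],[0.008,0.7,0.3,0.0016,0,0,1],[0.008,0.8,0.345,0.0016,0,0,1],[0.008,0.87,0.375,0.0016,0,0,1],[0.008,0.87,0.375,0.0016,0,0,1],[0.008,0.87,0.375,0.0016,0,0,1]],
])

```text
time_s: 42.0
tcp_pos: [391.6, -290.3, 101.6]
eef_rot: [[-0.605, -0.297, 0.739], [-0.796, 0.225, -0.562], [0.001, -0.928, -0.373]]
wrist_force: [-0.0, -0.1, 0.4]
opening: 85.1
```

Call:
drive_tool([
  [[0,0,0,0,0,0,0.6],[0,0,0,0,0,0,0.4],[0,0,0,0,0,0,0.3],[0,0,0,0,0,0,0.2],[0,0,0,0,0,0,0.1],[0,0,0,0,0,0,0.1],[0,0,0,0,0,0,0.1]],
])

```text
time_s: 42.58
tcp_pos: [391.9, -290.4, 102.6]
eef_rot: [[-0.604, -0.296, 0.74], [-0.797, 0.223, -0.562], [0.001, -0.929, -0.37]]
wrist_force: [-1.6, 3.5, 9.6]
opening: 57.8
```

Run:
```python
from chk import *
h.st();q=robot.get_state();savejar('C',q['tcp_pos'],q['eef_rot'],(513,-383.5))
for n in('nr','nl'):
  P,R=place('C',PEG[n],110);print(n,P.round(1),ik(P,R,[20,16,110,10,32,-110]),ik(*place('C',PEG[n]),[20,25,113,15,20,-115]))
```

```text
t 42.58 tcp [ 391.9 -290.4  102.6] grasp [ 506.5 -377.5   45.2] z [ 0.74  -0.562 -0.37 ] x [-0.604 -0.797  0.001] F [-1.6  3.5  9.6] op 57.8 j [-43.   49.5 121.3 173.7  59.2 -89. ]
bottom in tool [  0.   23.3 124.2] axis [ 0.    -0.37   0.929]
nr [474.9 144.7 363.8] (array([  10.1,   14.7,  109.8,   13.7,   36.1, -121.8]), 0.0) (array([  10.1,   25.4,  114.2,   22.3,   21.6, -131.5]), 0.0)
nl [413.6 242.  363.8] (array([  24.2,   12.8,  112.3,    5.4,   33.5, -101.9]), 0.0) (array([  24.2,   24. ,  116.9,    9.7,   17.9, -106.7]), 0.0)
```

Call:
drive_tool([
  [[0,-0.09,-0.04,0,0,0,0.1],[0,-0.28,-0.11,0,0,0,0.1],[0,-0.5,-0.2,0,0,0,0.1],[0,-0.74,-0.29,0,0,0,0.1],[0,-0.93,-0.37,0,0,0,0.1],[0,-0.93,-0.37,0,0,0,0.1]],
])

```text
time_s: 43.08
tcp_pos: [392.3, -290.6, 205.9]
eef_rot: [[-0.604, -0.292, 0.741], [-0.797, 0.22, -0.563], [0.002, -0.931, -0.366]]
wrist_force: [0.7, -0.5, -1.0]
opening: 57.4
```

Run:
```python
from chk import *
h.st()
jplan([[-38,11.5,116,175,20,-91],[-26,10,114,12,23,-104]],.1,step=(6.5,6.5,7,10,10,10),mm=38,deg=7)
```

```text
t 43.08 tcp [ 392.3 -290.6  205.9] grasp [ 507.2 -377.9  149.3] z [ 0.741 -0.563 -0.366] x [-0.604 -0.797  0.002] F [ 0.7 -0.5 -1. ] op 57.4 j [-43.   34.4 123.8 172.6  46.8 -87.2]
[[-0.053, -0.33, -0.021, 0.0018, -0.0002, -0.0031, 0.1], [-0.109, -0.66, -0.071, 0.0035, -0.0004, -0.0059, 0.1], [-0.169, -0.992, -0.149, 0.0054, -0.0007, -0.0085, 0.1]]
[[-0.046, -0.338, -0.096, 0.0018, -0.0004, -0.0024, 0.1], [-0.093, -0.673, -0.223, 0.0037, -0.0008, -0.0045, 0.1]]
[[-0.041, -0.335, -0.149, 0.0019, -0.0006, -0.002, 0.1], [-0.112, -0.348, -0.153, 0.0028, -0.0073, -0.0195, 0.1], [-0.184, -0.357, -0.159, 0.0039, -0.0141, -0.037, 0.1], [-0.255, -0.363, -0.167, 0.0051, -0.0208, -0.0545, 0.1], [-0.325, -0.365, -0.178, 0.0065, -0.0275, -0.072, 0.1], [-0.394, -0.364, -0.189, 0.008, -0.0341, -0.0895, 0.1], [-0.462, -0.359, -0.203, 0.0097, -0.0407, -0.1071, 0.1], [-0.527, -0.351, -0.218, 0.0114, -0.0473, -0.1246, 0.1], [-0.589, -0.34, -0.234, 0.0133, -0.0538, -0.1421, 0.1], [-0.649, -0.326, -0.251, 0.0154, -0.0603, -0.1596, 0.1]]
[[-0.046, -0.042, 0.004, 0.002, -0.0063, -0.0176, 0.1], [-0.091, -0.
[... 237 characters left out ...]
126, -0.0363, -0.106, 0.1], [-0.312, -0.212, -0.003, 0.0148, -0.0421, -0.1238, 0.1], [-0.351, -0.228, -0.009, 0.0171, -0.0477, -0.1416, 0.1], [-0.388, -0.241, -0.015, 0.0193, -0.0534, -0.1594, 0.1], [-0.422, -0.251, -0.023, 0.0216, -0.0589, -0.1772, 0.1]]
[[-0.007, -0.032, 0.003, 0.002, -0.0055, -0.0178, 0.1], [-0.015, -0.06, 0.005, 0.0039, -0.011, -0.0357, 0.1], [-0.023, -0.084, 0.005, 0.0058, -0.0165, -0.0536, 0.1], [-0.03, -0.104, 0.004, 0.0077, -0.022, -0.0714, 0.1], [-0.037, -0.12, 0.002, 0.0095, -0.0275, -0.0893, 0.1], [-0.043, -0.132, -0.002, 0.0112, -0.0329, -0.1072, 0.1], [-0.048, -0.141, -0.006, 0.0128, -0.0384, -0.1251, 0.1], [-0.05, -0.146, -0.012, 0.0144, -0.0439, -0.1429, 0.1]]
```

Call:
drive_tool([
  [[-0.053,-0.33,-0.02,0.002,0,-0.003,0.1],[-0.109,-0.66,-0.07,0.0035,0,-0.006,0.1],[-0.169,-0.99,-0.15,0.0054,0,-0.0085,0.1]],
])

```text
time_s: 43.33
tcp_pos: [420.5, -290.4, 303.5]
eef_rot: [[-0.589, -0.301, 0.75], [-0.807, 0.159, -0.569], [0.052, -0.94, -0.336]]
wrist_force: [0.6, -0.2, -1.9]
opening: 58.0
```

Call:
drive_tool([
  [[-0.046,-0.338,-0.096,0.002,0,-0.0024,0.1],[-0.093,-0.673,-0.223,0.0037,-0.001,-0.0045,0.1]],
])

```text
time_s: 43.5
tcp_pos: [429.7, -280.7, 374.2]
eef_rot: [[-0.575, -0.302, 0.76], [-0.814, 0.123, -0.567], [0.078, -0.945, -0.317]]
wrist_force: [1.4, -0.7, -3.2]
opening: 57.3
```

Call:
drive_tool([
  [[-0.04,-0.335,-0.15,0.002,0,-0.002,0.1],[-0.112,-0.348,-0.153,0.003,-0.007,-0.0195,0.1],[-0.184,-0.357,-0.16,0.004,-0.014,-0.037,0.1],[-0.255,-0.363,-0.167,0.005,-0.021,-0.0545,0.1],[-0.325,-0.365,-0.178,0.0065,-0.0275,-0.072,0.1],[-0.394,-0.364,-0.19,0.008,-0.034,-0.0895,0.1],[-0.462,-0.36,-0.203,0.0097,-0.041,-0.107,0.1],[-0.527,-0.35,-0.218,0.0114,-0.047,-0.1246,0.1],[-0.59,-0.34,-0.234,0.0133,-0.054,-0.142,0.1],[-0.65,-0.326,-0.25,0.0154,-0.06,-0.16,0.1]],
])

```text
time_s: 44.33
tcp_pos: [457.9, -217.2, 406.5]
eef_rot: [[0.185, -0.434, 0.882], [-0.639, -0.735, -0.227], [0.746, -0.522, -0.414]]
wrist_force: [-0.5, 1.5, -2.3]
opening: 57.8
```

Call:
drive_tool([
  [[-0.046,-0.042,0.004,0.002,-0.006,-0.0176,0.1],[-0.09,-0.079,0.007,0.004,-0.0124,-0.035,0.1],[-0.137,-0.113,0.008,0.006,-0.0185,-0.053,0.1],[-0.183,-0.144,0.007,0.008,-0.0245,-0.07,0.1],[-0.227,-0.17,0.005,0.0104,-0.03,-0.088,0.1],[-0.27,-0.193,0.002,0.0126,-0.036,-0.106,0.1],[-0.312,-0.212,-0.003,0.015,-0.042,-0.124,0.1],[-0.35,-0.228,-0.009,0.017,-0.048,-0.1416,0.1],[-0.388,-0.24,-0.015,0.019,-0.053,-0.159,0.1],[-0.422,-0.25,-0.023,0.0216,-0.059,-0.177,0.1]],
])

```text
time_s: 45.17
tcp_pos: [458.7, -171.0, 387.5]
eef_rot: [[0.658, 0.227, 0.718], [0.361, -0.932, -0.037], [0.66, 0.284, -0.695]]
wrist_force: [0.7, 0.3, -2.6]
opening: 57.7
```

Run:
```python
from chk import *
h.st()
jplan([[-22,10,114,12,24,-106],[10.1,14.7,109.8,13.7,36.1,-121.8]],.1,step=(6.8,6.5,7,10,10,10),mm=40,deg=7)
```

```text
t 45.17 tcp [ 458.7 -171.   387.5] grasp [ 569.9 -176.7  279.7] z [ 0.718 -0.037 -0.695] x [0.658 0.361 0.66 ] F [ 0.7  0.3 -2.6] op 57.7 j [-29.3  10.8 114.6  58.6  22.  -98.9]
[[0.02, -0.058, 0.01, 0.0027, -0.0043, -0.0172, 0.1], [0.035, -0.113, 0.016, 0.0052, -0.0084, -0.0345, 0.1], [0.05, -0.165, 0.02, 0.0077, -0.0126, -0.0518, 0.1], [0.064, -0.215, 0.023, 0.0101, -0.0167, -0.0691, 0.1], [0.078, -0.261, 0.026, 0.0125, -0.0207, -0.0864, 0.1], [0.092, -0.305, 0.026, 0.0147, -0.0247, -0.1037, 0.1], [0.106, -0.345, 0.026, 0.0168, -0.0287, -0.121, 0.1], [0.121, -0.383, 0.025, 0.0188, -0.0328, -0.1383, 0.1], [0.137, -0.418, 0.022, 0.0207, -0.0368, -0.1556, 0.1], [0.306, -0.702, 0.102, 0.0301, -0.0314, -0.1688, 0.1]]
[[0.34, 0.006, 0.039, 0.0042, 0.0073, -0.0145, 0.1], [0.682, -0.01, 0.065, 0.0082, 0.0145, -0.0292, 0.1]]
[[0.341, 0.028, 0.045, 0.0039, 0.0071, -0.0148, 0.1], [0.687, 0.035, 0.077, 0.0078, 0.0142, -0.0298, 0.1]]
[[0.341, 0.051, 0.051, 0.0037, 0.0069, -0.0151, 0.1], [0.688, 0.08, 0.09, 0.0074, 0.0138, -0.0303, 0.1]]
[[0.34, 0.074, 0.057, 0.0036, 0.0067, -0.0153, 0.1]]
```

Call:
drive_tool([
  [[0.02,-0.058,0.01,0.003,-0.004,-0.017,0.1],[0.035,-0.113,0.016,0.005,-0.0084,-0.0345,0.1],[0.05,-0.165,0.02,0.0077,-0.0126,-0.052,0.1],[0.064,-0.215,0.023,0.01,-0.0167,-0.069,0.1],[0.078,-0.26,0.026,0.0125,-0.0207,-0.0864,0.1],[0.092,-0.305,0.026,0.0147,-0.0247,-0.104,0.1],[0.106,-0.345,0.026,0.017,-0.029,-0.121,0.1],[0.12,-0.383,0.025,0.019,-0.033,-0.138,0.1],[0.137,-0.418,0.022,0.0207,-0.037,-0.1556,0.1],[0.306,-0.7,0.1,0.03,-0.031,-0.169,0.1]],
])

```text
time_s: 46.0
tcp_pos: [469.5, -96.6, 379.9]
eef_rot: [[0.16, 0.843, 0.513], [0.987, -0.142, -0.073], [0.011, 0.518, -0.855]]
wrist_force: [1.4, 1.6, -2.4]
opening: 57.7
```

Call:
drive_tool([
  [[0.34,0.006,0.039,0.004,0.007,-0.0145,0.1],[0.68,-0.01,0.065,0.008,0.0145,-0.029,0.1]],
])

```text
time_s: 46.17
tcp_pos: [482.9, -28.8, 373.3]
eef_rot: [[-0.047, 0.881, 0.47], [0.999, 0.042, 0.022], [0.0, 0.471, -0.882]]
wrist_force: [0.3, 0.3, -3.1]
opening: 57.8
```

Call:
drive_tool([
  [[0.34,0.028,0.045,0.004,0.007,-0.0148,0.1],[0.687,0.035,0.077,0.008,0.014,-0.03,0.1]],
])

```text
time_s: 46.33
tcp_pos: [486.1, 41.7, 366.5]
eef_rot: [[-0.258, 0.876, 0.407], [0.966, 0.235, 0.105], [-0.004, 0.42, -0.907]]
wrist_force: [0.9, -0.2, -2.7]
opening: 57.7
```

Run:
```python
from chk import *
h.st()
h.plan([place('C',PEG['nr'],110)])
```

```text
t 46.33 tcp [486.1  41.7 366.5] grasp [549.2  57.9 225.9] z [ 0.407  0.105 -0.907] x [-0.258  0.966 -0.004] F [ 0.9 -0.2 -2.7] op 57.7 j [  -1.8   13.2  111.6   12.9   31.8 -116.4]
[0.512, 0.066, 0.043, 0.0043, 0.0098, -0.0219] x 3
[0.495, 0.137, 0.072, 0.0043, 0.0098, -0.0219] x 3
-- reach [474.9 144.7 363.8]
```

Call:
drive_tool([
  [[0.26,0.03,0.02,0.002,0.005,-0.011,0.1],[0.51,0.066,0.043,0.0043,0.01,-0.022,0.1],[0.51,0.066,0.043,0.0043,0.01,-0.022,0.1]],
])

```text
time_s: 46.58
tcp_pos: [479.7, 96.0, 363.6]
eef_rot: [[-0.408, 0.841, 0.356], [0.913, 0.376, 0.159], [-0.001, 0.39, -0.921]]
wrist_force: [0.3, -0.6, -2.7]
opening: 57.6
```

Run:
```python
from chk import *
h.plan([place('C',PEG['nr'],110)])
```

```text
[0.464, 0.143, 0.059, 0.0034, 0.0087, -0.0208] x 3
-- reach [474.9 144.7 363.8]
```

Call:
drive_tool([
  [[0.23,0.07,0.03,0.0017,0.0043,-0.01,0.1],[0.464,0.143,0.06,0.0034,0.0087,-0.021,0.1],[0.464,0.143,0.06,0.0034,0.0087,-0.021,0.1],[0.464,0.143,0.06,0.0034,0.0087,-0.021,0.1],[0.464,0.143,0.06,0.0034,0.0087,-0.021,0.1]],
])

```text
time_s: 47.0
tcp_pos: [474.8, 144.4, 362.9]
eef_rot: [[-0.533, 0.787, 0.311], [0.846, 0.496, 0.197], [0.001, 0.368, -0.93]]
wrist_force: [0.0, -0.6, -2.8]
opening: 57.5
```

Run:
```python
from chk import *
h.st()
h.plan([place('C',PEG['nr'],10)])
s=h.snap('scene');p=PEG['nr'];v=[]
for z in(147+108,147+30):
  for i,j in((1,1),(1,-1),(-1,-1),(-1,1)):
    o=29*(i*X2+j*Y2);v.append([p[0]+o[0],p[1]+o[1],z])
v=h.proj(s,v);print('pred bbox',v.min(0),v.max(0))
for ce,b,m in h.blobs(s,*h.G,amin=100):print('s',ce.round(1),b)
```

```text
t 47.0 tcp [474.8 144.4 362.9] grasp [523.1 174.9 218.8] z [ 0.311  0.197 -0.93 ] x [-0.533  0.846  0.001] F [ 0.  -0.6 -2.8] op 57.5 j [  10.1   14.8  109.8   13.7   36.1 -121.9]
[0.002, -0.362, 0.922, -0.0003, -0.0001, 0.0] x 4
-- reach [474.9 144.7 263.8]
pred bbox [380.45183314 231.07188336] [417.03613843 272.65781025]
s [400.1 250.5] [385 233  30  39 713]
s [443.3 277.8] [428 269  30  19 294]
s [399.9 292.3] [388 281  28  33 408]
s [449.9 289.6] [440 285  21  10 103]
```

Call:
drive_tool([
  [[0,-0.05,0.13,0,0,0,0.1],[0,-0.1,0.26,0,0,0,0.1],[0,-0.15,0.39,0,0,0,0.1],[0,-0.2,0.52,0,0,0,0.1],[0,-0.25,0.64,0,0,0,0.1],[0,-0.3,0.76,0,0,0,0.1],[0,-0.34,0.86,0,0,0,0.1],[0,-0.362,0.92,0,0,0,0.1],[0,-0.362,0.92,0,0,0,0.1]],
])

```text
time_s: 47.8
tcp_pos: [475.0, 143.8, 263.0]
eef_rot: [[-0.532, 0.788, 0.31], [0.847, 0.494, 0.196], [0.001, 0.367, -0.93]]
wrist_force: [-0.3, -0.8, -3.4]
opening: 57.5
```

Call:
drive_tool([
  [[0,-0.004,0.012,0,0,0,0.1],[0,-0.008,0.022,0,0,0,0.1],[0,-0.012,0.032,0,0,0,0.1],[0,-0.015,0.042,0,0,0,0.1],[0,-0.015,0.042,0,0,0,0.1]],
])

```text
time_s: 48.22
tcp_pos: [475.1, 143.9, 258.7]
eef_rot: [[-0.532, 0.788, 0.31], [0.847, 0.494, 0.196], [0.001, 0.367, -0.93]]
wrist_force: [0.9, -0.4, -2.6]
opening: 57.8
```

Call:
drive_tool([
  [[0,-0.004,0.009,0,0,0,0.1],[0,-0.006,0.015,0,0,0,0.1],[0,-0.006,0.015,0,0,0,0.1]],
])

```text
time_s: 48.47
tcp_pos: [475.1, 143.9, 257.0]
eef_rot: [[-0.532, 0.788, 0.31], [0.847, 0.495, 0.196], [0.001, 0.367, -0.93]]
wrist_force: [-0.3, -0.1, -2.1]
opening: 57.9
```

Call:
drive_tool([
  [[0,-0.003,0.007,0,0,0,0.1],[0,-0.004,0.012,0,0,0,0.1],[0,-0.004,0.012,0,0,0,0.1]],
])

```text
time_s: 48.72
tcp_pos: [475.2, 144.0, 256.2]
eef_rot: [[-0.532, 0.788, 0.311], [0.847, 0.495, 0.196], [0.001, 0.368, -0.93]]
wrist_force: [-4.3, -1.9, 4.7]
opening: 57.5
```

Call:
drive_tool([
  [[0,0.002,-0.004,0,0,0,0.37],[0,0.002,-0.004,0,0,0,0.42],[0,0.002,-0.004,0,0,0,0.5],[0,0.002,-0.004,0,0,0,0.58],[0,0.002,-0.004,0,0,0,0.58]],
])

```text
time_s: 49.13
tcp_pos: [475.3, 144.0, 256.7]
eef_rot: [[-0.532, 0.788, 0.311], [0.847, 0.494, 0.196], [0.001, 0.368, -0.93]]
wrist_force: [-0.1, 0.6, 0.4]
opening: 67.6
```

Call:
drive_tool([
  [[0,0,-0.2,0,0,0,0.58],[0,0,-0.45,0,0,0,0.58],[0,0.1,-0.7,0,0,0,0.58],[0,0.3,-0.95,0,0,0,0.58],[0,0.3,-0.95,0,0,0,0.58]],
])

```text
time_s: 49.55
tcp_pos: [471.1, 140.6, 361.4]
eef_rot: [[-0.532, 0.784, 0.319], [0.847, 0.494, 0.198], [-0.003, 0.376, -0.927]]
wrist_force: [0.8, 0.6, -0.6]
opening: 67.4
```

Run:
```python
from chk import *
h.st()
s=h.snap('scene');cv=h.cv2
a=cv.resize(s['img'][200:350,330:490],(640,600),interpolation=cv.INTER_CUBIC);cv.imwrite('pics/p3.png',a[:,:,::-1])
R=h.rot(h.DZ,h.az(32.2));q=[15,20,80,0,80,-12];w=[]
for P in((470,150,520),(600,280,590),(682,343.5,560)):
    q,e=ik(np.array(P,float),R,q);print(P,q,e);w.append(q)
jplan(w,0,step=(6.8,6.5,7,10,10,10),mm=40,deg=7)
```

```text
t 49.55 tcp [471.1 140.6 361.4] grasp [520.6 171.3 217.7] z [ 0.319  0.198 -0.927] x [-0.532  0.847 -0.003] F [ 0.8  0.6 -0.6] op 67.4 j [   9.7   14.4  110.6   14.2   35.2 -122.6]
(470, 150, 520) [ 12.3   8.4  93.4  -0.   78.2 -19.9] 0.0
(600, 280, 590) [ 21.   27.   59.2  -0.   93.8 -11.2] 0.0
(682, 343.5, 560) [23.2 41.6 39.4 -0.  99.  -9. ] 0.0
[[0.006, 0.06, -0.077, 0.0036, 0.0014, 0.0159, 0], [0.012, 0.116, -0.157, 0.0075, 0.0021, 0.0318, 0], [0.017, 0.17, -0.241, 0.0115, 0.0022, 0.0478, 0], [0.022, 0.222, -0.328, 0.0156, 0.0017, 0.0639, 0], [0.027, 0.272, -0.418, 0.0198, 0.0004, 0.0801, 0], [0.032, 0.32, -0.511, 0.0239, -0.0015, 0.0963, 0], [0.036, 0.365, -0.607, 0.0279, -0.0041, 0.1127, 0], [0.041, 0.409, -0.706, 0.0317, -0.0073, 0.1291, 0], [0.046, 0.45, -0.807, 0.0352, -0.0112, 0.1456, 0], [0.051, 0.489, -0.912, 0.0385, -0.0158, 0.1622, 0]]
[[0.012, -0.003, -0.113, 0.0014, -0.004, 0.0172, 0], [0.022, -0.007, -0.228, 0.0023, -0.0083, 0.0345, 0], [0.03, -0.013, -0.345, 0.0026, -0.0128, 0.052, 0], [0.036, -0.021, -0.464, 0.0023, -0.0174, 0.0697, 0], [0.04, -0.031, -0.585, 0.0014, -0.022, 0.0875, 0], [0.346, 0.127, -0.685, 0.0014, -0.022, 0.0875, 0], [0.654, 0.264, -0.775, 0.0014, -0.022, 0.0875, 0], [0.96, 0.378, -0.854, 0.0014, -0.022, 0.0875, 0]]
[[0.295, -0.078, -0.111, -0.0, 0.0, 0.0, 0], [0.575, -0.173, -0.209, -0.0, 0.0, -0.0, 0], [0.84, -0.285, -0.295, -0.0, 0.0, 0.0, 0]]
[[0.366, -0.018, 0.07, 0.0, 0.0, -0.0, 0], [0.71, -0.05, 0.17, -0.0, 0.0, 0.0, 0]]
[[0.32, -0.044, 0.128, 0.0, 0.0, -0.0, 0]]
```

View pics/p3.png

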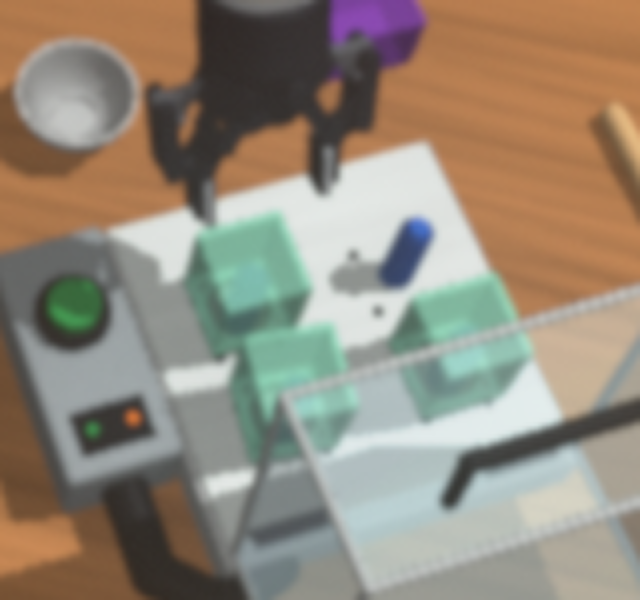

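The crop shows all three jars upright and mouth-down: near-right at (248,275), far-right at (298,390), far-left at (463,345). The fourth peg at (405,250) is free. Next I go to the hood handle.

Call:
drive_tool([
  [[0.006,0.06,-0.077,0.0036,0.001,0.016,0.5],[0.012,0.116,-0.157,0.0075,0.002,0.032,0],[0.017,0.17,-0.24,0.0115,0.002,0.048,0],[0.022,0.222,-0.328,0.0156,0.002,0.064,0],[0.027,0.272,-0.418,0.02,0,0.08,0],[0.032,0.32,-0.51,0.024,-0.0015,0.096,0],[0.036,0.365,-0.607,0.028,-0.004,0.113,0],[0.04,0.41,-0.706,0.032,-0.007,0.129,0],[0.046,0.45,-0.807,0.035,-0.011,0.1456,0],[0.05,0.489,-0.912,0.0385,-0.016,0.162,0]],
])

```text
time_s: 50.43
tcp_pos: [477.0, 150.8, 460.8]
eef_rot: [[0.44, 0.893, 0.095], [0.889, -0.448, 0.093], [0.126, 0.043, -0.991]]
wrist_force: [-0.1, 0.3, -0.0]
opening: 42.9
```

Call:
drive_tool([
  [[0.012,-0.003,-0.113,0.0014,-0.004,0.017,0],[0.022,-0.007,-0.228,0.0023,-0.008,0.0345,0],[0.03,-0.013,-0.345,0.0026,-0.013,0.052,0],[0.036,-0.02,-0.464,0.0023,-0.017,0.07,0],[0.04,-0.03,-0.585,0.0014,-0.022,0.0875,0],[0.35,0.127,-0.685,0.0014,-0.022,0.0875,0],[0.654,0.264,-0.775,0.0014,-0.022,0.0875,0],[0.96,0.378,-0.854,0.0014,-0.022,0.0875,0]],
])

```text
time_s: 51.1
tcp_pos: [546.0, 212.0, 558.7]
eef_rot: [[0.848, 0.53, -0.004], [0.53, -0.848, -0.001], [-0.004, -0.001, -1.0]]
wrist_force: [0.3, 0.1, 0.4]
opening: 42.7
```

Run:
```python
from chk import *
h.st()
h.plan([((600,285,590),h.rot(h.DZ,h.az(32.2))),((680,342.5,565),h.rot(h.DZ,h.az(32.2)))])
```

```text
t 51.1 tcp [546.  212.  558.7] grasp [545.3 211.8 403.7] z [-0.004 -0.001 -1.   ] x [ 0.848  0.53  -0.004] F [0.3 0.1 0.4] op 42.7 j [ 16.7  18.   76.1  -0.   86.1 -15.3]
[0.844, -0.333, -0.316, -0.0002, 0.0007, -0.0006] x 4
-- reach [600. 285. 590.]
[0.983, -0.06, 0.25, 0.0, 0.0, 0.0] x 4
-- reach [680.  342.5 565. ]
```

Call:
drive_tool([
  [[0.28,-0.11,-0.1,0,0,0,0],[0.56,-0.22,-0.21,0,0,0,0],[0.844,-0.333,-0.316,0,0,0,0],[0.844,-0.333,-0.316,0,0,0,0]],
])

```text
time_s: 51.43
tcp_pos: [602.2, 288.4, 588.4]
eef_rot: [[0.847, 0.532, -0.005], [0.532, -0.847, -0.0], [-0.005, -0.002, -1.0]]
wrist_force: [-1.5, 0.4, -0.6]
opening: 42.8
```

Call:
drive_tool([
  [[0.33,-0.02,0.08,0,0,0,0],[0.65,-0.04,0.16,0,0,0,0],[0.95,-0.06,0.25,0,0,0,0],[0.95,-0.06,0.25,0,0,0,0]],
])

```text
time_s: 51.77
tcp_pos: [683.1, 346.6, 553.9]
eef_rot: [[0.846, 0.533, -0.015], [0.533, -0.846, -0.004], [-0.014, -0.005, -1.0]]
wrist_force: [-0.7, 0.2, -1.2]
opening: 42.5
```

Run:
```python
from chk import *
h.st()
h.plan([((679.5,342.5,501),h.rot(h.DZ,h.az(32.2)))])
```

```text
t 51.77 tcp [683.1 346.6 553.9] grasp [680.8 346.  398.9] z [-0.015 -0.004 -1.   ] x [ 0.846  0.533 -0.014] F [-0.7  0.2 -1.2] op 42.5 j [23.4 42.1 39.2  0.1 99.5 -8.8]
[-0.045, 0.018, 0.53, -0.0007, 0.0023, 0.0001] x 3
-- reach [679.5 342.5 501. ]
```

Call:
drive_tool([
  [[-0.045,0.018,0.15,0,0.002,0,0],[-0.045,0.018,0.3,0,0.002,0,0],[-0.045,0.018,0.43,0,0.002,0,0],[-0.045,0.018,0.53,0,0.002,0,0],[-0.045,0.018,0.53,0,0.002,0,0]],
])

```text
time_s: 52.18
tcp_pos: [679.5, 342.2, 497.8]
eef_rot: [[0.846, 0.533, -0.008], [0.533, -0.846, 0.001], [-0.006, -0.006, -1.0]]
wrist_force: [0.1, -0.3, 0.2]
opening: 42.6
```

Call:
drive_tool([
  [[0,0,0,0,0,0,-0.4],[0,0,0,0,0,0,-0.7],[0,0,0,0,0,0,-1],[0,0,0,0,0,0,-1],[0,0,0,0,0,0,-1],[0,0,0,0,0,0,-1]],
], squeeze=25)

```text
time_s: 52.68
tcp_pos: [679.2, 342.0, 498.5]
eef_rot: [[0.846, 0.533, -0.009], [0.533, -0.846, 0.001], [-0.007, -0.006, -1.0]]
wrist_force: [-4.9, -2.3, 0.2]
opening: 11.2
```

Run:
```python
from chk import *
h.st()
h.arc(101,[-2,-4,-6,-8,-10,-12,-14,-16,-18])
```

```text
t 52.68 tcp [679.2 342.  498.5] grasp [677.7 342.1 343.5] z [-0.009  0.001 -1.   ] x [ 0.846  0.533 -0.007] F [-4.9 -2.3  0.2] op 11.2 j [23.2 41.3 48.   0.2 91.2 -9. ]
-2 -0.101 -0.018
-4 -0.202 -0.032
-6 -0.304 -0.043
-8 -0.407 -0.05
-10 -0.509 -0.054
-12 -0.612 -0.054
-14 -0.714 -0.05
-16 -0.816 -0.043
-18 -0.918 -0.032
```

Call:
drive_tool([
  [[-0.1,0,-0.018,0,0,0,-1],[-0.2,0,-0.032,0,0,0,-1],[-0.304,0,-0.043,0,0,0,-1],[-0.407,0,-0.05,0,0,0,-1],[-0.509,0,-0.054,0,0,0,-1],[-0.612,0,-0.054,0,0,0,-1],[-0.714,0,-0.05,0,0,0,-1],[-0.816,0,-0.043,0,0,0,-1],[-0.816,0,-0.043,0,0,0,-1]],
])

```text
time_s: 53.43
tcp_pos: [609.4, 297.9, 505.5]
eef_rot: [[0.846, 0.533, -0.006], [0.533, -0.846, 0.002], [-0.004, -0.005, -1.0]]
wrist_force: [-0.4, -1.9, 7.2]
opening: 11.0
```

Run:
```python
from chk import *
h.st()
h.arc(85.5,[-2,-4,-6,-8,-10,-12,-14,-16,-18])
```

```text
t 53.43 tcp [609.4 297.9 505.5] grasp [608.4 298.1 350.5] z [-0.006  0.002 -1.   ] x [ 0.846  0.533 -0.004] F [-0.4 -1.9  7.2] op 11.0 j [ 22.1  30.2  65.3   0.2  84.8 -10.2]
-2 -0.102 0.01
-4 -0.204 0.023
-6 -0.305 0.04
-8 -0.405 0.061
-10 -0.505 0.084
-12 -0.604 0.112
-14 -0.701 0.143
-16 -0.798 0.177
-18 -0.894 0.215
```

Call:
drive_tool([
  [[-0.1,0,0.008,0,0,0,-1],[-0.204,0,0.02,0,0,0,-1],[-0.305,0,0.036,0,0,0,-1],[-0.405,0,0.056,0,0,0,-1],[-0.505,0,0.08,0,0,0,-1],[-0.604,0,0.108,0,0,0,-1],[-0.7,0,0.14,0,0,0,-1],[-0.798,0,0.174,0,0,0,-1],[-0.798,0,0.174,0,0,0,-1]],
])

```text
time_s: 54.18
tcp_pos: [541.3, 254.8, 489.2]
eef_rot: [[0.846, 0.533, -0.006], [0.533, -0.846, 0.001], [-0.004, -0.004, -1.0]]
wrist_force: [-1.9, -4.0, 2.5]
opening: 11.1
```

Run:
```python
from chk import *
h.st()
a=np.degrees(np.arcsin((robot.get_state()['tcp_pos'][2]-155-59)/293.7));print(a)
h.arc(70,[-2,-4,-6,-8,-10,-12,-14,-16,-18])
```

```text
t 54.18 tcp [541.3 254.8 489.2] grasp [540.5 255.1 334.2] z [-0.006  0.001 -1.   ] x [ 0.846  0.533 -0.004] F [-1.9 -4.   2.5] op 11.1 j [ 20.7  21.4  80.8   0.2  78.1 -11.5]
69.53881049991466
-2 -0.096 0.037
-4 -0.19 0.077
-6 -0.283 0.12
-8 -0.374 0.167
-10 -0.464 0.216
-12 -0.552 0.269
-14 -0.638 0.325
-16 -0.722 0.384
-18 -0.804 0.445
```

Call:
drive_tool([
  [[-0.096,0,0.037,0,0,0,-1],[-0.19,0,0.077,0,0,0,-1],[-0.283,0,0.12,0,0,0,-1],[-0.374,0,0.167,0,0,0,-1],[-0.464,0,0.216,0,0,0,-1],[-0.552,0,0.27,0,0,0,-1],[-0.638,0,0.325,0,0,0,-1],[-0.722,0,0.384,0,0,0,-1],[-0.722,0,0.384,0,0,0,-1]],
])

```text
time_s: 54.93
tcp_pos: [480.0, 216.1, 450.7]
eef_rot: [[0.846, 0.533, -0.006], [0.533, -0.846, 0.0], [-0.005, -0.004, -1.0]]
wrist_force: [1.5, -3.2, -4.2]
opening: 10.9
```

Run:
```python
from chk import *
h.st()
a=np.degrees(np.arcsin((robot.get_state()['tcp_pos'][2]-155-59)/293.7));print(a)
h.arc(a,[-2,-4,-6,-8,-10,-12,-14,-16,-18])
```

```text
t 54.93 tcp [480.  216.1 450.7] grasp [479.  216.2 295.7] z [-0.006  0.    -1.   ] x [ 0.846  0.533 -0.005] F [ 1.5 -3.2 -4.2] op 10.9 j [ 19.1  15.1  94.8   0.2  70.5 -13.1]
53.68989076865266
-2 -0.082 0.062
-4 -0.161 0.127
-6 -0.238 0.195
-8 -0.312 0.265
-10 -0.385 0.338
-12 -0.454 0.413
-14 -0.521 0.491
-16 -0.585 0.571
-18 -0.646 0.653
```

Call:
drive_tool([
  [[-0.082,0,0.062,0,0,0,-1],[-0.16,0,0.127,0,0,0,-1],[-0.238,0,0.195,0,0,0,-1],[-0.312,0,0.265,0,0,0,-1],[-0.385,0,0.338,0,0,0,-1],[-0.454,0,0.413,0,0,0,-1],[-0.52,0,0.49,0,0,0,-1],[-0.585,0,0.57,0,0,0,-1],[-0.646,0,0.653,0,0,0,-1],[-0.646,0,0.653,0,0,0,-1]],
])

```text
time_s: 55.77
tcp_pos: [424.4, 181.1, 384.1]
eef_rot: [[0.846, 0.533, -0.008], [0.533, -0.846, -0.001], [-0.007, -0.003, -1.0]]
wrist_force: [6.2, -2.6, -7.0]
opening: 10.9
```

Run:
```python
from chk import *
h.st()
a=np.degrees(np.arcsin((robot.get_state()['tcp_pos'][2]-155-59)/293.7));print(a)
h.arc(a,[-2,-4,-6,-8,-10,-12,-14,-16,-18,-20])
```

```text
t 55.77 tcp [424.4 181.1 384.1] grasp [423.3 181.  229.1] z [-0.008 -0.001 -1.   ] x [ 0.846  0.533 -0.007] F [ 6.2 -2.6 -7. ] op 10.9 j [ 1.730e+01  1.240e+01  1.084e+02  1.000e-01  5.960e+01 -1.500e+01]
35.38407342583583
-2 -0.058 0.085
-4 -0.113 0.171
-6 -0.165 0.26
-8 -0.213 0.35
-10 -0.259 0.442
-12 -0.301 0.535
-14 -0.34 0.63
-16 -0.376 0.726
-18 -0.408 0.823
-20 -0.437 0.922
```

Call:
drive_tool([
  [[-0.058,0,0.085,0,0,0,-1],[-0.113,0,0.17,0,0,0,-1],[-0.165,0,0.26,0,0,0,-1],[-0.213,0,0.35,0,0,0,-1],[-0.26,0,0.442,0,0,0,-1],[-0.3,0,0.535,0,0,0,-1],[-0.34,0,0.63,0,0,0,-1],[-0.376,0,0.726,0,0,0,-1],[-0.376,0,0.726,0,0,0,-1]],
])

```text
time_s: 56.52
tcp_pos: [391.8, 160.6, 310.2]
eef_rot: [[0.846, 0.533, -0.007], [0.533, -0.846, -0.001], [-0.007, -0.003, -1.0]]
wrist_force: [7.7, -1.9, -6.6]
opening: 10.9
```

Run:
```python
from chk import *
h.st()
h.arc(20,[-1,-2,-3,-4,-5])
```

```text
t 56.52 tcp [391.8 160.6 310.2] grasp [390.6 160.5 155.2] z [-0.007 -0.001 -1.   ] x [ 0.846  0.533 -0.007] F [ 7.7 -1.9 -6.6] op 10.9 j [ 1.600e+01  1.520e+01  1.176e+02  1.000e-01  4.760e+01 -1.630e+01]
-1 -0.017 0.048
-2 -0.033 0.097
-3 -0.049 0.146
-4 -0.063 0.195
-5 -0.077 0.244
```

Call:
drive_tool([
  [[-0.017,0,0.048,0,0,0,-1],[-0.033,0,0.097,0,0,0,-1],[-0.04,0,0.12,0,0,0,-1],[-0.04,0,0.12,0,0,0,-1]],
])

```text
time_s: 56.85
tcp_pos: [388.3, 158.4, 297.4]
eef_rot: [[0.846, 0.533, -0.007], [0.533, -0.846, -0.001], [-0.006, -0.003, -1.0]]
wrist_force: [6.6, -0.8, -6.7]
opening: 11.2
```

Call:
drive_tool([
  [[-0.005,0,0.015,0,0,0,-1],[-0.01,0,0.03,0,0,0,-1],[-0.01,0,0.03,0,0,0,-1]],
])

```text
time_s: 57.1
tcp_pos: [387.9, 158.1, 295.5]
eef_rot: [[0.846, 0.533, -0.004], [0.533, -0.846, 0.0], [-0.004, -0.002, -1.0]]
wrist_force: [-0.7, -0.7, 21.9]
opening: 10.8
```

Call:
drive_tool([
  [[0,0,0,0,0,0,-0.7],[0,0,0,0,0,0,-0.3],[0,0,0,0,0,0,0],[0,0,0,0,0,0,0],[0,0,0,0,0,0,0]],
])

```text
time_s: 57.52
tcp_pos: [386.2, 157.5, 294.5]
eef_rot: [[0.846, 0.533, -0.011], [0.533, -0.846, -0.002], [-0.01, -0.004, -1.0]]
wrist_force: [-11.5, -7.6, 6.3]
opening: 42.7
```

Call:
drive_tool([
  [[0,0,-0.2,0,0,0,0],[0,0,-0.5,0,0,0,0],[0,0,-0.95,0,0,0,0],[0,0,-0.95,0,0,0,0]],
])

```text
time_s: 57.85
tcp_pos: [388.0, 158.0, 394.5]
eef_rot: [[0.846, 0.533, -0.004], [0.533, -0.846, -0.0], [-0.004, -0.002, -1.0]]
wrist_force: [0.9, -0.8, 1.2]
opening: 43.1
```

Run:
```python
from chk import *
h.st()
s=h.snap('scene');t=h.snap('top');cv=h.cv2
a=cv.resize(s['img'][190:350,330:490],(560,560),interpolation=cv.INTER_CUBIC);cv.imwrite('pics/h2.png',a[:,:,::-1])
for n,c,bx in(('t',t,(255,200,285,230)),('s',s,(335,265,362,292))):
  for ce,b,m in h.blobs(c,(45,80,20),(85,255,255),amin=8):
    if bx[0]<ce[0]<bx[2] and bx[1]<ce[1]<bx[3]: print(n,ce.round(1),b,h.onz(c,ce,94).round(1))
for f in(0,2,4):
  a=np.radians(16.21+f);P=np.array([*(C+X2*(110-293.7*np.cos(a))),59+293.7*np.sin(a)]);q=P+np.array([*(-Y2*60),0]);q2=P+np.array([*(Y2*60),0]);print(f,((h.proj(s,[q,q2])-[330,190])*3.5).round())
```

```text
t 57.85 tcp [388.  158.  394.5] grasp [387.3 158.  239.5] z [-0.004 -0.    -1.   ] x [ 0.846  0.533 -0.004] F [ 0.9 -0.8  1.2] op 43.1 j [ 1.580e+01  7.000e+00  1.133e+02  1.000e-01  5.990e+01 -1.650e+01]
t [265.5 214.1] [260 208  12  13 121] [563.5  70.7  94. ]
s [347.7 275.8] [341 269  15  14 156] [570.2  73.5  94. ]
0 [[156. 113.]
 [302.  74.]]
2 [[159. 110.]
 [306.  71.]]
4 [[162. 107.]
 [310.  68.]]
```

View pics/h2.png

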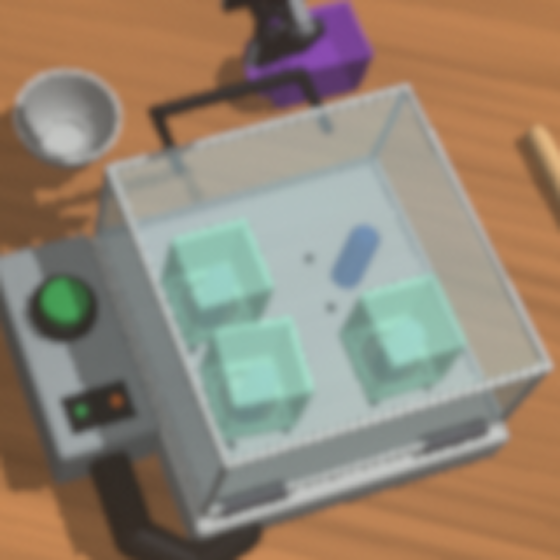

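The crop shows the hood shut: the handle corners at (155,113) and (303,77) match the predicted 0° position. The three jars stand under it and the button is at (65,303). Now the button.

Run:
```python
from chk import *
Y3=np.array([*Y2,0]);z=np.cos(.1)*h.DZ+np.sin(.1)*Y3;R=h.rot(z,h.az(32.2))
tip=np.array([568.5,69.5,94.]);f=lambda up:(tip+[0,0,up]-173.4*z,R)
print(f(0)[0],ik(*f(0),[8,25,100,0,50,-20]))
h.plan([((460,60,430),h.rot(h.DZ,h.az(32.2))),f(110),f(12)])
```

```text
[577.7246822   54.85145326 266.53372226] (array([  0.1,  33.5,  95.6,   6. ,  54.1, -35.8]), 0.0)
[0.046, 0.607, -0.201, -0.0003, 0.0006, 0.0] x 3
[0.047, 0.607, -0.199, -0.0003, 0.0006, 0.0] x 3
-- reach [460.  60. 430.]
[0.969, 0.671, 0.535, 0.0159, 0.0, 0.0] x 5
-- reach [577.7  54.9 376.5]
[-0.0, 0.098, 0.975, 0.0, 0.0, 0.0] x 4
-- reach [577.7  54.9 278.5]
```

Call:
drive_tool([
  [[0.02,0.3,-0.1,0,0,0,-1],[0.046,0.6,-0.2,0,0,0,-1],[0.046,0.6,-0.2,0,0,0,-1]],
], squeeze=40)

```text
time_s: 58.2
tcp_pos: [425.2, 107.2, 410.0]
eef_rot: [[0.847, 0.532, -0.008], [0.532, -0.847, -0.002], [-0.008, -0.002, -1.0]]
wrist_force: [-1.0, 1.0, -0.7]
opening: 6.6
```

Call:
drive_tool([
  [[0.02,0.3,-0.1,0,0,0,-1],[0.046,0.6,-0.2,0,0,0,-1],[0.046,0.6,-0.2,0,0,0,-1]],
])

```text
time_s: 58.45
tcp_pos: [463.2, 56.4, 429.5]
eef_rot: [[0.848, 0.53, -0.008], [0.53, -0.848, -0.003], [-0.008, -0.002, -1.0]]
wrist_force: [-0.4, 0.3, 0.6]
opening: 0.3
```

Call:
drive_tool([
  [[0.25,0.17,0.13,0.004,0,0,-1],[0.5,0.34,0.27,0.008,0,0,-1],[0.75,0.5,0.4,0.012,0,0,-1],[0.96,0.66,0.53,0.016,0,0,-1],[0.96,0.66,0.53,0.016,0,0,-1]],
])

```text
time_s: 58.87
tcp_pos: [581.3, 51.0, 370.1]
eef_rot: [[0.848, 0.525, -0.067], [0.529, -0.844, 0.084], [-0.013, -0.107, -0.994]]
wrist_force: [-0.2, 1.0, -0.5]
opening: 0.0
```

Run:
```python
from chk import *
h.st()
Y3=np.array([*Y2,0]);z=np.cos(.1)*h.DZ+np.sin(.1)*Y3;R=h.rot(z,h.az(32.2))
tip=np.array([568.5,69.5,94.]);f=lambda up:(tip+[0,0,up]-173.4*z,R)
h.plan([f(25)])
```

```text
t 58.87 tcp [581.3  51.  370.1] grasp [570.9  64.  216. ] z [-0.067  0.084 -0.994] x [ 0.848  0.529 -0.013] F [-0.2  1.  -0.5] op 0.0 j [ -0.3  26.2  90.7   5.2  67.  -34.4]
[-0.0, 0.033, 0.787, -0.0011, 0.002, -0.0008] x 3
-- reach [577.7  54.9 291.5]
```

Call:
drive_tool([
  [[0,0.01,0.25,-0.001,0.002,-0.001,-1],[0,0.02,0.5,-0.001,0.002,-0.001,-1],[0,0.03,0.7,-0.001,0.002,-0.001,-1],[0,0.033,0.787,-0.001,0.002,-0.001,-1],[0,0.033,0.787,-0.001,0.002,-0.001,-1]],
])

```text
time_s: 59.28
tcp_pos: [576.6, 55.3, 288.8]
eef_rot: [[0.846, 0.531, -0.059], [0.534, -0.841, 0.085], [-0.004, -0.103, -0.995]]
wrist_force: [-0.2, -0.9, 0.8]
opening: -0.3
```

Run:
```python
from chk import *
h.st()
s=h.snap('scene');cv=h.cv2
a=cv.resize(s['img'][220:320,310:420],(660,600),interpolation=cv.INTER_CUBIC);cv.imwrite('pics/b1.png',a[:,:,::-1])
Y3=np.array([*Y2,0]);z=np.cos(.1)*h.DZ+np.sin(.1)*Y3;R=h.rot(z,h.az(32.2))
tip=np.array([568.5,69.5,94.]);f=lambda up:(tip+[0,0,up]-173.4*z,R)
h.plan([f(2),f(-8)])
```

```text
t 59.28 tcp [576.6  55.3 288.8] grasp [567.5  68.4 134.6] z [-0.059  0.085 -0.995] x [ 0.846  0.534 -0.004] F [-0.2 -0.9  0.8] op -0.3 j [  0.1  31.6  95.1   5.8  56.8 -35.5]
[0.003, 0.028, 0.22, -0.0003, 0.0003, 0.0001] x 2
-- reach [577.7  54.9 268.5]
[-0.0, 0.01, 0.1, 0.0, 0.0, 0.0] x 2
-- reach [577.7  54.9 258.5]
```

View pics/b1.png

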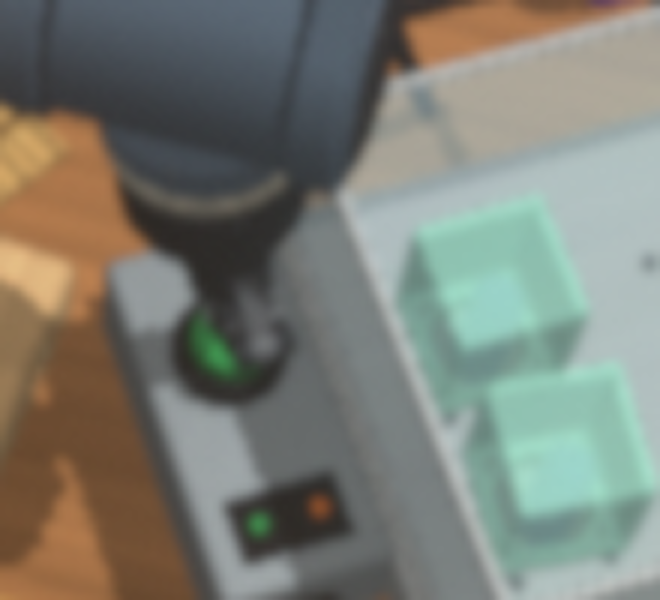

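Call:
drive_tool([
  [[0,0.05,0.07,0,0,0,-1],[0,0.06,0.13,0,0,0,-1],[0,0.065,0.18,0,0,0,-1],[0,0.065,0.2,0,0,0,-1],[0,0.065,0.2,0,0,0,-1]],
])

```text
time_s: 59.75
tcp_pos: [579.4, 51.4, 269.7]
eef_rot: [[0.846, 0.531, -0.057], [0.534, -0.841, 0.085], [-0.002, -0.102, -0.995]]
wrist_force: [0.3, 0.0, 0.2]
opening: -0.0
```

Call:
drive_tool([
  [[0,0.002,0.02,0,0,0,-1],[0,0.004,0.04,0,0,0,-1],[0,0.006,0.06,0,0,0,-1],[0,0.006,0.06,0,0,0,-1]],
])

```text
time_s: 60.08
tcp_pos: [579.5, 51.4, 263.7]
eef_rot: [[0.846, 0.531, -0.056], [0.534, -0.841, 0.085], [-0.002, -0.102, -0.995]]
wrist_force: [0.9, 0.1, 2.8]
opening: -0.1
```

Call:
drive_tool([
  [[0,0.002,0.02,0,0,0,-1],[0,0.004,0.04,0,0,0,-1],[0,0.005,0.05,0,0,0,-1],[0,0.006,0.06,0,0,0,-1],[0,0.006,0.06,0,0,0,-1]],
])

```text
time_s: 60.5
tcp_pos: [579.7, 51.3, 258.8]
eef_rot: [[0.846, 0.531, -0.055], [0.534, -0.841, 0.085], [-0.001, -0.101, -0.995]]
wrist_force: [-5.1, -1.1, 15.6]
opening: -0.4
```

The force jumped to 15.6 N, well past 5 N, so the button has bottomed out. I'll let it go now.

Call:
drive_tool([
  [[0,-0.01,-0.1,0,0,0,-1],[0,-0.03,-0.3,0,0,0,-1],[0,-0.06,-0.6,0,0,0,-1],[0,-0.1,-0.97,0,0,0,-1],[0,-0.1,-0.97,0,0,0,-1]],
])

```text
time_s: 60.92
tcp_pos: [580.8, 51.6, 362.7]
eef_rot: [[0.846, 0.532, -0.046], [0.534, -0.841, 0.085], [0.006, -0.097, -0.995]]
wrist_force: [0.6, -0.4, 0.4]
opening: -0.1
```

Call:
drive_tool([
  [[-0.3,0.3,-0.3,0,0,0,-1],[-0.6,0.6,-0.6,0,0,0,-1],[-0.9,0.9,-0.9,0,0,0,-1],[-0.9,0.9,-0.9,0,0,0,-1],[-0.9,0.9,-0.9,0,0,0,-1]],
])

```text
time_s: 61.33
tcp_pos: [556.3, -83.8, 446.5]
eef_rot: [[0.847, 0.53, -0.041], [0.531, -0.843, 0.083], [0.01, -0.092, -0.996]]
wrist_force: [0.5, 0.5, -0.2]
opening: -0.1
```

Run:
```python
from chk import *
h.st()
s=h.snap('scene');cv=h.cv2
cv.imwrite('pics/f.png',s['img'][120:420,130:530,::-1].repeat(2,0).repeat(2,1))
for ce,b,m in h.blobs(s,(45,80,20),(85,255,255),amin=60):print(ce.round(1),b)
```

```text
t 61.33 tcp [556.3 -83.8 446.5] grasp [550.  -70.9 292.2] z [-0.041  0.083 -0.996] x [0.847 0.531 0.01 ] F [ 0.5  0.5 -0.2] op -0.1 j [-14.   19.7  89.1   4.2  74.6 -47.3]
[347.6 275.9] [341 269  14  14 155]
```

View pics/f.png

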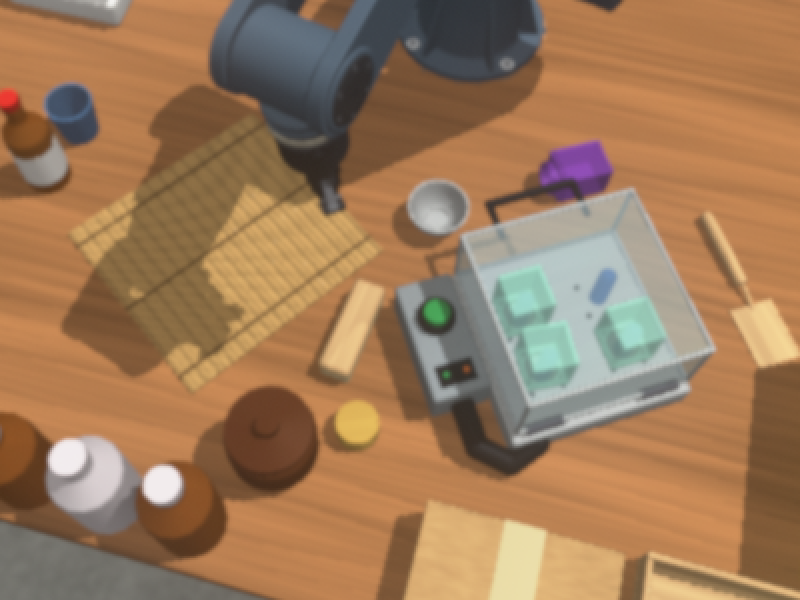

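The final picture shows an empty mat, three jars seated under the shut hood, the button back up at (347.6,275.9), and the other things where they were.

```bash
python3 -c "
from rig import robot
print(robot.finish_job())"
```

```text
the job is handed in; nothing more can be done
None
```

The drying job is done and handed in at about 61 s of the 210 s allowed; no verdict was reported. I swung the hood up to its stop and set the three greenish jars upside down over the far-right, far-left and near-right pegs. Then I lowered the hood, pressed the green button and released it. There were only three greenish jars, so the near-left peg stays empty.

- **Jars:** each touched the deck with about 5–14 N before I released it. In the pictures all three stand upright at the height and position expected for a seated jar. I judged "rim flat" from those pictures and the contact height, not from a direct reading.
- **Hood:** going up, it reached the stop with a brief push of about 70 N on the handle through the finger pads; the wrist limit is 120 N. Going down, contact was 22 N with the handle at 140.5 mm (141 mm is shut), and the picture matched the shut position. When I let go of the handle the wrist force read about 14 N sideways, probably a finger touching the bar or the hood wall.
- **Button:** the force rose to about 16 N, against 5 N for fully down. In the last picture it was back where it started.
- **Other things:** they looked unmoved in the pictures, and the arm was clear of everything. I saw no jar get knocked aside.

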